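# Tap out the jammed stir bars and start the stirrer

## Robot

A 6-joint arm with a two-finger parallel gripper is mounted at the origin on the work surface. World frame = base frame: x ahead of the robot, y to its left, z up, the work surface at z = 0. Lengths are in m, angles in rad, forces in N, time in s.
With the tool pointing down it reaches from about 0.35 to 0.975 m from the base axis. Payload 4.9 kg.
Tool frame: the origin (TCP) lies between the finger pads; the fingertips stand 17 mm ahead of it and the grasp point (between the pads) lies 2 mm behind it; z points along the fingers, y is the direction in which the jaws open and shut (so a half turn about z gives the same grasp; the last joint's range is limited). The gripper opens to 85 mm and grips with 20 to 120 N. Pads are 22 mm wide; open, the fingers measure 114 mm over their backs; the gripper's body (76 mm by 85 mm) begins 54 mm behind the grasp point. The pads swing forward as they close: fully open they stand 13 mm farther back than shut.
Start: joints at [1.188, 0.053, 1.613, -0, 1.476, -0.119], TCP at [0.163, 0.603, 0.248] pointing down, gripper open.
Joint ranges: [-3.01, 3.01], [-1.01, 2.22], [0.06, 2.58], [-1.02, 4.17], [0.09, 2.62], [-3.14, 3.14]. Speed limits (rad/s): [2.57, 2.57, 3.14, 3.14, 3.14, 3.14].

## Interface

Orientations are given as a unit quaternion [w, x, y, z].
In Python, from plant import state, grab_frame, camera_model, job_done, find_in, silhouettes, landmark_of gives the robot as it stands.
- The arm moves only by the shell command python3 -m crank 'ROWS'. ROWS is JSON, a list of rows, each an object with "angular": the turn, a rotation vector about the tool's x, y, z each as a share of 5 degrees, from -1 to 1, a list of three; "delta_pos": the shift along the tool's x, y, z each as a share of 3 cm, from -1 to 1, a list of three; "gripper": the opening, from 0 (shut) to 1 (fully open). In form: [{"angular": [ax, ay, az], "delta_pos": [tx, ty, tz], "gripper": gripper}, ...]. A call has 1 to 12 rows; each row shifts and turns the commanded pose from where the row before left it, along the tool's axes as they then stand; what a row does not reach is not made up. A row lasts 1/8 s, in which the tool goes at most 62.5 mm and 10.7 degrees, less where a joint would pass 70% of its speed; a pose out of reach is approached as far as the arm can. A call with a number of a shift or a turn outside -1 to 1 is refused whole. A call with a gripper value outside its range is refused whole. The fingers move at their own pace and stop on an object; the grip force is fixed at half the most. Time passes only in rows, so rows that do not move let the fingers close. It gives the time, the measured TCP pose, the force and the opening at its end, in the units of the state.
- state(): the state, without advancing time (a new reading comes with each control period).
- grab_frame(name): name is "scene" or "top" or "wrist"; returns the picture (384x512x3 uint8, red, green, blue); there is no depth.
- camera_model(name): a dict with "camera_matrix" (3x3 intrinsics, pixels), "rvec" (rotation vector, rad) and "tvec" (3), from world to camera coordinates, as OpenCV has them; the wrist camera has in their place "mount" (4x4, takes a point from camera to tool coordinates, whose origin is the TCP and whose axes are the flange's). Camera axes: x right, y down, z forward; pixel columns grow to the right and rows downward; lengths in m; the calibration is good to about 2 mm. The wrist camera is an equidistant fisheye: a pixel r from the principal point sees the ray r / f radians off the axis. A picture is of the moment at which its call begins: read the wrist's pose just before it. camera_model takes no time and is no camera call.
- job_done(): hands the job in, once; it reports no verdict.
Trained networks look in the newest picture that a camera, given by its name, has taken for a name from the list of things; names that differ only in an ending like _2 or _b are one class to them, and where a whole thing is asked for, a point or a joint stands for the part that bears it (a point fixed in the world has none). Each returns a list of dicts, best first, with "conf" (0 to 1); they miss things now and then, are a little off and sometimes report something else, mostly with a low value. They report only what shows in the picture. A call takes as long as a camera call. They do not tell look-alikes from the thing itself.
- find_in(camera, target): "bbox" ([left, top, right, bottom] in pixels, round what is visible of it).
- silhouettes(camera, target): "mask" (384x512 bool, what is visible of it) and "bbox" ([left, top, right, bottom] in pixels, round what is visible of it).
- landmark_of(camera, target): "pixel" ([column, row] in pixels: a listed point, or the origin of a listed thing).
The state is a dict: "time": time; "joint_pos": joint angles; "joint_vel": joint speeds; "joint_efforts": joint torques, N m; "tool_pos": TCP position; "tool_rot": TCP orientation; "contact_force": force on the tool from outside, world axes, zero at the start; "ft_torque": the same for the moment, N m; "gripper_width": opening from 0.0 (shut) to 1.0 (fully open).
Only numpy, scipy, OpenCV 4.12 (cv2) and the standard library are available. Lean on these libraries where they do the work, as an engineer would, in place of code of your own. Each camera call takes 0.05 s, during which the arm holds its last target.

## Task

Three stir bars have jammed in the neck of the bottle that lies mouth-down in the draining cradle: first tap the bottle's neck, firmly but without battering it, until all three have dropped out into the tray. Then put one bar into each glass dish on the stirrer (two or three dishes; a spare bar stays in the tray) and set a cover on each of these dishes so that it sits centred and level, with the dishes left on their places. When every dish is loaded and covered, turn the speed dial to its fourth click from off; leave the Petri dishes and wash bottle alone.

Things in the scene. Friction and masses are not known exactly. Their poses are not given: they have to be found in the camera images.
- bottle_neck (a point): point on the neck's centre line, 45 mm up from the mouth; z axis along the bottle towards its base (it slopes 17 degrees, mouth low). Neck 40 mm outside, 35 mm inside; its top is 21 mm above this point. Its sprung saddle gives up to 8 mm (2 N to start, 13 N at its stop). Each brisk tap down on the neck (0.1 to 0.2 m/s, some 4 mm past contact, quickly off) shakes the bars 4 to 10 mm on; slow pressing does little
- bottle_mouth (a point): centre of the bottle's open mouth, where the bars come out; z axis points up along the bottle. The clear plastic bottle is 204 mm long with a 76 mm body; its body and base lie behind the mouth, higher up
- bottle: the clear narrow-necked bottle itself (fixed in its cradle but for the small sprung nod); origin on its centre line 185 mm from the mouth, z axis along the bottle from mouth to base
- tray_mid (a point): middle of the floor (top face) of the cradle's steel tray; x axis points away from the bottle, the way it pours, y across, z up. The mouth is 160 mm behind this point; under it a 110 mm wide steel spout curves down to the tray floor and ends 52 mm behind this point. The tray reaches 100 mm ahead (lip 10 mm above the floor) and 80 mm to each side (lips 5 mm); bars may come to rest on the spout's foot, sloping
- bar1_center (a point): one of three identical white octagonal magnetic stir bars, 60 mm long, 14 mm across flats, 30 g; this point is its centre, its x axis runs along the bar. At the start it is jammed in the bottle's neck
- bar2_center (a point): one of three identical white octagonal magnetic stir bars, 60 mm long, 14 mm across flats, 30 g; this point is its centre, its x axis runs along the bar. At the start it is jammed in the bottle's neck
- bar3_center (a point): one of three identical white octagonal magnetic stir bars, 60 mm long, 14 mm across flats, 30 g; this point is its centre, its x axis runs along the bar. At the start it is jammed in the bottle's neck
- dish1: round straight-sided glass dish, 90 mm outside diameter, 50 mm high, wall 4 mm, floor 5 mm thick, 260 g, standing loose on a place of the stirrer; origin at the centre of its underside, z up. There may be only two of the three dishes: an absent one has no pose
- dish2: round straight-sided glass dish, 90 mm outside diameter, 50 mm high, wall 4 mm, floor 5 mm thick, 260 g, standing loose on a place of the stirrer; origin at the centre of its underside, z up. There may be only two of the three dishes: an absent one has no pose
- dish3: round straight-sided glass dish, 90 mm outside diameter, 50 mm high, wall 4 mm, floor 5 mm thick, 260 g, standing loose on a place of the stirrer; origin at the centre of its underside, z up. There may be only two of the three dishes: an absent one has no pose
- cover1_knob (a point): loose white cover: disc 96 mm across, 4 mm thick, on top a round knob (22 mm diameter, 22 mm high), underneath a tapered centring plug 8 mm deep (73 mm across at the disc, 62 mm at its end); 70 g. This point is the knob's centre, 11 mm above the disc's top; z up. On the bench, standing on its plug, it is 23 mm up; seated on a dish it is 65 mm above the dish's underside
- cover2_knob (a point): loose white cover: disc 96 mm across, 4 mm thick, on top a round knob (22 mm diameter, 22 mm high), underneath a tapered centring plug 8 mm deep (73 mm across at the disc, 62 mm at its end); 70 g. This point is the knob's centre, 11 mm above the disc's top; z up. On the bench, standing on its plug, it is 23 mm up; seated on a dish it is 65 mm above the dish's underside
- cover3_knob (a point): loose white cover: disc 96 mm across, 4 mm thick, on top a round knob (22 mm diameter, 22 mm high), underneath a tapered centring plug 8 mm deep (73 mm across at the disc, 62 mm at its end); 70 g. This point is the knob's centre, 11 mm above the disc's top; z up. On the bench, standing on its plug, it is 23 mm up; seated on a dish it is 65 mm above the dish's underside
- place1 (a point): centre of stirring place 1 on the stirrer's flat top (50 mm above the bench; the places are in a row 115 mm apart, place 3 next to the dial), where dish1 stands
- place2 (a point): centre of stirring place 2 on the stirrer's flat top (50 mm above the bench; the places are in a row 115 mm apart, place 3 next to the dial), where dish2 stands
- place3 (a point): centre of stirring place 3 on the stirrer's flat top (50 mm above the bench; the places are in a row 115 mm apart, place 3 next to the dial), where dish3 stands
- dial (a joint): stirrer speed dial: 0 = off (its white line points to the long stroke on the robot's side), grows clockwise seen from above; one detent every 30 degrees (0.5236 rad), 8 clicks in all, about 0.045 N m from one to the next, settles by itself in the nearest; long strokes mark off, click 4 and click 8. Starts at off or click 1
- dial_grip (a point): grip point of the dial, on its vertical axis, 10 mm below its top: a bar grip 14 mm thick, 42 mm long and 30 mm high on a 46 mm disc; x axis runs along the bar, from the white line to the other end, and turns with the dial
- petri_stack: bystander: stack of four Petri dishes, 92 mm diameter, 62 mm high; origin at the centre of the underside
- wash_bottle: bystander: white plastic bottle, 64 mm diameter, 170 mm high; origin at the centre of the underside
Things that resemble listed ones, but are neither listed nor needed, are in the scene too. What is shaped like the part that bears cover2_knob but purple is not meant.

How it is judged:
On the way, in this order (a step that is already met when the one before it is completed fails the run):
1. the bottle is tapped by the robot (contact force between any of the fingers, the arm and bottle above 1 N).
2. all three bars are out of the bottle (height (world z) of each of bar1_center, bar2_center, bar3_center below 0.075 m), for 0.2 s.
3. every dish present holds a bar and has a cover seated on its rim (((horizontal distance between bar1_center and dish1 below 0.04 m and z of bar1_center in the frame of dish1 between 0 and 0.03 m) or (horizontal distance between bar2_center and dish1 below 0.04 m and z of bar2_center in the frame of dish1 between 0 and 0.03 m) or (horizontal distance between bar3_center and dish1 below 0.04 m and z of bar3_center in the frame of dish1 between 0 and 0.03 m)) and ((horizontal distance between bar1_center and dish2 below 0.04 m and z of bar1_center in the frame of dish2 between 0 and 0.03 m) or (horizontal distance between bar2_center and dish2 below 0.04 m and z of bar2_center in the frame of dish2 between 0 and 0.03 m) or (horizontal distance between bar3_center and dish2 below 0.04 m and z of bar3_center in the frame of dish2 between 0 and 0.03 m)) and ((horizontal distance between bar1_center and dish3 below 0.04 m and z of bar1_center in the frame of dish3 between 0 and 0.03 m) or (horizontal distance between bar2_center and dish3 below 0.04 m and z of bar2_center in the frame of dish3 between 0 and 0.03 m) or (horizontal distance between bar3_center and dish3 below 0.04 m and z of bar3_center in the frame of dish3 between 0 and 0.03 m)) and ((horizontal distance between cover1_knob and dish1 below 0.008 m and z of cover1_knob in the frame of dish1 between 0.061 and 0.069 m and angle between cover1_knob's own z axis and vertical below 0.06 rad) or (horizontal distance between cover2_knob and dish1 below 0.008 m and z of cover2_knob in the frame of dish1 between 0.061 and 0.069 m and angle between cover2_knob's own z axis and vertical below 0.06 rad) or (horizontal distance between cover3_knob and dish1 below 0.008 m and z of cover3_knob in the frame of dish1 between 0.061 and 0.069 m and angle between cover3_knob's own z axis and vertical below 0.06 rad)) and ((horizontal distance between cover1_knob and dish2 below 0.008 m and z of cover1_knob in the frame of dish2 between 0.061 and 0.069 m and angle between cover1_knob's own z axis and vertical below 0.06 rad) or (horizontal distance between cover2_knob and dish2 below 0.008 m and z of cover2_knob in the frame of dish2 between 0.061 and 0.069 m and angle between cover2_knob's own z axis and vertical below 0.06 rad) or (horizontal distance between cover3_knob and dish2 below 0.008 m and z of cover3_knob in the frame of dish2 between 0.061 and 0.069 m and angle between cover3_knob's own z axis and vertical below 0.06 rad)) and ((horizontal distance between cover1_knob and dish3 below 0.008 m and z of cover1_knob in the frame of dish3 between 0.061 and 0.069 m and angle between cover1_knob's own z axis and vertical below 0.06 rad) or (horizontal distance between cover2_knob and dish3 below 0.008 m and z of cover2_knob in the frame of dish3 between 0.061 and 0.069 m and angle between cover2_knob's own z axis and vertical below 0.06 rad) or (horizontal distance between cover3_knob and dish3 below 0.008 m and z of cover3_knob in the frame of dish3 between 0.061 and 0.069 m and angle between cover3_knob's own z axis and vertical below 0.06 rad))), for 0.2 s.
4. the dial stands at its fourth click (value of joint dial between 1.9444 and 2.2444 rad), for 0.2 s.
At the end, for the whole second after the job is handed in: Every dish present holds one bar, wears a cover seated on its rim (centred within 8 mm, level within 0.06 rad) and stands within 25 mm of its own place; a spare bar lies in the tray; the dial is within 0.15 rad of its fourth click (2.094 rad) (all of step 3 and all of step 4 and not (horizontal distance between each of bar1_center, bar2_center and dish1 below 0.04 m and z of bar1_center in the frame of dish1 between 0 and 0.03 m and z of bar2_center in the frame of dish1 between 0 and 0.03 m) and not (horizontal distance between each of bar1_center, bar3_center and dish1 below 0.04 m and z of bar1_center in the frame of dish1 between 0 and 0.03 m and z of bar3_center in the frame of dish1 between 0 and 0.03 m) and not (horizontal distance between each of bar2_center, bar3_center and dish1 below 0.04 m and z of bar2_center in the frame of dish1 between 0 and 0.03 m and z of bar3_center in the frame of dish1 between 0 and 0.03 m) and not (horizontal distance between each of bar1_center, bar2_center and dish2 below 0.04 m and z of bar1_center in the frame of dish2 between 0 and 0.03 m and z of bar2_center in the frame of dish2 between 0 and 0.03 m) and not (horizontal distance between each of bar1_center, bar3_center and dish2 below 0.04 m and z of bar1_center in the frame of dish2 between 0 and 0.03 m and z of bar3_center in the frame of dish2 between 0 and 0.03 m) and not (horizontal distance between each of bar2_center, bar3_center and dish2 below 0.04 m and z of bar2_center in the frame of dish2 between 0 and 0.03 m and z of bar3_center in the frame of dish2 between 0 and 0.03 m) and not (horizontal distance between each of bar1_center, bar2_center and dish3 below 0.04 m and z of bar1_center in the frame of dish3 between 0 and 0.03 m and z of bar2_center in the frame of dish3 between 0 and 0.03 m) and not (horizontal distance between each of bar1_center, bar3_center and dish3 below 0.04 m and z of bar1_center in the frame of dish3 between 0 and 0.03 m and z of bar3_center in the frame of dish3 between 0 and 0.03 m) and not (horizontal distance between each of bar2_center, bar3_center and dish3 below 0.04 m and z of bar2_center in the frame of dish3 between 0 and 0.03 m and z of bar3_center in the frame of dish3 between 0 and 0.03 m) and ((x of bar1_center in the frame of tray_mid between -0.15 and 0.1 m and y of bar1_center in the frame of tray_mid between -0.08 and 0.08 m and z of bar1_center in the frame of tray_mid between 0 and 0.07 m) or (horizontal distance between bar1_center and dish1 below 0.04 m and z of bar1_center in the frame of dish1 between 0 and 0.03 m) or (horizontal distance between bar1_center and dish2 below 0.04 m and z of bar1_center in the frame of dish2 between 0 and 0.03 m) or (horizontal distance between bar1_center and dish3 below 0.04 m and z of bar1_center in the frame of dish3 between 0 and 0.03 m)) and ((x of bar2_center in the frame of tray_mid between -0.15 and 0.1 m and y of bar2_center in the frame of tray_mid between -0.08 and 0.08 m and z of bar2_center in the frame of tray_mid between 0 and 0.07 m) or (horizontal distance between bar2_center and dish1 below 0.04 m and z of bar2_center in the frame of dish1 between 0 and 0.03 m) or (horizontal distance between bar2_center and dish2 below 0.04 m and z of bar2_center in the frame of dish2 between 0 and 0.03 m) or (horizontal distance between bar2_center and dish3 below 0.04 m and z of bar2_center in the frame of dish3 between 0 and 0.03 m)) and ((x of bar3_center in the frame of tray_mid between -0.15 and 0.1 m and y of bar3_center in the frame of tray_mid between -0.08 and 0.08 m and z of bar3_center in the frame of tray_mid between 0 and 0.07 m) or (horizontal distance between bar3_center and dish1 below 0.04 m and z of bar3_center in the frame of dish1 between 0 and 0.03 m) or (horizontal distance between bar3_center and dish2 below 0.04 m and z of bar3_center in the frame of dish2 between 0 and 0.03 m) or (horizontal distance between bar3_center and dish3 below 0.04 m and z of bar3_center in the frame of dish3 between 0 and 0.03 m)) and horizontal distance between dish1 and place1 below 0.025 m and horizontal distance between dish2 and place2 below 0.025 m and horizontal distance between dish3 and place3 below 0.025 m and angle between each of dish1, dish2, dish3's own z axis and vertical below 0.05 rad); the robot touches nothing.
It fails at once if a bystander (Petri dishes, wash bottle) is moved more than 30 mm (distance of any of petri_stack, wash_bottle from where it was at the start of the episode above 0.03 m).
It fails at once if the bottle is struck with more than 70 N (contact force between any of the fingers, the arm and bottle above 70 N).
It fails at once if a dish is tipped over (angle between any of dish1, dish2, dish3's own z axis and vertical above 0.5 rad).
Of dish1, dish2, dish3 only 2 to 3 are there at a start; the rules pass over those that are not, and their reading is None.
At some moment in a run one of cover1, cover2, cover3 may be knocked a few centimetres aside while the robot is not near it.
Once in a run the grip may slacken for a moment while it holds something.
It also fails if it takes over 210 s, if anything falls off the work surface, if the arm or the gripper's body presses on something with over 40 N, if the wrist force passes 120 N, or if a joint passes its speed limit or range.

## Working session

There is one attempt and no reset: what is moved stays moved. The work goes in short steps, Python scripts to look and compute and a shell command to move; the robot and the scene stay as the last step left them, time stands still between calls to the robot, and variables do not carry over. Pictures are saved under pics/ and viewed, and the job is handed in when it is done.

```bash
ls; mkdir -p pics; python3 - <<'E'
from plant import *
import cv2,numpy as np
s=state();print({k:np.round(v,3).tolist() for k,v in s.items()})
for n in ("scene","top","wrist"):
    f=grab_frame(n);cv2.imwrite(f"pics/a_{n}.png",f[:,:,::-1]);m=camera_model(n);print(n,{k:np.round(v,4).tolist() if not isinstance(v,str) else v for k,v in m.items()})
E
```

```text
pics
{'time': 0.0, 'joint_pos': [1.188, 0.053, 1.614, 0.0, 1.476, -0.119], 'joint_vel': [-0.0, -0.002, 0.001, 0.001, -0.001, -0.001], 'joint_efforts': [0.001, -39.369, -37.017, -0.0, 0.007, -0.0], 'tool_pos': [0.163, 0.603, 0.247], 'tool_rot': [-0.0, 0.132, 0.991, -0.001], 'contact_force': [0.06, -0.107, 0.481], 'ft_torque': [-0.018, 0.022, 0.017], 'gripper_width': 1.001}
scene {'camera_matrix': [[367.1919, 0.0, 255.739], [0.0, 367.1919, 191.111], [0.0, 0.0, 1.0]], 'rvec': [2.183, 0.958, -0.3848], 'tvec': [-0.3318, -0.1525, 1.499]}
top {'camera_matrix': [[408.1372, 0.0, 255.8445], [0.0, 408.1372, 191.9113], [0.0, 0.0, 1.0]], 'rvec': [2.2001, -2.1488, 0.1015], 'tvec': [-0.0225, 0.5012, 1.2109]}
wrist {'camera_matrix': [[297.3186, 0.0, 256.0015], [0.0, 297.3186, 188.3814], [0.0, 0.0, 1.0]], 'mount': [[-0.0005, -0.9643, -0.2647, 0.0662], [1.0, -0.0002, -0.0011, 0.0007], [0.001, -0.2647, 0.9643, -0.1259], [0.0, 0.0, 0.0, 1.0]]}
```

View pics/a_scene.png

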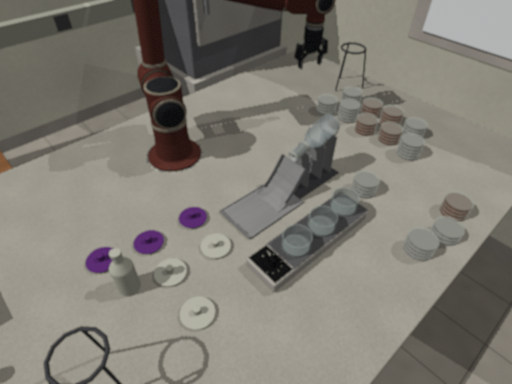

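View pics/a_top.png

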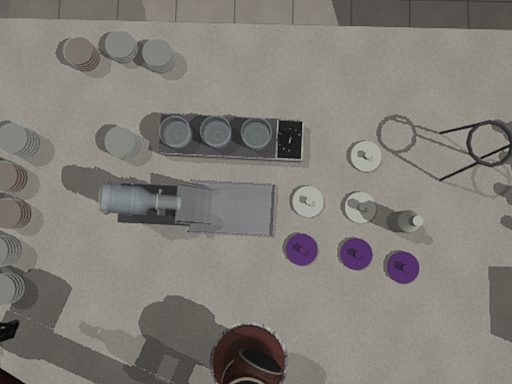

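View pics/a_wrist.png

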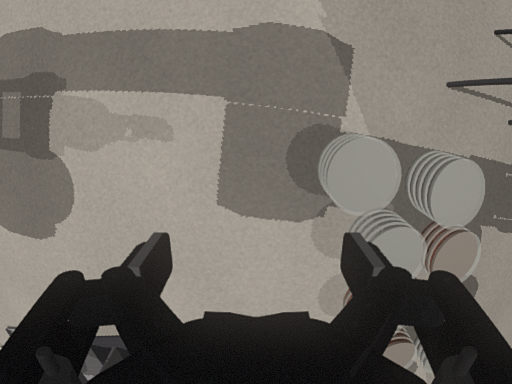

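All three dishes are there: in the top view at (176,132), (216,132) and (256,132). The dial is at (290,138). The bottle is at (140,200) with its mouth towards the tray at (245,208). White covers are at (366,156), (307,201) and (360,207), and the purple look-alikes are at (301,249), (355,253) and (403,266). The petri stack is probably (121,141), one of many similar stacks, and the wash bottle is at (405,222).

```bash
cat > h.py <<'E'
from plant import *
import cv2,numpy as np
from scipy.spatial.transform import Rotation as R
def save(n,tag,crop=None,scale=1):
    f=grab_frame(n)[:,:,::-1]
    if crop: f=f[crop[1]:crop[3],crop[0]:crop[2]]
    f=cv2.resize(f,None,fx=scale,fy=scale,interpolation=cv2.INTER_CUBIC)
    cv2.imwrite(f"pics/{tag}.png",f)
def T_tool():
    s=state();q=np.array(s["tool_rot"]);T=np.eye(4);T[:3,:3]=R.from_quat([q[1],q[2],q[3],q[0]]).as_matrix();T[:3,3]=s["tool_pos"];return T
def ray(n,px,T=None):
    m=camera_model(n);K=np.array(m["camera_matrix"])
    u=(px[0]-K[0,2])/K[0,0];v=(px[1]-K[1,2])/K[1,1]
    if n!="wrist":
        Rm=cv2.Rodrigues(np.array(m["rvec"],float))[0];t=np.array(m["tvec"],float).ravel()
        return -Rm.T@t,(lambda d:d/np.linalg.norm(d))(Rm.T@np.array([u,v,1]))
    th=np.hypot(u,v);d=np.array([u/th*np.sin(th),v/th*np.sin(th),np.cos(th)]) if th>1e-9 else np.array([0,0,1.])
    M=(T_tool() if T is None else T)@np.array(m["mount"]);return M[:3,3],M[:3,:3]@d
def onz(n,px,z,T=None):
    o,d=ray(n,px,T);return o+d*(z-o[2])/d[2]
def tri(p1,p2):
    (o1,d1),(o2,d2)=p1,p2
    A=np.zeros((3,3));b=np.zeros(3);
    for o,d in (p1,p2):
        P=np.eye(3)-np.outer(d,d);A+=P;b+=P@o
    x=np.linalg.solve(A,b);return x,[float(np.linalg.norm((np.eye(3)-np.outer(d,d))@(x-o))) for o,d in (p1,p2)]
def proj(n,X,T=None):
    m=camera_model(n);K=np.array(m["camera_matrix"])
    if n!="wrist":
        return cv2.projectPoints(np.array([X],float),np.array(m["rvec"],float),np.array(m["tvec"],float),K,None)[0].ravel()
    M=np.linalg.inv((T_tool() if T is None else T)@np.array(m["mount"]));c=M[:3,:3]@np.array(X)+M[:3,3]
    r=np.hypot(c[0],c[1]);th=np.arctan2(r,c[2]);return np.array([K[0,2]+K[0,0]*th*c[0]/r,K[1,2]+K[1,1]*th*c[1]/r])
# world shift -> tool units of 30mm ; target tcp
def plan(target,yaw=None):
    T=T_tool();d=T[:3,:3].T@(np.array(target)-T[:3,3]);return np.round(d/0.03,2)
E
python3 - <<'E'
from h import *
for n in ("scene","top"):
    grab_frame(n)
    for t in ["bottle_neck","bottle_mouth","tray_mid","dish1","cover1_knob","place1","place2","place3","dial_grip","petri_stack","wash_bottle","bottle"]:
        print(n,t,[(np.round(r["pixel"],1).tolist(),round(r["conf"],2)) for r in landmark_of(n,t)][:9])
E
```

```text
scene bottle_neck [([302.5, 148.5], 0.72)]
scene bottle_mouth [([293.8, 158.5], 0.76)]
scene tray_mid [([256.5, 207.8], 0.96)]
scene dish1 [([343.4, 207.4], 0.91), ([318.3, 225.0], 0.74), ([294.7, 245.8], 0.73)]
scene cover1_knob [([214.7, 241.2], 0.9), ([291.7, 156.1], 0.38)]
scene place1 [([341.7, 207.5], 0.96), ([321.4, 225.3], 0.94), ([294.4, 244.7], 0.83)]
scene place2 [([341.7, 207.5], 0.96), ([321.4, 225.3], 0.94), ([294.4, 244.7], 0.83)]
scene place3 [([341.7, 207.5], 0.96), ([321.4, 225.3], 0.94), ([294.4, 244.7], 0.83)]
scene dial_grip [([271.0, 258.6], 0.71), ([322.1, 224.5], 0.71)]
scene petri_stack [([363.9, 189.9], 0.92), ([321.7, 225.6], 0.22)]
scene wash_bottle [([127.1, 289.3], 0.78)]
scene bottle [([326.1, 123.3], 0.74)]
top bottle_neck [([164.5, 200.9], 0.6)]
top bottle_mouth [([179.9, 202.6], 0.69)]
top tray_mid [([242.2, 208.3], 0.74)]
top dish1 [([213.9, 134.4], 0.87), ([176.4, 134.6], 0.72), ([255.5, 135.8], 0.71)]
top cover1_knob [([308.6, 199.9], 0.67)]
top place1 [([180.5, 133.5], 0.83), ([217.1, 135.8], 0.82), ([256.3, 135.3], 0.82), ([361.1, 207.4], 0.18)]
top place2 [([180.5, 133.5], 0.83), ([217.1, 135.8], 0.82), ([256.3, 135.3], 0.82), ([361.1, 207.4], 0.18)]
top place3 [([180.5, 133.5], 0.83), ([217.1, 135.8], 0.82), ([256.3, 135.3], 0.82), ([361.1, 207.4], 0.18)]
top dial_grip [([287.9, 136.9], 0.71)]
top petri_stack []
top wash_bottle [([395.6, 220.4], 0.95), ([178.2, 132.4], 0.46)]
top bottle [([107.3, 197.1], 0.66)]
```

```bash
python3 - <<'E'
from h import *
pairs={"neck":((302.5,148.5),(164.5,200.9)),"mouth":((293.8,158.5),(179.9,202.6)),"bottle":((326.1,123.3),(107.3,197.1)),"tray":((256.5,207.8),(242.2,208.3)),
"p1":((341.7,207.5),(176.4,134.6)),"p2":((320,225.2),(215,135)),"p3":((294.5,245),(256,135.5)),"dial":((271,258.6),(287.9,136.9)),"petri":((363.9,189.9),(121,141)),"wash":((127.1,289.3),(395.6,220.4))}
for k,(a,b) in pairs.items():
    x,e=tri(ray("scene",a),ray("top",b));print(k,np.round(x,3),np.round(e,4))
for k,px in dict(c1=(366,155),c2=(308.6,200),c3=(360,207),d=(288.5,137)).items():
    print(k,np.round(onz("top",px,0.075 if k=='d' else .023),3))
for k,px in dict(c1=(197,311),c2=(214.7,241),c3=(169,271)).items(): print(k,np.round(onz("scene",px,.023),3))
E
python3 - <<'E'
from h import *
save("top","b_top1",(90,100,320,250),3.4)
save("scene","b_sc1",(140,180,380,340),3.3)
E
```

```text
neck [0.461 0.234 0.172] [0.0043 0.0043]
mouth [0.459 0.197 0.147] [0.0036 0.0036]
bottle [0.459 0.364 0.216] [0.0033 0.0033]
tray [0.453 0.032 0.015] [0.0027 0.0027]
p1 [0.666 0.232 0.042] [0.0017 0.0017]
p2 [0.668 0.115 0.044] [0.0012 0.0012]
p3 [ 0.668 -0.008  0.05 ] [0.0005 0.0005]
dial [ 0.663 -0.102  0.065] [0.001 0.001]
petri [ 0.649  0.409 -0.003] [0.0065 0.0065]
wash [ 0.425 -0.447 -0.008] [0.0036 0.0036]
c1 [ 0.623 -0.344  0.023]
c2 [ 0.481 -0.17   0.023]
c3 [ 0.463 -0.326  0.023]
d [ 0.661 -0.103  0.075]
c1 [ 0.629 -0.348  0.023]
c2 [ 0.476 -0.166  0.023]
c3 [ 0.472 -0.333  0.023]
```

View pics/b_top1.png

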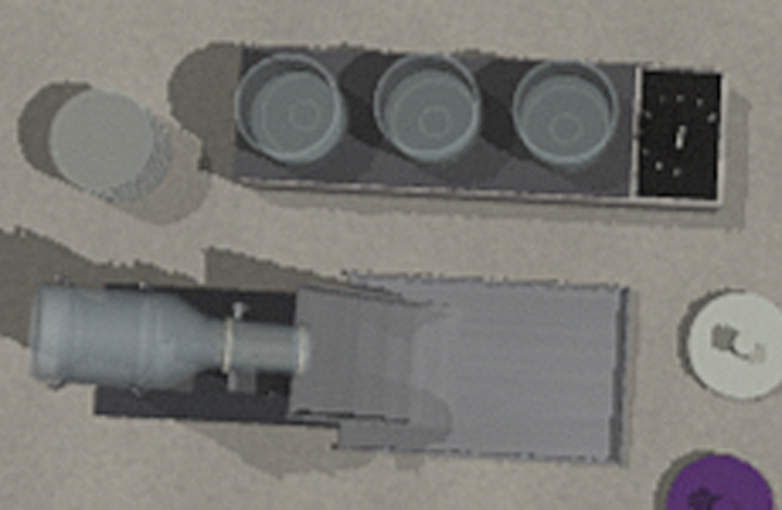

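View pics/b_sc1.png

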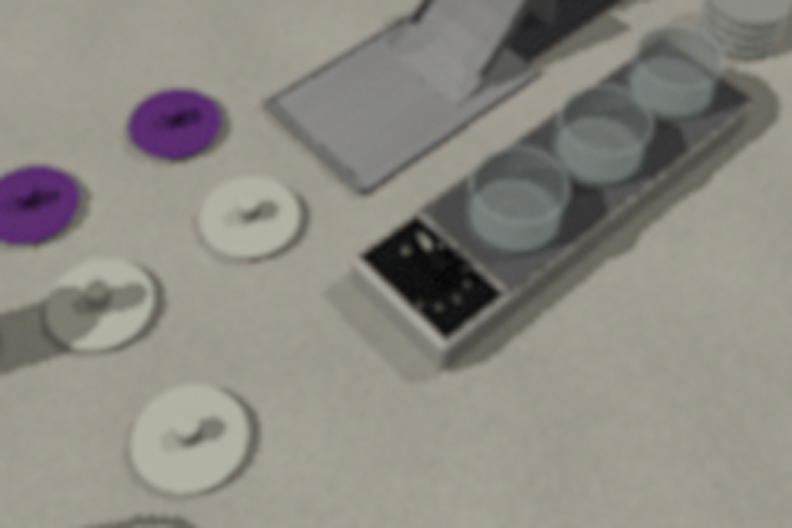

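```bash
python3 -m crank '[{"angular":[0,0,-1],"delta_pos":[0,0,-1],"gripper":0},{"angular":[0,0,-1],"delta_pos":[0,0,-1],"gripper":0},{"angular":[0,0,-1],"delta_pos":[0,0,-1],"gripper":0},{"angular":[0,0,0],"delta_pos":[0,0,-1],"gripper":0},{"angular":[0,0,0],"delta_pos":[0,0,0],"gripper":0}]'
```

```text
time: 2.17
tool_pos: [0.1633, 0.6043, 0.3719]
tool_rot: [0.001, 0.001, 1.0, 0.003]
contact_force: [0.1, -0.2, 0.6]
gripper_width: 0.002
```

```bash
python3 - <<'E'
from h import *
print(T_tool().round(3)); print(plan([.46,.232,.30]))
E
```

```text
[[-1.     0.002  0.002  0.163]
 [ 0.002  1.     0.006  0.604]
 [-0.002  0.006 -1.     0.372]
 [ 0.     0.     0.     1.   ]]
[ -9.91 -12.4    2.35]
```

```bash
python3 -m crank '[{"angular":[0,0,0],"delta_pos":[-0.82,-1,0],"gripper":0},{"angular":[0,0,0],"delta_pos":[-0.82,-1,0],"gripper":0},{"angular":[0,0,0],"delta_pos":[-0.82,-1,0],"gripper":0},{"angular":[0,0,0],"delta_pos":[-0.82,-1,0],"gripper":0},{"angular":[0,0,0],"delta_pos":[-0.82,-1,0],"gripper":0},{"angular":[0,0,0],"delta_pos":[-0.82,-1,0],"gripper":0},{"angular":[0,0,0],"delta_pos":[-0.82,-1,0],"gripper":0},{"angular":[0,0,0],"delta_pos":[-0.82,-1,0],"gripper":0},{"angular":[0,0,0],"delta_pos":[-0.82,-1,0],"gripper":0},{"angular":[0,0,0],"delta_pos":[-0.82,-1,0],"gripper":0},{"angular":[0,0,0],"delta_pos":[-0.82,-1,0],"gripper":0},{"angular":[0,0,0],"delta_pos":[-0.82,-1,0],"gripper":0}]' && python3 -m crank '[{"angular":[0,0,0],"delta_pos":[-0.08,-0.4,0.5],"gripper":0},{"angular":[0,0,0],"delta_pos":[0,0,1],"gripper":0},{"angular":[0,0,0],"delta_pos":[0,0,0.8],"gripper":0},{"angular":[0,0,0],"delta_pos":[0,0,0.8],"gripper":0},{"angular":[0,0,0],"delta_pos":[0,0,0],"gripper":0}]'; python3 - <<'E'
from h import *
save("wrist","c_w");save("scene","c_s",(230,90,390,210),5);save("top","c_t",(90,100,320,250),3.4)
E
```

```text
time: 3.68
tool_pos: [0.4577, 0.2415, 0.3662]
tool_rot: [-0.001, 0.001, 1.0, -0.0]
contact_force: [1.0, 0.7, 0.2]
gripper_width: -0.001
time: 4.3
tool_pos: [0.4574, 0.2306, 0.271]
tool_rot: [-0.004, 0.001, 1.0, -0.001]
contact_force: [-0.4, 0.3, 0.3]
gripper_width: -0.004
```

View pics/c_w.png

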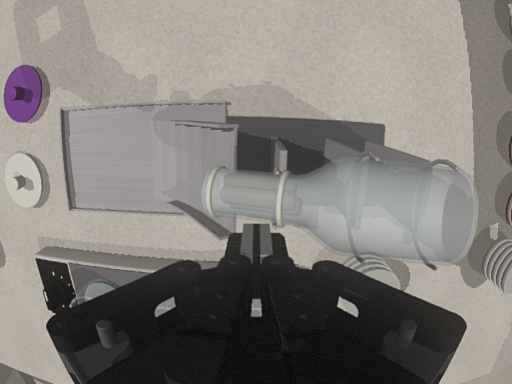

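View pics/c_s.png

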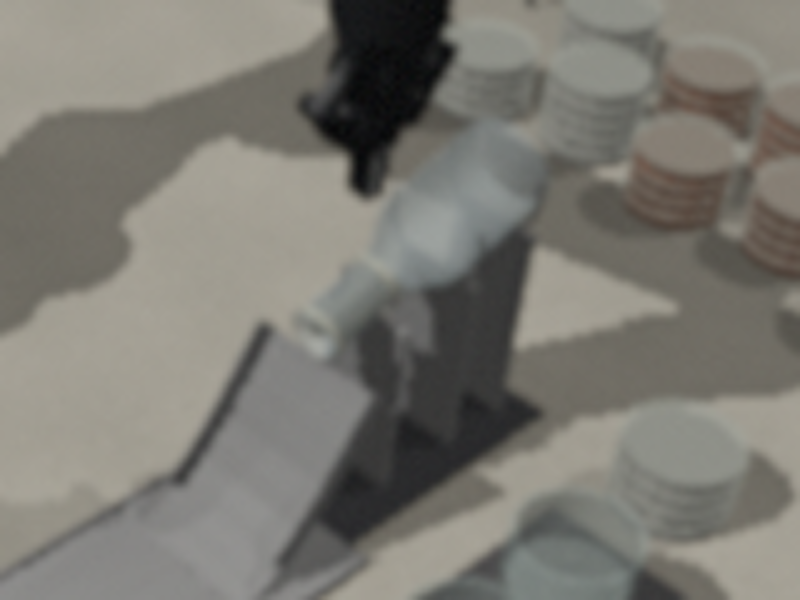

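```bash
python3 - <<'E'
from h import *
T=T_tool()
for X in [(.46,.232,.172),(.459,.197,.157),(.46,.232,.19),(.4574,.2306,.254),(.459,.364,.216)]: print(X,proj("wrist",X,T).round(1))
for t in ("bottle_neck","bottle_mouth","bottle"):
    r=landmark_of("wrist",t);print(t,[(np.round(q["pixel"],1).tolist(),round(q["conf"],2)) for q in r][:2])
    if r:
        for z in (.16,.17,.18,.19): print(onz("wrist",r[0]["pixel"],z,T).round(3))
E
```

```text
(0.46, 0.232, 0.172) [256.7 192.3]
(0.459, 0.197, 0.157) [215.9 186.4]
(0.46, 0.232, 0.19) [256.8 199. ]
(0.4574, 0.2306, 0.254) [254.4 229.9]
(0.459, 0.364, 0.216) [432.4 206.5]
bottle_neck [([260.1, 197.4], 0.58)]
[0.468 0.235 0.16 ]
[0.465 0.235 0.17 ]
[0.462 0.235 0.18 ]
[0.459 0.234 0.19 ]
bottle_mouth [([207.2, 189.5], 0.83)]
[0.461 0.19  0.16 ]
[0.458 0.192 0.17 ]
[0.455 0.193 0.18 ]
[0.453 0.195 0.19 ]
bottle [([435.4, 211.7], 0.91)]
[0.484 0.409 0.16 ]
[0.481 0.402 0.17 ]
[0.477 0.394 0.18 ]
[0.473 0.387 0.19 ]
```

```bash
python3 -m crank '[{"angular":[0,0,0],"delta_pos":[-0.13,0,0.7],"gripper":0},{"angular":[0,0,0],"delta_pos":[0,0.05,0.6],"gripper":0},{"angular":[0,0,0],"delta_pos":[0,0,0],"gripper":0}]'; for i in 1; do python3 -m crank '[{"angular":[0,0,0],"delta_pos":[0,0,0.1],"gripper":0},{"angular":[0,0,0],"delta_pos":[0,0,0.1],"gripper":0},{"angular":[0,0,0],"delta_pos":[0,0,0],"gripper":0}]'; done
```

```text
time: 4.97
tool_pos: [0.4627, 0.2321, 0.2343]
tool_rot: [-0.002, 0.001, 1.0, -0.001]
contact_force: [0.4, -0.6, -0.1]
gripper_width: -0.001
time: 5.35
tool_pos: [0.4638, 0.2323, 0.2305]
tool_rot: [0.0, 0.001, 1.0, 0.0]
contact_force: [-0.1, 0.1, 0.7]
gripper_width: 0.002
```

```bash
python3 -m crank '[{"angular":[0,0,0],"delta_pos":[0,0,0.1],"gripper":0},{"angular":[0,0,0],"delta_pos":[0,0,0.1],"gripper":0},{"angular":[0,0,0],"delta_pos":[0,0,0],"gripper":0}]'
```

```text
time: 5.72
tool_pos: [0.4635, 0.2322, 0.2239]
tool_rot: [-0.0, 0.001, 1.0, -0.0]
contact_force: [-0.6, -0.5, -0.3]
gripper_width: -0.005
```

```bash
python3 -m crank '[{"angular":[0,0,0],"delta_pos":[0,0,0.1],"gripper":0},{"angular":[0,0,0],"delta_pos":[0,0,0],"gripper":0}]'
```

```text
time: 5.98
tool_pos: [0.4635, 0.2322, 0.2209]
tool_rot: [-0.0, 0.001, 1.0, -0.0]
contact_force: [-0.2, 0.4, 0.4]
gripper_width: -0.004
```

```bash
python3 -m crank '[{"angular":[0,0,0],"delta_pos":[0,0,0.1],"gripper":0},{"angular":[0,0,0],"delta_pos":[0,0,0.1],"gripper":0},{"angular":[0,0,0],"delta_pos":[0,0,0],"gripper":0}]'
```

```text
time: 6.35
tool_pos: [0.4635, 0.2322, 0.2148]
tool_rot: [-0.0, 0.001, 1.0, -0.0]
contact_force: [-0.4, -0.0, -0.3]
gripper_width: 0.001
```

```bash
python3 -m crank '[{"angular":[0,0,0],"delta_pos":[0,0,0.1],"gripper":0},{"angular":[0,0,0],"delta_pos":[0,0,0],"gripper":0}]'
```

```text
time: 6.6
tool_pos: [0.4636, 0.2322, 0.212]
tool_rot: [-0.0, 0.001, 1.0, -0.0]
contact_force: [0.3, -0.5, -0.9]
gripper_width: 0.001
```

```bash
python3 -m crank '[{"angular":[0,0,0],"delta_pos":[0,0,0.1],"gripper":0},{"angular":[0,0,0],"delta_pos":[0,0,0],"gripper":0}]'
```

```text
time: 6.85
tool_pos: [0.4636, 0.2322, 0.209]
tool_rot: [-0.0, 0.001, 1.0, -0.0]
contact_force: [0.9, 0.0, -0.3]
gripper_width: -0.003
```

```bash
python3 -m crank '[{"angular":[0,0,0],"delta_pos":[0,0,0.1],"gripper":0},{"angular":[0,0,0],"delta_pos":[0,0,0],"gripper":0}]'
```

```text
time: 7.1
tool_pos: [0.464, 0.2324, 0.207]
tool_rot: [0.0, 0.001, 1.0, 0.0]
contact_force: [-0.5, -0.1, 3.8]
gripper_width: 0.003
```

```bash
python3 - <<'E'
from h import *
save("scene","d_s",(230,90,390,210),5)
E
```

```text
(no output)
```

View pics/d_s.png

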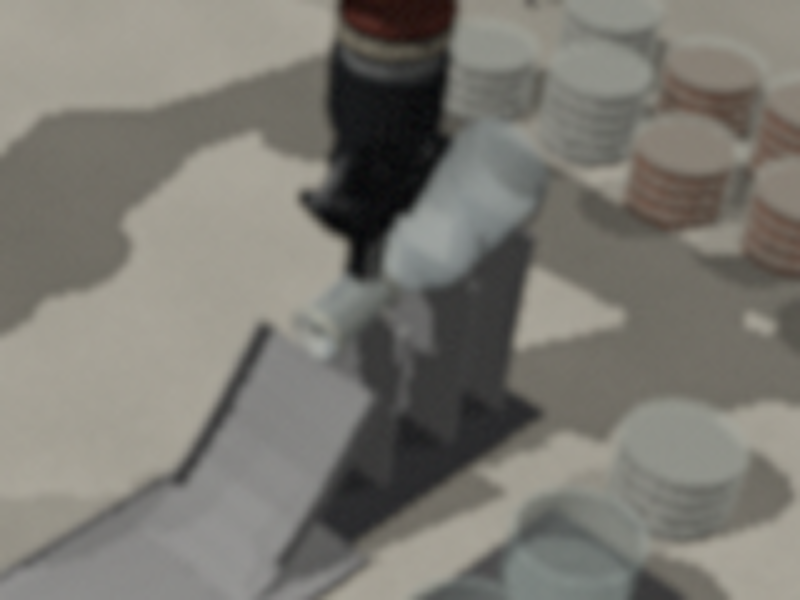

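Contact at TCP z ≈ 0.207, fingertips on the neck between the collars. Tapping.

```bash
python3 -m crank '[{"angular":[0,0,0],"delta_pos":[0,0,-0.6],"gripper":0},{"angular":[0,0,0],"delta_pos":[0,0,0],"gripper":0},{"angular":[0,0,0],"delta_pos":[0,0,0.7],"gripper":0},{"angular":[0,0,0],"delta_pos":[0,0,-0.7],"gripper":0},{"angular":[0,0,0],"delta_pos":[0,0,0],"gripper":0}]'; python3 - <<'E'
from h import *
save("scene","e_s",(200,110,340,215),5);save("wrist","e_w",(150,100,350,250),4)
print(state()["tool_pos"])
E
```

```text
time: 7.78
tool_pos: [0.4646, 0.2325, 0.2259]
tool_rot: [0.002, 0.001, 1.0, 0.0]
contact_force: [-0.2, 0.6, 0.9]
gripper_width: -0.001
[0.46376618 0.23227207 0.22423569]
```

View pics/e_s.png

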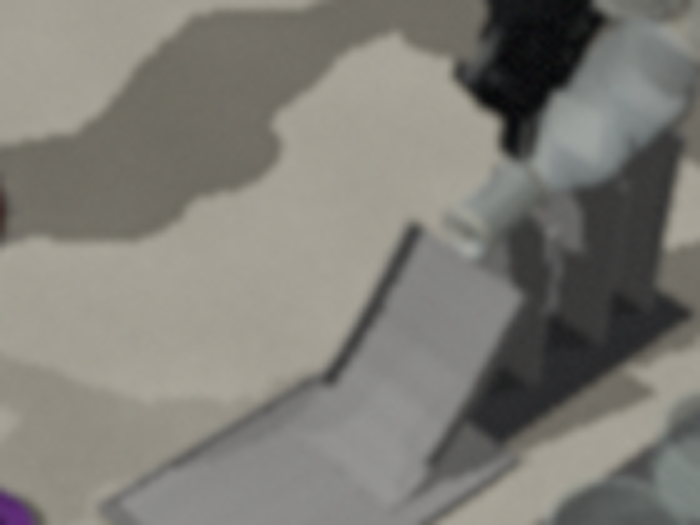

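View pics/e_w.png

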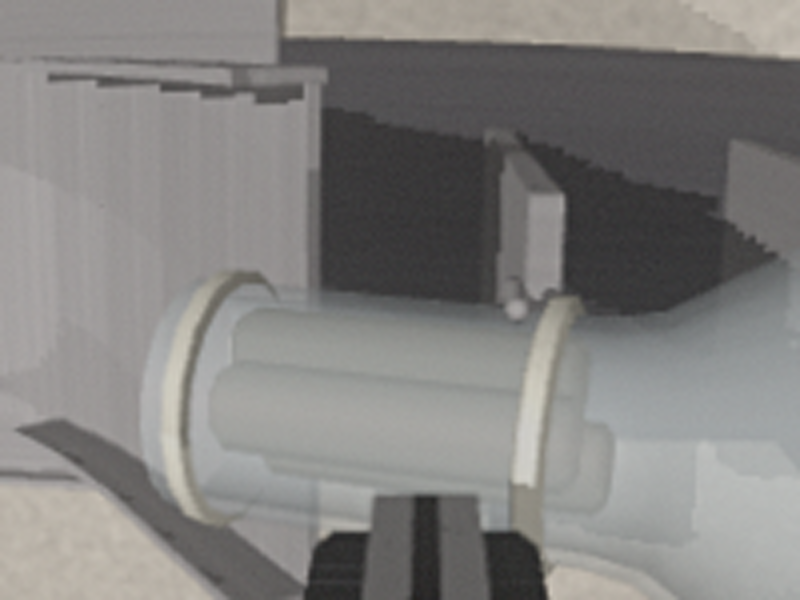

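The wrist view shows all three bars in the neck, with their front ends at about px (205,202). More taps.

```bash
python3 -m crank '[{"angular":[0,0,0],"delta_pos":[0,0,0.7],"gripper":0},{"angular":[0,0,0],"delta_pos":[0,0,-0.7],"gripper":0},{"angular":[0,0,0],"delta_pos":[0,0,0],"gripper":0},{"angular":[0,0,0],"delta_pos":[0,0,0.72],"gripper":0},{"angular":[0,0,0],"delta_pos":[0,0,-0.72],"gripper":0},{"angular":[0,0,0],"delta_pos":[0,0,0],"gripper":0}]'; python3 - <<'E'
from h import *
save("wrist","e_w2",(150,100,350,250),4)
print(state()["tool_pos"])
E
```

```text
time: 8.62
tool_pos: [0.4643, 0.2325, 0.225]
tool_rot: [0.001, 0.001, 1.0, 0.0]
contact_force: [0.2, -0.3, 0.5]
gripper_width: -0.001
[0.46387785 0.23234939 0.22414314]
```

View pics/e_w2.png

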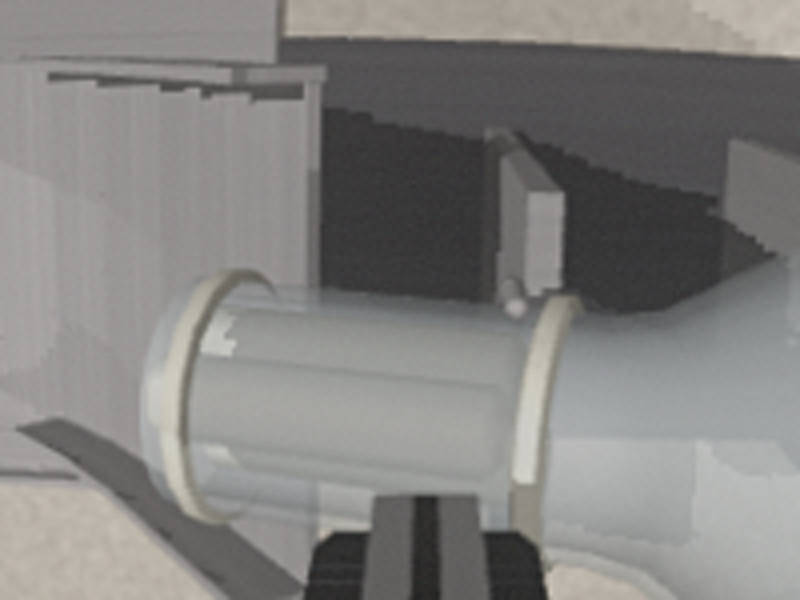

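Working: the bars have moved about 15 mm towards the mouth, with the lead bar now at the mouth collar. More taps.

```bash
python3 -m crank '[{"angular":[0,0,0],"delta_pos":[0,0,0.72],"gripper":0},{"angular":[0,0,0],"delta_pos":[0,0,-0.72],"gripper":0},{"angular":[0,0,0],"delta_pos":[0,0,0],"gripper":0},{"angular":[0,0,0],"delta_pos":[0,0,0.72],"gripper":0},{"angular":[0,0,0],"delta_pos":[0,0,-0.72],"gripper":0},{"angular":[0,0,0],"delta_pos":[0,0,0],"gripper":0},{"angular":[0,0,0],"delta_pos":[0,0,0.72],"gripper":0},{"angular":[0,0,0],"delta_pos":[0,0,-0.72],"gripper":0},{"angular":[0,0,0],"delta_pos":[0,0,0],"gripper":0}]'; python3 - <<'E'
from h import *
save("wrist","e_w3",(50,80,350,250),2.6)
print(state()["tool_pos"])
E
```

```text
time: 9.8
tool_pos: [0.4643, 0.2325, 0.2247]
tool_rot: [0.001, 0.001, 1.0, 0.0]
contact_force: [0.1, -0.9, 0.2]
gripper_width: -0.003
[0.46380219 0.23233455 0.22389562]
```

View pics/e_w3.png

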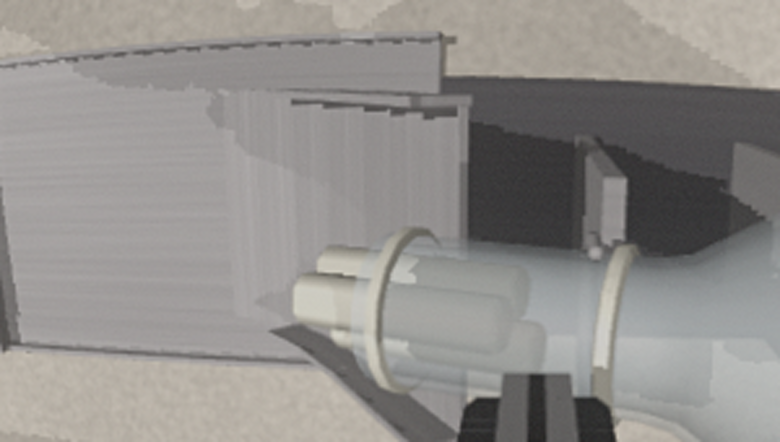

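```bash
python3 -m crank '[{"angular":[0,0,0],"delta_pos":[0,0,0.72],"gripper":0},{"angular":[0,0,0],"delta_pos":[0,0,-0.72],"gripper":0},{"angular":[0,0,0],"delta_pos":[0,0,0],"gripper":0},{"angular":[0,0,0],"delta_pos":[0,0,0.72],"gripper":0},{"angular":[0,0,0],"delta_pos":[0,0,-0.72],"gripper":0},{"angular":[0,0,0],"delta_pos":[0,0,0],"gripper":0}]'; python3 - <<'E'
from h import *
save("wrist","e_w4",(0,80,350,280),2.2)
E
```

```text
time: 10.6
tool_pos: [0.4642, 0.2325, 0.2248]
tool_rot: [0.001, 0.001, 1.0, 0.0]
contact_force: [0.4, 0.3, -0.8]
gripper_width: 0.001
```

View pics/e_w4.png

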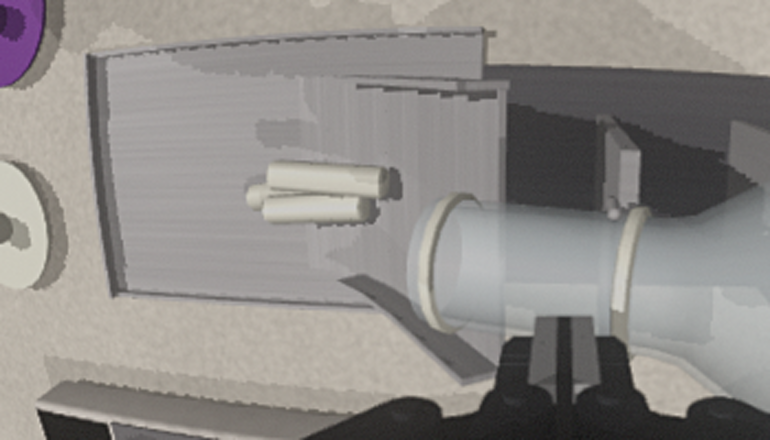

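All three bars are out and sliding into the tray. I'll go up and look from above.

```bash
python3 -m crank '[{"angular":[0,0,0],"delta_pos":[0,0,-1],"gripper":0},{"angular":[0,0,0],"delta_pos":[0,-1,-0.3],"gripper":0},{"angular":[0,0,0],"delta_pos":[0.3,-1,0],"gripper":0.5},{"angular":[0,0,0],"delta_pos":[0.3,-1,0],"gripper":1},{"angular":[0,0,0],"delta_pos":[0.3,-1,0],"gripper":1},{"angular":[0,0,0],"delta_pos":[0.2,-1,0],"gripper":1},{"angular":[0,0,0],"delta_pos":[0.2,-0.5,0],"gripper":1},{"angular":[0,0,0],"delta_pos":[0,0,0],"gripper":1},{"angular":[0,0,0],"delta_pos":[0,0,0],"gripper":1}]'; python3 - <<'E'
from h import *
save("wrist","f_w");save("top","f_t",(90,100,320,250),3.4);
for n in("wrist","top","scene"):
    if n=="scene":grab_frame(n)
    print(n,[(np.round(r["pixel"],1).tolist(),round(r["conf"],2)) for r in landmark_of(n,"bar1_center")])
E
```

```text
time: 11.78
tool_pos: [0.4245, 0.0679, 0.2631]
tool_rot: [-0.0, 0.001, 1.0, 0.0]
contact_force: [-0.7, 0.9, 0.2]
gripper_width: 0.999
wrist [([269.6, 167.8], 0.74)]
top [([368.0, 150.2], 0.5)]
scene [([264.3, 196.2], 0.39)]
```

View pics/f_w.png

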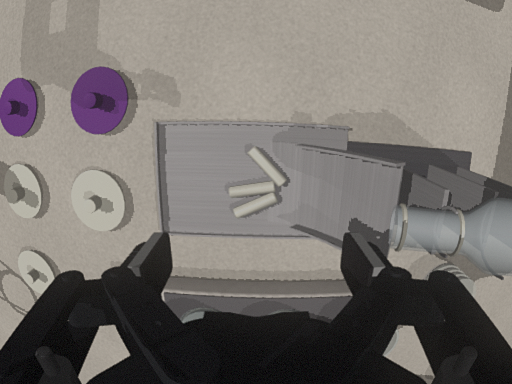

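View pics/f_t.png

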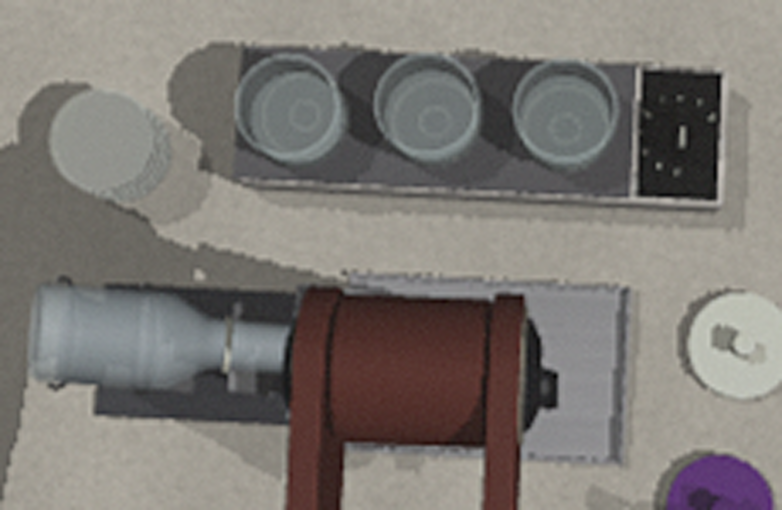

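```bash
cat > bars.py <<'E'
from h import *
import sys
def find(tag,z=0.017):
    f=grab_frame("wrist");T=T_tool()
    b=f.astype(int);m=((b.min(2)>150)&(b.max(2)-b.min(2)<45)).astype(np.uint8)
    n,lab,st,_=cv2.connectedComponentsWithStats(m)
    vis=f[:,:,::-1].copy()
    for i in range(1,n):
        if st[i,4]<150: continue
        c=cv2.minAreaRect(np.argwhere(lab==i)[:,::-1].astype(np.float32))
        (cx,cy),(w,h),a=c
        box=cv2.boxPoints(c)
        W=np.array([onz("wrist",p,z,T)[:2] for p in box])
        e1=W[1]-W[0];e2=W[2]-W[1]
        L=e1 if np.linalg.norm(e1)>np.linalg.norm(e2) else e2
        if not .04<np.linalg.norm(L)<.09: continue
        print(st[i,4],"px",np.round((cx,cy),1),"world",onz("wrist",(cx,cy),z,T).round(4),"len/wid",np.round((np.linalg.norm(e1),np.linalg.norm(e2)),4),"ang",round(float(np.degrees(np.arctan2(L[1],L[0]))),1))
        cv2.polylines(vis,[box.astype(int)],True,(0,0,255),1)
    cv2.imwrite(f"pics/{tag}.png",vis)
if __name__=="__main__": find(sys.argv[1],float(sys.argv[2]))
E
python3 bars.py g_w 0.015; python3 - <<'E'
from h import *
f=cv2.imread("pics/f_w.png");print(f[190,252],f[190,215],f[165,265],f[205,100])
cv2.imwrite("pics/g_crop.png",cv2.resize(f[120:260,140:340],None,fx=4,fy=4,interpolation=cv2.INTER_CUBIC))
E
```

```text
643 px [140.4  24.2] world [ 0.2372 -0.0836  0.015 ] len/wid [0.0617 0.081 ] ang 45.3
171 px [310.4   6. ] world [0.2209 0.1373 0.015 ] len/wid [0.0218 0.0539] ang 77.8
294 px [392.3  15.9] world [0.2207 0.2516 0.015 ] len/wid [0.0317 0.0547] ang 19.6
382 px [359.   18.5] world [0.2321 0.2022 0.015 ] len/wid [0.068  0.0407] ang 123.0
258 px [385.1  39.8] world [0.2574 0.239  0.015 ] len/wid [0.0288 0.0545] ang 66.8
279 px [376.5  68. ] world [0.2981 0.2254 0.015 ] len/wid [0.0532 0.0232] ang 137.4
389 px [111.9 158.9] world [ 0.4183 -0.1313  0.015 ] len/wid [0.0425 0.0753] ang 62.9
334 px [266.6 166.3] world [0.4317 0.0814 0.015 ] len/wid [0.0095 0.0589] ang 42.8
323 px [251.  188.8] world [0.4615 0.0612 0.015 ] len/wid [0.058  0.0105] ang 98.3
338 px [254.1 204.2] world [0.4827 0.0652 0.015 ] len/wid [0.0572 0.0112] ang 114.1
274 px [445.6 232.7] world [0.5352 0.3723 0.015 ] len/wid [0.0247 0.0586] ang 79.6
272 px [300.4 248.1] world [0.5485 0.1304 0.015 ] len/wid [0.0285 0.0625] ang 85.4
[167 179 182] [139 139 143] [173 183 184] [86 93 97]
```

View pics/g_crop.png

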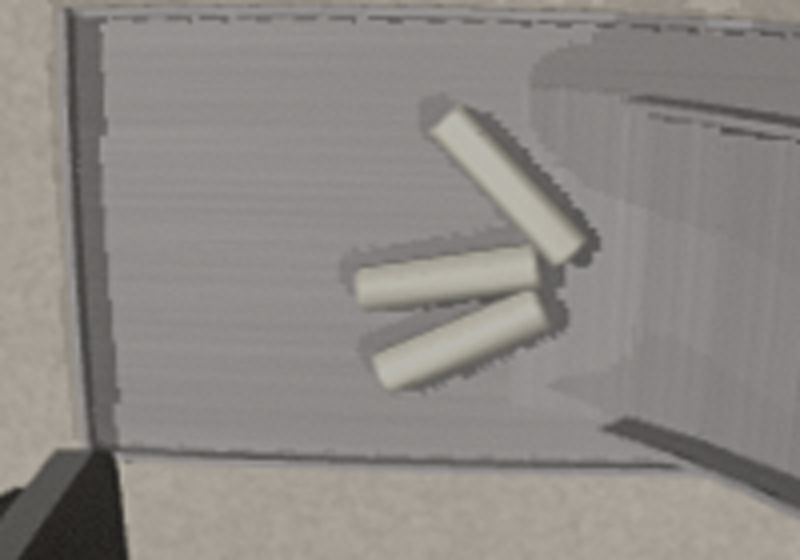

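```bash
python3 -m crank '[{"angular":[0,0,0],"delta_pos":[0.1,0.14,0],"gripper":0.4},{"angular":[0,0,-1],"delta_pos":[0,0,0.5],"gripper":0.4},{"angular":[0,0,-1],"delta_pos":[0,0,0.6],"gripper":0.4},{"angular":[0,0,-1],"delta_pos":[0,0,0.6],"gripper":0.4},{"angular":[0,0,-1],"delta_pos":[0,0,0.6],"gripper":0.4},{"angular":[0,0,-1],"delta_pos":[0,0,0.6],"gripper":0.4},{"angular":[0,0,-1],"delta_pos":[0,0,0.6],"gripper":0.4},{"angular":[0,0,-1],"delta_pos":[0,0,0.6],"gripper":0.4},{"angular":[0,0,-1],"delta_pos":[0,0,0.6],"gripper":0.4},{"angular":[0,0,-0.6],"delta_pos":[0,0,0.6],"gripper":0.4},{"angular":[0,0,0],"delta_pos":[0,0,0],"gripper":0.4}]'; python3 bars.py h_w 0.015;python3 - <<'E'
from h import *
T=T_tool();print(T.round(3));print(proj("wrist",T[:3,3],T),proj("wrist",[T[0,3],T[1,3],.015],T))
E
```

```text
time: 13.5
tool_pos: [0.42, 0.0718, 0.1028]
tool_rot: [-0.002, -0.365, 0.931, 0.001]
contact_force: [0.0, -0.2, 0.5]
gripper_width: 0.403
444 px [484.2  31.4] world [0.1698 0.1176 0.015 ] len/wid [0.0299 0.0577] ang 67.9
1079 px [460.1  70.4] world [0.2232 0.1228 0.015 ] len/wid [0.0576 0.0749] ang 55.7
1101 px [ 38.  176.6] world [ 0.5423 -0.0862  0.015 ] len/wid [0.0569 0.0573] ang 68.4
351 px [490.3 191.4] world [0.2651 0.2338 0.015 ] len/wid [0.027  0.0565] ang 81.9
903 px [255.5 217. ] world [0.4329 0.0819 0.015 ] len/wid [0.0617 0.0097] ang -137.6
202 px [ 17.7 270.8] world [ 0.6661 -0.0635  0.015 ] len/wid [0.0498 0.0847] ang 87.7
739 px [489.1 297.4] world [0.3269 0.3586 0.015 ] len/wid [0.0627 0.0798] ang 105.9
[[-0.733 -0.68  -0.001  0.421]
 [-0.68   0.733  0.     0.072]
 [ 0.001  0.001 -1.     0.104]
 [ 0.     0.     0.     1.   ]]
[256.79480597 252.42992477] [256.3983773  197.58393199]
```

View pics/h_w.png

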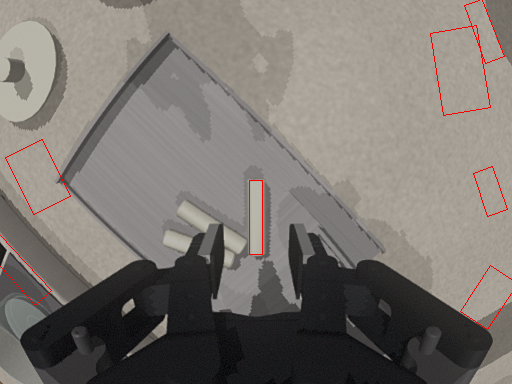

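```bash
python3 -m crank '[{"angular":[0,0,0],"delta_pos":[0,0,0.8],"gripper":0.38},{"angular":[0,0,0],"delta_pos":[0,0,0.8],"gripper":0.38},{"angular":[0,0,0],"delta_pos":[0,0,0.6],"gripper":0.38},{"angular":[0,0,0],"delta_pos":[0,0,0],"gripper":0.38}]'
```

```text
time: 14.05
tool_pos: [0.4209, 0.0716, 0.038]
tool_rot: [-0.001, -0.365, 0.931, 0.0]
contact_force: [0.2, 0.5, 0.6]
gripper_width: 0.376
```

```bash
python3 -m crank '[{"angular":[0,0,0],"delta_pos":[0,0,0.1],"gripper":0.38},{"angular":[0,0,0],"delta_pos":[0,0,0.1],"gripper":0.38},{"angular":[0,0,0],"delta_pos":[0,0,0],"gripper":0.38}]'
```

```text
time: 14.42
tool_pos: [0.4217, 0.0715, 0.0327]
tool_rot: [0.0, -0.366, 0.931, -0.0]
contact_force: [0.8, 0.2, -0.6]
gripper_width: 0.375
```

```bash
python3 - <<'E'
from h import *
save("wrist","i_w",(130,130,380,300),3)
save("scene","i_s",(220,150,320,240),6)
E
```

```text
(no output)
```

View pics/i_w.png

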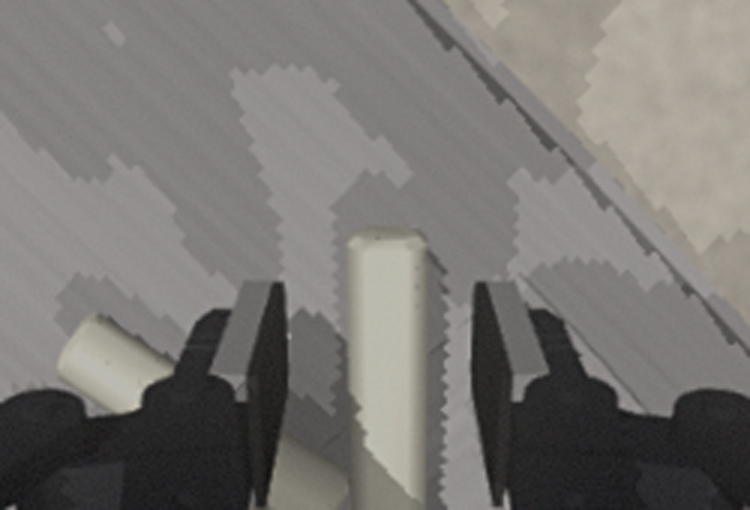

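View pics/i_s.png

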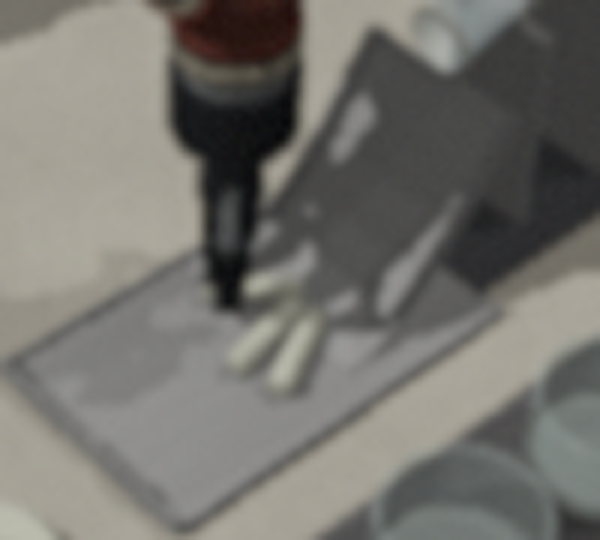

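```bash
python3 -m crank '[{"angular":[0,0,0],"delta_pos":[0,0,0.1],"gripper":0.38},{"angular":[0,0,0],"delta_pos":[0,0,0.1],"gripper":0.38},{"angular":[0,0,0],"delta_pos":[0,0,0],"gripper":0.38}]'
```

```text
time: 14.9
tool_pos: [0.421, 0.0716, 0.0258]
tool_rot: [-0.0, -0.366, 0.931, 0.0]
contact_force: [0.7, 0.4, 0.2]
gripper_width: 0.378
```

```bash
python3 -m crank '[{"angular":[0,0,0],"delta_pos":[0,0,0],"gripper":0.2},{"angular":[0,0,0],"delta_pos":[0,0,0],"gripper":0.0},{"angular":[0,0,0],"delta_pos":[0,0,0],"gripper":0.0},{"angular":[0,0,0],"delta_pos":[0,0,0],"gripper":0.0},{"angular":[0,0,0],"delta_pos":[0,0,0],"gripper":0.0}]'
```

```text
time: 15.52
tool_pos: [0.4214, 0.0716, 0.0263]
tool_rot: [-0.0, -0.366, 0.931, -0.0]
contact_force: [0.3, -0.3, 1.5]
gripper_width: 0.138
```

```bash
python3 -m crank '[{"angular":[0,0,0],"delta_pos":[0,0,-0.5],"gripper":0.0},{"angular":[0,0,0],"delta_pos":[0,0,-1],"gripper":0.0},{"angular":[0,0,0],"delta_pos":[0,0,-1],"gripper":0.0},{"angular":[0,0,0],"delta_pos":[0,0,-1],"gripper":0.0},{"angular":[0,0,0],"delta_pos":[0,0,-1],"gripper":0.0},{"angular":[0,0,0],"delta_pos":[0,0,-1],"gripper":0.0},{"angular":[0,0,0],"delta_pos":[0,0,0],"gripper":0.0}]';python3 - <<'E'
from h import *
save("wrist","j_w")
s=state();print(s["gripper_width"],plan([.60,.115,.19]))
E
```

```text
time: 16.4
tool_pos: [0.4233, 0.0715, 0.1952]
tool_rot: [0.003, -0.366, 0.931, -0.001]
contact_force: [-0.1, -0.1, -0.4]
gripper_width: 0.133
0.13540917381044923 [-5.33 -2.97  0.12]
```

View pics/j_w.png

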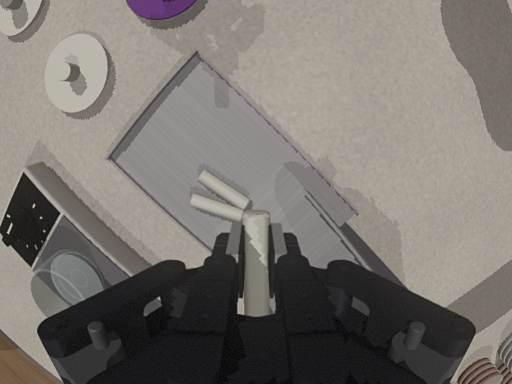

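```bash
python3 - <<'E'
from h import *
f=cv2.imread("pics/a_top.png")[100:175,150:310]
g=cv2.cvtColor(f,cv2.COLOR_BGR2GRAY);G=cv2.resize(g,None,fx=4,fy=4,interpolation=cv2.INTER_CUBIC)
c=cv2.HoughCircles(cv2.GaussianBlur(G,(0,0),2),cv2.HOUGH_GRADIENT,1,80,param1=60,param2=25,minRadius=55,maxRadius=80)
V=cv2.cvtColor(G,cv2.COLOR_GRAY2BGR)
for x,y,r in c[0]:
    px=((x+.5)/4-.5+150,(y+.5)/4-.5+100);print(np.round(px,1),r/4,onz("top",px,.10).round(4))
    cv2.circle(V,(int(x),int(y)),int(r),(0,0,255),1)
cv2.imwrite("pics/k.png",V)
E
```

```text
[174.2 130.8] 15.675 [0.6654 0.2279 0.1   ]
[215.2 130.8] 15.975 [0.6682 0.1101 0.1   ]
[256. 133.] 14.625 [ 0.6644 -0.0071  0.1   ]
```

View pics/k.png

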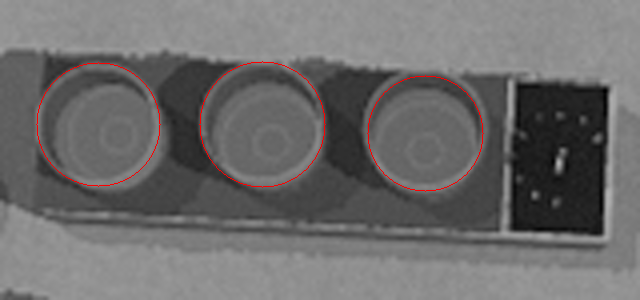

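```bash
python3 - <<'E'
from h import *
print(plan([.6546,.2174,.19]))
E
```

```text
[-8.99 -1.71  0.12]
```

```bash
python3 -m crank '[{"angular":[0,0,0],"delta_pos":[-0.9,-0.17,0],"gripper":0.0},{"angular":[0,0,0],"delta_pos":[-0.9,-0.17,0],"gripper":0.0},{"angular":[0,0,0],"delta_pos":[-0.9,-0.17,0],"gripper":0.0},{"angular":[0,0,0],"delta_pos":[-0.9,-0.17,0],"gripper":0.0},{"angular":[0,0,0],"delta_pos":[-0.9,-0.17,0],"gripper":0.0},{"angular":[0,0,0],"delta_pos":[-0.9,-0.17,0],"gripper":0.0},{"angular":[0,0,0],"delta_pos":[-0.9,-0.17,0],"gripper":0.0},{"angular":[0,0,0],"delta_pos":[-0.9,-0.17,0],"gripper":0.0},{"angular":[0,0,0],"delta_pos":[-0.9,-0.17,0],"gripper":0.0},{"angular":[0,0,0],"delta_pos":[-0.9,-0.17,0],"gripper":0.0},{"angular":[0,0,0],"delta_pos":[0,0,0],"gripper":0.0}]';python3 - <<'E'
from h import *
save("wrist","l_w");save("top","l_t",(90,100,320,250),3.4);save("scene","l_s",(250,120,410,270),4)
s=state();print(s["gripper_width"],s["tool_pos"],plan([.6546,.2174,.19]))
E
```

```text
time: 17.82
tool_pos: [0.6538, 0.2183, 0.1889]
tool_rot: [-0.002, -0.366, 0.931, 0.0]
contact_force: [0.2, 0.8, -1.2]
gripper_width: 0.136
0.13626482492930367 [0.65281818 0.21745971 0.18994456] [-0.04 -0.04 -0.  ]
```

View pics/l_w.png

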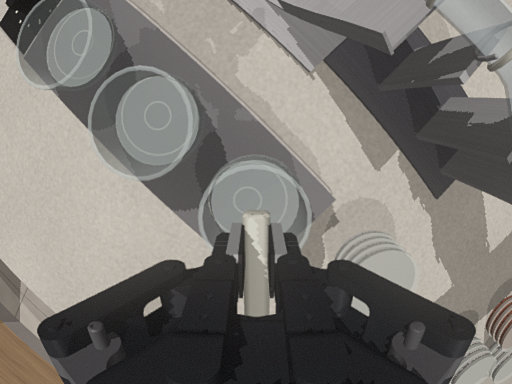

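View pics/l_s.png

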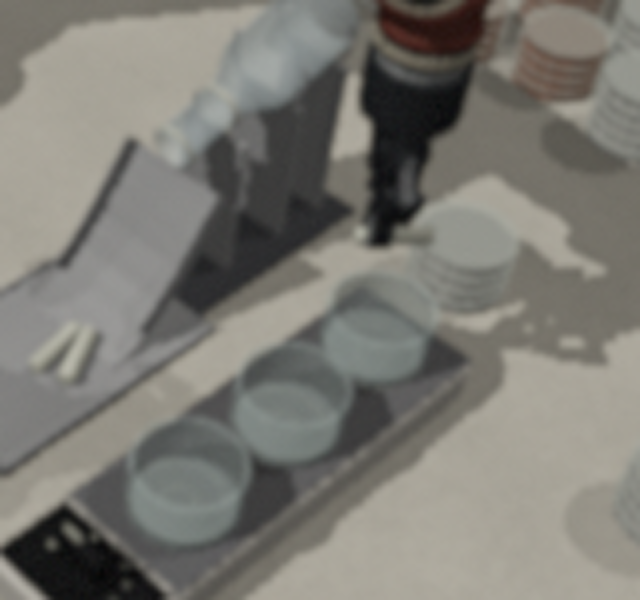

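```bash
python3 - <<'E'
from h import *
T=T_tool()
for d in [(.666,.228),(.668,.110),(.669,-.006)]:
    print(proj("wrist",[*d,.1],T).round(1),proj("wrist",[*d,.055],T).round(1))
print(onz("wrist",(145,123),.1,T),onz("wrist",(158,116),.055,T),onz("wrist",(248,201),.055,T),onz("wrist",(80,45),.055,T))
# bar end heights
print(onz("wrist",(257,214),.165,T))
im=cv2.imread("pics/l_w.png")
for d in [(.666,.228),(.668,.110),(.669,-.006)]:
  for z,r in((.1,.045),(.055,.041)):
    P=np.array([proj("wrist",[d[0]+r*np.cos(a),d[1]+r*np.sin(a),z],T) for a in np.linspace(0,6.28,60)]).astype(int)
    cv2.polylines(im,[P],True,(0,0,255) if z==.1 else (0,255,0),1)
cv2.imwrite("pics/l_w2.png",im)
E
```

```text
[254.8 218.1] [254.9 200.7]
[138.8 118.6] [157.4 116.6]
[51.5 38. ] [78.1 45.7]
[0.66729759 0.11613935 0.1       ] [0.66721619 0.11007704 0.055     ] [0.67056773 0.22355882 0.055     ] [ 0.6672388  -0.00451584  0.055     ]
[0.6450776  0.21053851 0.165     ]
```

View pics/l_w2.png

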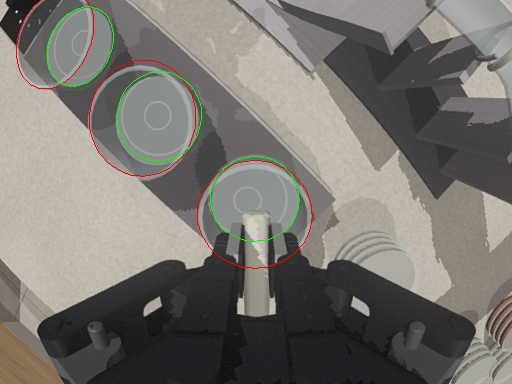

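```bash
python3 -m crank '[{"angular":[0,0,0],"delta_pos":[-0.05,-0.03,0.8],"gripper":0.0},{"angular":[0,0,0],"delta_pos":[0,0,0.8],"gripper":0.0},{"angular":[0,0,0],"delta_pos":[0,0,0.8],"gripper":0.0},{"angular":[0,0,0],"delta_pos":[0,0,0.6],"gripper":0.0},{"angular":[0,0,0],"delta_pos":[0,0,0.5],"gripper":0.0},{"angular":[0,0,0],"delta_pos":[0,0,0],"gripper":0.0}]'
```

```text
time: 18.73
tool_pos: [0.6545, 0.218, 0.0843]
tool_rot: [-0.002, -0.366, 0.931, 0.0]
contact_force: [-1.4, -0.0, 0.1]
gripper_width: 0.137
```

```bash
python3 -m crank '[{"angular":[0,0,0],"delta_pos":[0,0,0.1],"gripper":0.0},{"angular":[0,0,0],"delta_pos":[0,0,0],"gripper":0.35},{"angular":[0,0,0],"delta_pos":[0,0,0],"gripper":0.35},{"angular":[0,0,0],"delta_pos":[0,0,0],"gripper":0.35},{"angular":[0,0,0],"delta_pos":[0,0,-0.5],"gripper":0.35},{"angular":[0,0,0],"delta_pos":[0,0,-1],"gripper":0.35},{"angular":[0,0,0],"delta_pos":[0,0,-1],"gripper":0.35},{"angular":[0,0,0],"delta_pos":[0,0,-1],"gripper":0.4},{"angular":[0,0,0],"delta_pos":[0,0,0],"gripper":0.4}]';python3 - <<'E'
from h import *
save("wrist","m_w")
print(T_tool()[:3,3])
E
```

```text
time: 19.85
tool_pos: [0.6578, 0.2188, 0.1935]
tool_rot: [0.004, -0.366, 0.931, -0.001]
contact_force: [0.0, 0.1, 0.6]
gripper_width: 0.402
[0.65661683 0.21851352 0.19072958]
```

View pics/m_w.png

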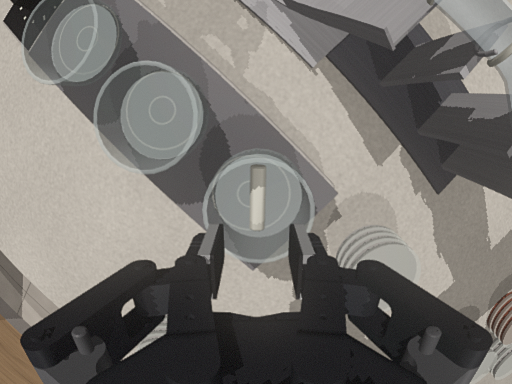

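Bar A is lying in dish 1 (px 258,197). Next are bars B and C.

```bash
python3 - <<'E'
from h import *
print(np.round(state()["joint_pos"],2)); print(plan([.44,.06,.19]))
E
```

```text
[ 0.21  0.24  1.5  -0.    1.39 -2.11]
[ 8.89  1.04 -0.01]
```

```bash
python3 -m crank '[{"angular":[0,0,0],"delta_pos":[0.99,0.115,0],"gripper":0.4},{"angular":[0,0,0],"delta_pos":[0.99,0.115,0],"gripper":0.4},{"angular":[0,0,0],"delta_pos":[0.99,0.115,0],"gripper":0.4},{"angular":[0,0,0],"delta_pos":[0.99,0.115,0],"gripper":0.4},{"angular":[0,0,0],"delta_pos":[0.99,0.115,0],"gripper":0.4},{"angular":[0,0,0],"delta_pos":[0.99,0.115,0],"gripper":0.4},{"angular":[0,0,0],"delta_pos":[0.99,0.115,0],"gripper":0.4},{"angular":[0,0,0],"delta_pos":[0.99,0.115,0],"gripper":0.4},{"angular":[0,0,0],"delta_pos":[0.99,0.115,0],"gripper":0.4},{"angular":[0,0,1],"delta_pos":[0,0,0],"gripper":0.4},{"angular":[0,0,1],"delta_pos":[0,0,0],"gripper":0.4},{"angular":[0,0,1],"delta_pos":[0,0,0],"gripper":0.4}]' >/dev/null; python3 -m crank '[{"angular":[0,0,1],"delta_pos":[0,0,0],"gripper":0.4},{"angular":[0,0,1],"delta_pos":[0,0,0],"gripper":0.4},{"angular":[0,0,1],"delta_pos":[0,0,0],"gripper":0.4},{"angular":[0,0,1],"delta_pos":[0,0,0],"gripper":0.4},{"angular":[0,0,1],"delta_pos":[0,0,0],"gripper":0.4},{"angular":[0,0,1],"delta_pos":[0,0,0],"gripper":0.4},{"angular":[0,0,1],"delta_pos":[0,0,0],"gripper":0.4},{"angular":[0,0,1],"delta_pos":[0,0,0],"gripper":0.4},{"angular":[0,0,1],"delta_pos":[0,0,0],"gripper":0.4},{"angular":[0,0,1],"delta_pos":[0,0,0],"gripper":0.4},{"angular":[0,0,1],"delta_pos":[0,0,0],"gripper":0.4},{"angular":[0,0,1],"delta_pos":[0,0,0],"gripper":0.4}]'>/dev/null; python3 -m crank '[{"angular":[0,0,1],"delta_pos":[0,0,0],"gripper":0.4},{"angular":[0,0,1],"delta_pos":[0,0,0],"gripper":0.4},{"angular":[0,0,1],"delta_pos":[0,0,0],"gripper":0.4},{"angular":[0,0,1],"delta_pos":[0,0,0],"gripper":0.4},{"angular":[0,0,1],"delta_pos":[0,0,0],"gripper":0.4},{"angular":[0,0,1],"delta_pos":[0,0,0],"gripper":0.4},{"angular":[0,0,1],"delta_pos":[0,0,0],"gripper":0.4},{"angular":[0,0,1],"delta_pos":[0,0,0],"gripper":0.4},{"angular":[0,0,1],"delta_pos":[0,0,0],"gripper":0.4},{"angular":[0,0,1],"delta_pos":[0,0,0],"gripper":0.4},{"angular":[0,0,0],"delta_pos":[0,0,0],"gripper":0.4}]'; python3 bars.py n_w 0.015; python3 -c "
from h import *
print(T_tool().round(3))"
```

```text
time: 24.28
tool_pos: [0.4378, 0.0591, 0.1868]
tool_rot: [-0.001, 0.656, 0.754, -0.001]
contact_force: [-0.4, -0.3, -0.7]
gripper_width: 0.397
173 px [500.8  59.5] world [0.7259 0.2568 0.015 ] len/wid [0.0445 0.0141] ang 42.8
514 px [299.3 175.3] world [0.4827 0.0648 0.015 ] len/wid [0.0106 0.0582] ang -65.0
521 px [279.  178.9] world [0.4624 0.058  0.015 ] len/wid [0.0577 0.0098] ang 96.9
653 px [244.5 296.4] world [ 0.4453 -0.0922  0.015 ] len/wid [0.053  0.0707] ang 0.5
[[-0.139  0.99  -0.002  0.438]
 [ 0.99   0.139  0.     0.059]
 [ 0.    -0.002 -1.     0.187]
 [ 0.     0.     0.     1.   ]]
```

View pics/n_w.png

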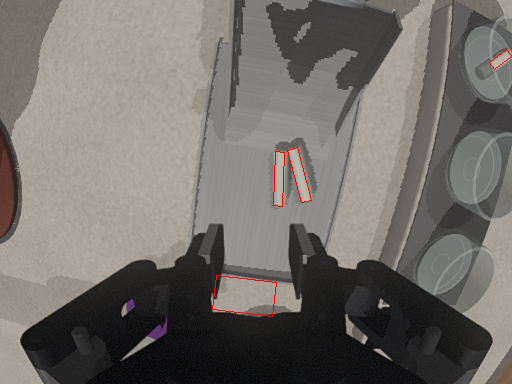

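```bash
python3 - <<'E'
from h import *
print(plan([.4642,.0401,.06]))
E
```

```text
[-0.75  0.79  4.23]
```

```bash
python3 -m crank '[{"angular":[0,0,0.2],"delta_pos":[-0.75,0.79,0.2],"gripper":0.24},{"angular":[0,0,0],"delta_pos":[0,0,0.8],"gripper":0.24},{"angular":[0,0,0],"delta_pos":[0,0,0.8],"gripper":0.24},{"angular":[0,0,0],"delta_pos":[0,0,0.8],"gripper":0.24},{"angular":[0,0,0],"delta_pos":[0,0,0.8],"gripper":0.24},{"angular":[0,0,0],"delta_pos":[0,0,0.8],"gripper":0.24},{"angular":[0,0,0],"delta_pos":[0,0,0],"gripper":0.24}]'; python3 - <<'E'
from h import *
save("wrist","o_w",(150,110,380,280),3.4)
print(T_tool()[:3,3])
E
```

```text
time: 25.2
tool_pos: [0.4629, 0.0402, 0.0598]
tool_rot: [-0.002, 0.663, 0.749, -0.002]
contact_force: [-0.2, 0.0, 0.7]
gripper_width: 0.239
[0.46427543 0.04013462 0.06137877]
```

View pics/o_w.png

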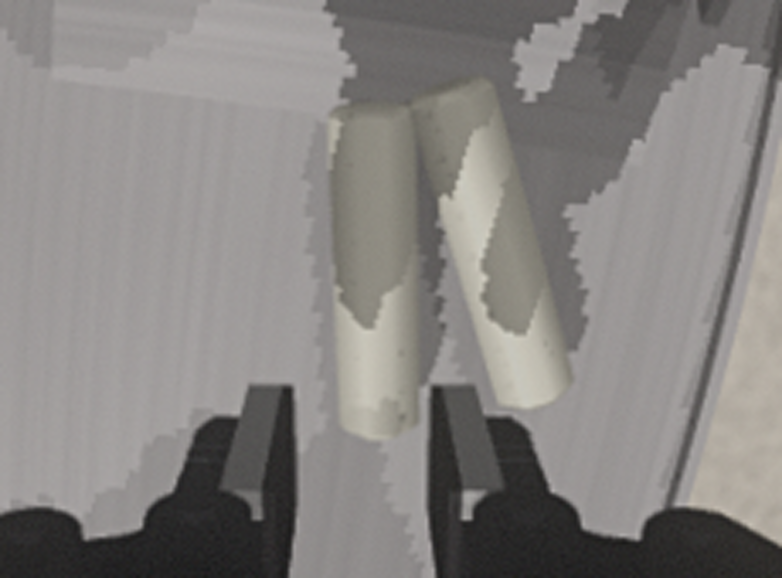

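```bash
python3 - <<'E'
from h import *
T=T_tool()
def w(u,v,z=.015): return onz("wrist",(u/3.4+150-.35,v/3.4+110-.35),z,T)
B=[w(372,112,.018),w(378,432,.018)];C=[w(452,90,.018),w(535,400,.018)]
print(T.round(3));print(np.round(B,4),np.linalg.norm(B[0]-B[1]));print(np.round(C,4),np.linalg.norm(C[0]-C[1]))
Ti=np.linalg.inv(T)
for X in B+C: print((Ti@np.append(X,1)).round(4))
E
```

```text
[[-0.121  0.993 -0.003  0.464]
 [ 0.993  0.121  0.     0.04 ]
 [ 0.    -0.003 -1.     0.061]
 [ 0.     0.     0.     1.   ]]
[[0.461  0.088  0.018 ]
 [0.4693 0.0301 0.018 ]] 0.05842929571878862
[[0.4739 0.0934 0.018 ]
 [0.4971 0.0397 0.018 ]] 0.058434989018721996
[0.0479 0.0027 0.0434 1.    ]
[-0.0105  0.0039  0.0434  1.    ]
[0.0517 0.0161 0.0434 1.    ]
[-0.0044  0.0326  0.0433  1.    ]
```

```bash
python3 -m crank '[{"angular":[0,0,0],"delta_pos":[0,0.12,0],"gripper":0.22},{"angular":[0,0,0],"delta_pos":[0,0,0],"gripper":0.22},{"angular":[0,0,0],"delta_pos":[0,0,0.4],"gripper":0.22},{"angular":[0,0,0],"delta_pos":[0,0,0.35],"gripper":0.22},{"angular":[0,0,0],"delta_pos":[0,0,0],"gripper":0.22}]'; python3 - <<'E'
from h import *
save("wrist","p_w",(150,110,380,280),3.4)
print(T_tool()[:3,3])
E
```

```text
time: 25.88
tool_pos: [0.4674, 0.0406, 0.0381]
tool_rot: [-0.001, 0.663, 0.748, -0.001]
contact_force: [-0.0, -0.8, -0.3]
gripper_width: 0.217
[0.4679713  0.04057089 0.03878591]
```

View pics/p_w.png

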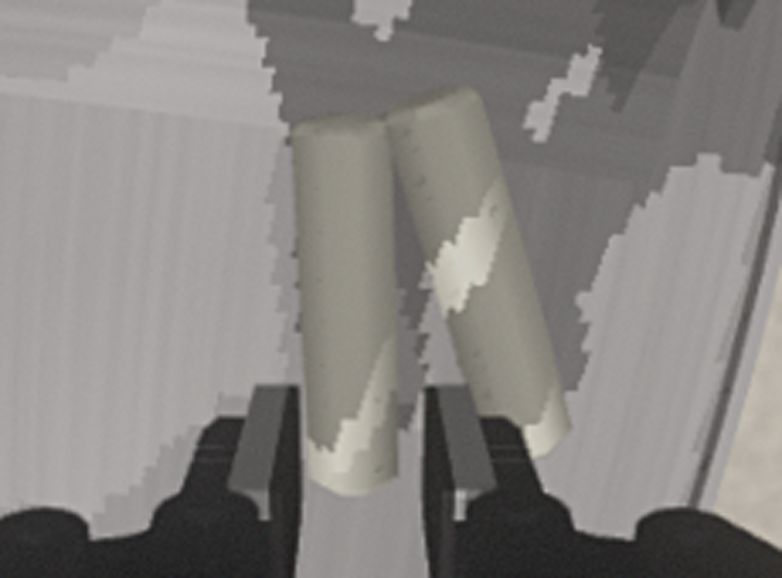

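```bash
python3 -m crank '[{"angular":[0,0,0],"delta_pos":[0,-0.04,0.1],"gripper":0.22},{"angular":[0,0,0],"delta_pos":[0,0,0.15],"gripper":0.22},{"angular":[0,0,0],"delta_pos":[0,0,0.15],"gripper":0.22},{"angular":[0,0,0],"delta_pos":[0,0,0],"gripper":0.22}]'; python3 - <<'E'
from h import *
save("wrist","q_w",(150,110,380,280),3.4)
s=state();print(s["tool_pos"],s["contact_force"])
E
```

```text
time: 26.42
tool_pos: [0.4677, 0.0403, 0.0278]
tool_rot: [-0.0, 0.663, 0.748, -0.0]
contact_force: [-0.7, -0.9, 1.4]
gripper_width: 0.219
[0.46780417 0.04034437 0.02794362] [-0.87113112 -1.07362705  1.63145625]
```

View pics/q_w.png

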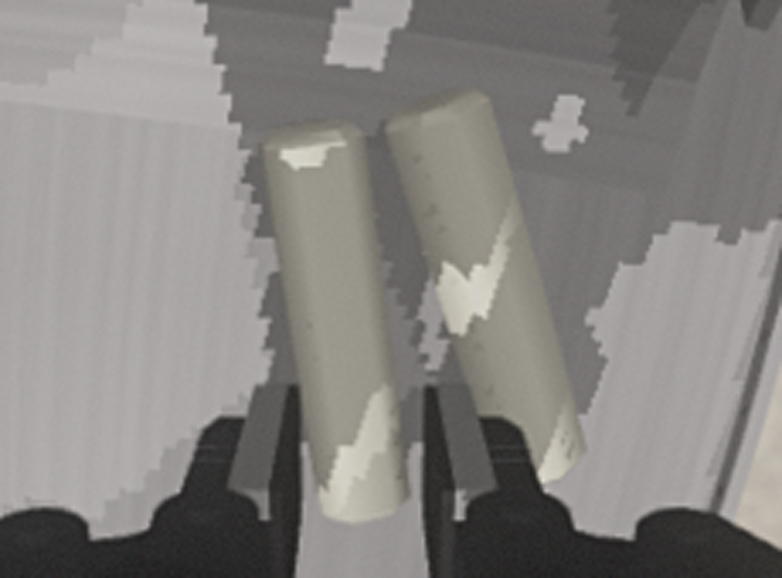

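B has rotated slightly but is between the jaws. Closing.

```bash
python3 -m crank '[{"angular":[0,0,0],"delta_pos":[0,0,0],"gripper":0.1},{"angular":[0,0,0],"delta_pos":[0,0,0],"gripper":0.0},{"angular":[0,0,0],"delta_pos":[0,0,0],"gripper":0.0},{"angular":[0,0,0],"delta_pos":[0,0,0],"gripper":0.0},{"angular":[0,0,0],"delta_pos":[0,0,-0.5],"gripper":0.0},{"angular":[0,0,0],"delta_pos":[0,0,-1],"gripper":0.0},{"angular":[0,0,0],"delta_pos":[0,0,-1],"gripper":0.0},{"angular":[0,0,0],"delta_pos":[0,0,-1],"gripper":0.0},{"angular":[0,0,0],"delta_pos":[0,0,-1],"gripper":0.0},{"angular":[0,0,0],"delta_pos":[0,0,-1],"gripper":0.0},{"angular":[0,0,0],"delta_pos":[0,0,0],"gripper":0.0}]'; python3 - <<'E'
from h import *
save("wrist","r_w")
s=state();print(s["tool_pos"],s["contact_force"],plan([.668,.10,.19]))
E
```

```text
time: 27.85
tool_pos: [0.4691, 0.0403, 0.1962]
tool_rot: [0.002, 0.663, 0.748, 0.002]
contact_force: [0.1, -0.2, -0.4]
gripper_width: 0.131
[0.46798803 0.0403647  0.19398082] [-0.30915851 -0.04783205 -1.00884042] [1.17 6.86 0.15]
```

View pics/r_w.png

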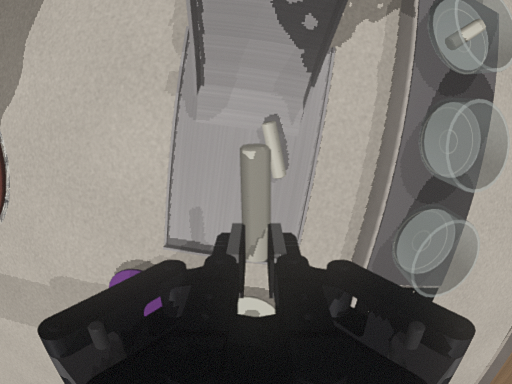

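```bash
python3 -m crank '[{"angular":[0,0,0],"delta_pos":[0.14,0.99,0],"gripper":0.0},{"angular":[0,0,0],"delta_pos":[0.14,0.99,0],"gripper":0.0},{"angular":[0,0,0],"delta_pos":[0.14,0.99,0],"gripper":0.0},{"angular":[0,0,0],"delta_pos":[0.14,0.99,0],"gripper":0.0},{"angular":[0,0,0],"delta_pos":[0.14,0.99,0],"gripper":0.0},{"angular":[0,0,0],"delta_pos":[0.14,0.99,0],"gripper":0.0},{"angular":[0,0,0],"delta_pos":[0.14,0.98,0],"gripper":0.0},{"angular":[0,0,0],"delta_pos":[0,0,0],"gripper":0.0},{"angular":[0,0,0],"delta_pos":[0,0,0],"gripper":0.0}]'; python3 - <<'E'
from h import *
save("wrist","s_w");save("scene","s_s",(250,120,410,270),4)
T=T_tool();print(state()["gripper_width"],T[:3,3],plan([.6703,.094,.19]))
im=cv2.imread("pics/s_w.png")
for d in [(.667,.228),(.668,.113),(.668,-.004)]:
  for z,r in((.1,.045),(.055,.041)):
    P=np.array([proj("wrist",[d[0]+r*np.cos(a),d[1]+r*np.sin(a),z],T) for a in np.linspace(0,6.28,60)]).astype(int)
    cv2.polylines(im,[P],True,(0,0,255) if z==.1 else (0,255,0),1)
cv2.imwrite("pics/s_w.png",im)
E
```

```text
time: 29.02
tool_pos: [0.6689, 0.0943, 0.1909]
tool_rot: [-0.001, 0.663, 0.748, -0.001]
contact_force: [-0.2, -1.0, 0.9]
gripper_width: 0.126
0.13479854964050444 [0.66905868 0.09428375 0.19191614] [-0.01  0.04  0.06]
```

View pics/s_w.png

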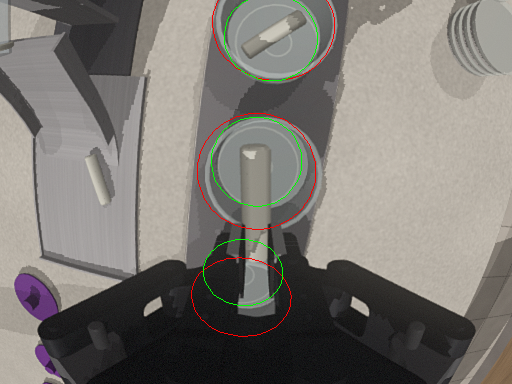

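View pics/s_s.png

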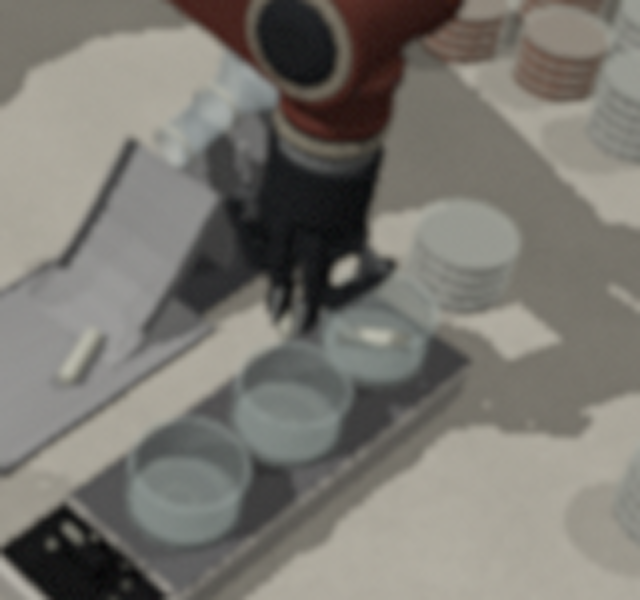

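```bash
python3 -m crank '[{"angular":[0,0,0],"delta_pos":[0,0.12,0.8],"gripper":0.0},{"angular":[0,0,0],"delta_pos":[0,0,0.8],"gripper":0.0},{"angular":[0,0,0],"delta_pos":[0,0,0.8],"gripper":0.0},{"angular":[0,0,0],"delta_pos":[0,0,0.6],"gripper":0.0},{"angular":[0,0,0],"delta_pos":[0,0,0.6],"gripper":0.0},{"angular":[0,0,0],"delta_pos":[0,0,0],"gripper":0.0}]'
```

```text
time: 29.88
tool_pos: [0.6724, 0.0948, 0.0824]
tool_rot: [-0.001, 0.663, 0.748, -0.001]
contact_force: [0.6, -0.7, 0.4]
gripper_width: 0.133
```

```bash
python3 -m crank '[{"angular":[0,0,0],"delta_pos":[0,0,0],"gripper":0.35},{"angular":[0,0,0],"delta_pos":[0,0,0],"gripper":0.35},{"angular":[0,0,0],"delta_pos":[0,0,0],"gripper":0.35},{"angular":[0,0,0],"delta_pos":[0,0,-0.5],"gripper":0.35},{"angular":[0,0,0],"delta_pos":[0,0,-1],"gripper":0.35},{"angular":[0,0,0],"delta_pos":[0,0,-1],"gripper":0.35},{"angular":[0,0,0],"delta_pos":[0,0,-1],"gripper":0.3},{"angular":[0,0,0],"delta_pos":[0,0,0],"gripper":0.3}]';python3 - <<'E'
from h import *
save("wrist","t_w")
print(T_tool()[:3,3],plan([.51,.06,.19]))
E
```

```text
time: 30.88
tool_pos: [0.676, 0.095, 0.1951]
tool_rot: [0.003, 0.663, 0.748, 0.003]
contact_force: [0.8, 0.2, -0.0]
gripper_width: 0.3
[0.67479555 0.09491444 0.19227672] [-0.5  -5.59  0.05]
```

View pics/t_w.png

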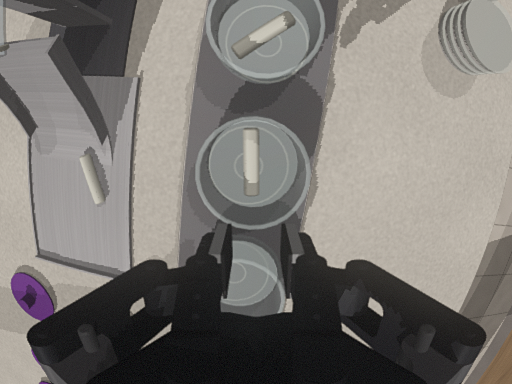

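Bars are in dishes 1 and 2. The third bar is in the tray at px (92,180).

```bash
python3 - <<'E'
from h import *
T=T_tool()
a=onz("wrist",(85,155),.018,T);b=onz("wrist",(99,203),.018,T);print(a,b,np.linalg.norm(a-b));c=(a+b)/2
d=b-a;print(c,np.degrees(np.arctan2(d[1],d[0])))
print(plan([c[0],c[1]-.03,.19]))
E
```

```text
[0.4791785  0.09593283 0.018     ] [0.49730705 0.040278   0.018     ] 0.05853293659231861
[0.48824277 0.06810542 0.018     ] -71.95792389415529
[-1.13 -6.4   0.05]
```

```bash
python3 -m crank '[{"angular":[0,0,0],"delta_pos":[-0.05,-0.9,0],"gripper":0.35},{"angular":[0,0,0],"delta_pos":[-0.05,-0.9,0],"gripper":0.35},{"angular":[0,0,0],"delta_pos":[-0.05,-0.9,0],"gripper":0.35},{"angular":[0,0,0],"delta_pos":[-0.05,-0.9,0],"gripper":0.35},{"angular":[0,0,0],"delta_pos":[-0.05,-0.9,0],"gripper":0.35},{"angular":[0,0,0],"delta_pos":[-0.05,-0.9,0],"gripper":0.35},{"angular":[0,0,0],"delta_pos":[-0.05,-0.86,0],"gripper":0.35},{"angular":[0,0,-1],"delta_pos":[0,0,0.8],"gripper":0.35},{"angular":[0,0,-1],"delta_pos":[0,0,0.8],"gripper":0.35},{"angular":[0,0,-0.2],"delta_pos":[0,0,0.8],"gripper":0.35},{"angular":[0,0,0],"delta_pos":[0,0,0.8],"gripper":0.35},{"angular":[0,0,0],"delta_pos":[0,0,0],"gripper":0.35}]';python3 - <<'E'
from h import *
save("wrist","u_w",(130,110,380,290),3)
T=T_tool();print(T.round(3))
E
```

```text
time: 32.42
tool_pos: [0.4856, 0.062, 0.0902]
tool_rot: [-0.003, 0.589, 0.808, -0.002]
contact_force: [-0.2, -0.1, 0.1]
gripper_width: 0.349
[[-0.307  0.952 -0.004  0.487]
 [ 0.952  0.307  0.     0.062]
 [ 0.001 -0.004 -1.     0.092]
 [ 0.     0.     0.     1.   ]]
```

View pics/u_w.png

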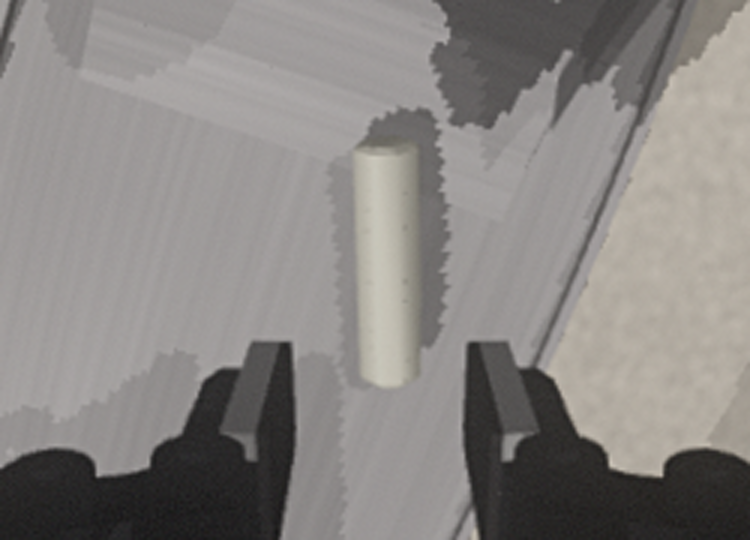

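```bash
python3 -m crank '[{"angular":[0,0,0],"delta_pos":[0,0.07,0.7],"gripper":0.35},{"angular":[0,0,0],"delta_pos":[0,0,0.7],"gripper":0.35},{"angular":[0,0,0],"delta_pos":[0,0,0.5],"gripper":0.35},{"angular":[0,0,0],"delta_pos":[0,0,0.2],"gripper":0.35},{"angular":[0,0,0],"delta_pos":[0,0,0],"gripper":0.35}]';python3 - <<'E'
from h import *
save("wrist","v_w",(130,110,380,290),3)
T=T_tool();print(T[:3,3].round(3))
E
```

```text
time: 33.1
tool_pos: [0.4907, 0.0626, 0.0309]
tool_rot: [-0.0, 0.589, 0.808, -0.0]
contact_force: [-0.1, -0.0, 1.0]
gripper_width: 0.348
[0.491 0.063 0.031]
```

View pics/v_w.png

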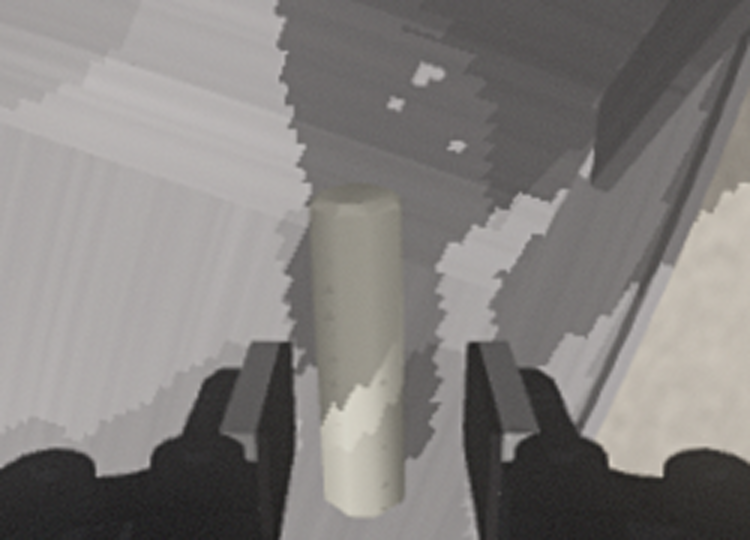

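```bash
python3 - <<'E'
from h import *
T=T_tool();Ti=np.linalg.inv(T)
for p in [(357,200),(365,500)]:
    X=onz("wrist",(p[0]/3+130,p[1]/3+110),.018,T);print((Ti@np.append(X,1)).round(4))
E
python3 -m crank '[{"angular":[0,0,0],"delta_pos":[0,-0.02,0.12],"gripper":0.3},{"angular":[0,0,0],"delta_pos":[0,0,0],"gripper":0.1},{"angular":[0,0,0],"delta_pos":[0,0,0],"gripper":0.0},{"angular":[0,0,0],"delta_pos":[0,0,0],"gripper":0.0},{"angular":[0,0,0],"delta_pos":[0,0,0],"gripper":0.0},{"angular":[0,0,0],"delta_pos":[0,0,-0.5],"gripper":0.0},{"angular":[0,0,0],"delta_pos":[0,0,-1],"gripper":0.0},{"angular":[0,0,0],"delta_pos":[0,0,-1],"gripper":0.0},{"angular":[0,0,0],"delta_pos":[0,0,-1],"gripper":0.0},{"angular":[0,0,0],"delta_pos":[0,0,-1],"gripper":0.0},{"angular":[0,0,0],"delta_pos":[0,0,-0.8],"gripper":0.0},{"angular":[0,0,0],"delta_pos":[0,0,0],"gripper":0.0}]';python3 - <<'E'
from h import *
d=np.array([.669,-.004]);T=T_tool();c=d-.012*T[:2,0];print(c,plan([c[0],c[1],.19]),state()["gripper_width"])
E
```

```text
[ 0.0347 -0.0024  0.0134  1.    ]
[-0.0213 -0.0014  0.0134  1.    ]
time: 34.65
tool_pos: [0.4916, 0.0624, 0.1895]
tool_rot: [0.002, 0.589, 0.808, 0.002]
contact_force: [-0.5, 0.1, -0.7]
gripper_width: 0.135
[ 0.6726859  -0.01541988] [-4.32  4.95  0.02] 0.13469918339420434
```

```bash
python3 -m crank '[{"angular":[0,0,0],"delta_pos":[-0.69,0.82,0],"gripper":0.0},{"angular":[0,0,0],"delta_pos":[-0.69,0.82,0],"gripper":0.0},{"angular":[0,0,0],"delta_pos":[-0.69,0.82,0],"gripper":0.0},{"angular":[0,0,0],"delta_pos":[-0.69,0.82,0],"gripper":0.0},{"angular":[0,0,0],"delta_pos":[-0.69,0.83,0],"gripper":0.0},{"angular":[0,0,0],"delta_pos":[-0.69,0.84,0],"gripper":0.0},{"angular":[0,0,0],"delta_pos":[0,0,0],"gripper":0.0},{"angular":[0,0,0],"delta_pos":[0,0,0],"gripper":0.0}]';python3 - <<'E'
from h import *
save("wrist","w_w");T=T_tool();print(state()["gripper_width"],T[:3,3],plan([.671,-.0104,.083]))
im=cv2.imread("pics/w_w.png")
for d in [(.667,.228),(.670,.112),(.669,-.004)]:
  for z,r in((.1,.045),(.055,.041)):
    P=np.array([proj("wrist",[d[0]+r*np.cos(a),d[1]+r*np.sin(a),z],T) for a in np.linspace(0,6.28,60)]).astype(int)
    cv2.polylines(im,[P],True,(0,0,255) if z==.1 else (0,255,0),1)
cv2.imwrite("pics/w_w.png",im)
E
```

```text
time: 35.65
tool_pos: [0.6684, -0.0099, 0.1848]
tool_rot: [-0.001, 0.589, 0.808, -0.001]
contact_force: [-0.3, 0.8, -0.6]
gripper_width: 0.132
0.1333607011449465 [ 0.66835556 -0.00974826  0.18516169] [-0.05  0.08  3.41]
```

View pics/w_w.png

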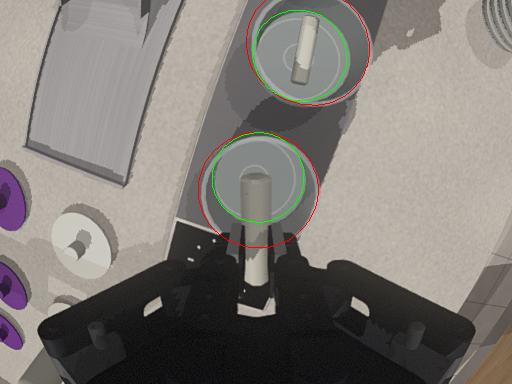

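```bash
python3 -m crank '[{"angular":[0,0,0],"delta_pos":[-0.1,0.05,0.8],"gripper":0.0},{"angular":[0,0,0],"delta_pos":[0,0,0.8],"gripper":0.0},{"angular":[0,0,0],"delta_pos":[0,0,0.8],"gripper":0.0},{"angular":[0,0,0],"delta_pos":[0,0,0.6],"gripper":0.0},{"angular":[0,0,0],"delta_pos":[0,0,0.4],"gripper":0.0},{"angular":[0,0,0],"delta_pos":[0,0,0],"gripper":0.0}]'
```

```text
time: 36.45
tool_pos: [0.6711, -0.0124, 0.0832]
tool_rot: [-0.001, 0.589, 0.808, -0.0]
contact_force: [0.7, 0.1, -1.1]
gripper_width: 0.134
```

```bash
python3 -m crank '[{"angular":[0,0,0],"delta_pos":[0,0,0],"gripper":0.35},{"angular":[0,0,0],"delta_pos":[0,0,0],"gripper":0.35},{"angular":[0,0,0],"delta_pos":[0,0,0],"gripper":0.35},{"angular":[0,0,0],"delta_pos":[0,0,-0.5],"gripper":0.35},{"angular":[0,0,0],"delta_pos":[0,0,-1],"gripper":0.35},{"angular":[0,0,0],"delta_pos":[0,0,-1],"gripper":0.35},{"angular":[0,0,0],"delta_pos":[0,0,-1],"gripper":0.5},{"angular":[0,0,0],"delta_pos":[0,0,0],"gripper":0.5}]';python3 - <<'E'
from h import *
save("wrist","x_w");save("top","x_t",(270,120,440,290),3.4)
print(T_tool()[:3,3],plan([.48,-.168,.19]),np.round(state()["joint_pos"],2))
E
```

```text
time: 37.45
tool_pos: [0.6741, -0.0128, 0.1943]
tool_rot: [0.004, 0.589, 0.808, 0.002]
contact_force: [0.3, -0.2, -0.4]
gripper_width: 0.503
[ 0.67180979 -0.01258559  0.18948409] [-2.97 -7.68 -0.02] [-0.13  0.2   1.55  0.    1.39 -0.44]
```

View pics/x_w.png

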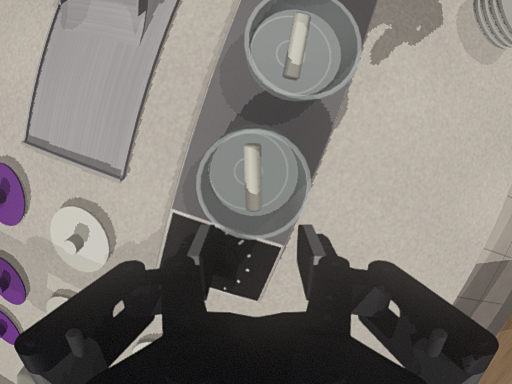

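View pics/x_t.png

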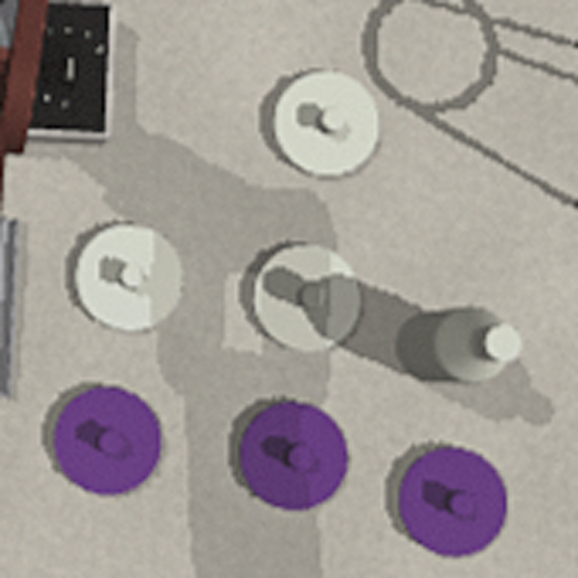

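All three dishes are loaded. Now the covers, starting with the one at (307,201) in the top view.

```bash
python3 -m crank '[{"angular":[0,0,0],"delta_pos":[-0.37,-0.96,0],"gripper":0.5},{"angular":[0,0,0],"delta_pos":[-0.37,-0.96,0],"gripper":0.5},{"angular":[0,0,0],"delta_pos":[-0.37,-0.96,0],"gripper":0.5},{"angular":[0,0,0],"delta_pos":[-0.37,-0.96,0],"gripper":0.5},{"angular":[0,0,0],"delta_pos":[-0.37,-0.96,0],"gripper":0.5},{"angular":[0,0,0],"delta_pos":[-0.37,-0.96,0],"gripper":0.5},{"angular":[0,0,0],"delta_pos":[-0.37,-0.96,0],"gripper":0.5},{"angular":[0,0,0],"delta_pos":[-0.37,-0.96,0],"gripper":0.5},{"angular":[0,0,0],"delta_pos":[0,0,0.8],"gripper":0.5},{"angular":[0,0,0],"delta_pos":[0,0,0.8],"gripper":0.5},{"angular":[0,0,0],"delta_pos":[0,0,0.8],"gripper":0.5},{"angular":[0,0,0],"delta_pos":[0,0,0],"gripper":0.5}]';python3 - <<'E'
from h import *
save("wrist","y_w");T=T_tool();print(T[:3,3])
r=landmark_of("wrist","cover1_knob");print([(q["pixel"],q["conf"],onz("wrist",q["pixel"],.023,T).round(4)) for q in r])
E
```

```text
time: 39.05
tool_pos: [0.4772, -0.1665, 0.1133]
tool_rot: [-0.004, 0.589, 0.808, -0.001]
contact_force: [-0.1, -0.2, -0.1]
gripper_width: 0.498
[ 0.47842313 -0.16712427  0.11517042]
[([258.3, 206.1], 0.84, array([ 0.4828, -0.1729,  0.023 ]))]
```

View pics/y_w.png

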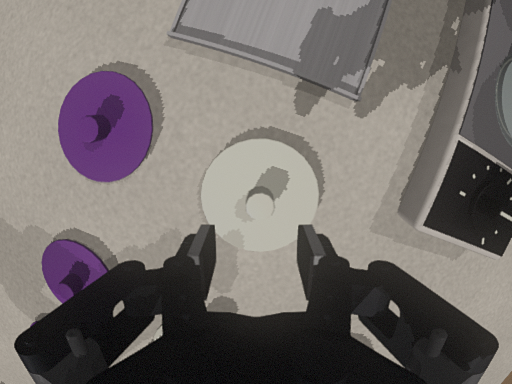

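```bash
python3 - <<'E'
from h import *
T=T_tool()
print(onz("wrist",(260.5,205.5),.034,T).round(4),onz("wrist",(260,194),.012,T).round(4));print(plan([.482,-.171,.032]))
E
```

```text
[ 0.4843 -0.1695  0.034 ] [ 0.4835 -0.1673  0.012 ]
[-0.14  0.05  2.82]
```

```bash
python3 -m crank '[{"angular":[0,0,0],"delta_pos":[-0.12,0.14,0.8],"gripper":0.5},{"angular":[0,0,0],"delta_pos":[0,0,0.8],"gripper":0.5},{"angular":[0,0,0],"delta_pos":[0,0,0.7],"gripper":0.5},{"angular":[0,0,0],"delta_pos":[0,0,0.3],"gripper":0.5},{"angular":[0,0,0],"delta_pos":[0,0,0],"gripper":0.5}]';python3 - <<'E'
from h import *
save("wrist","z_w",(130,110,380,290),3)
T=T_tool();print(T[:3,3].round(4))
E
```

```text
time: 39.78
tool_pos: [0.4851, -0.1701, 0.0395]
tool_rot: [0.0, 0.589, 0.808, -0.0]
contact_force: [0.2, 0.3, 0.4]
gripper_width: 0.497
[ 0.4855 -0.1703  0.0401]
```

View pics/z_w.png

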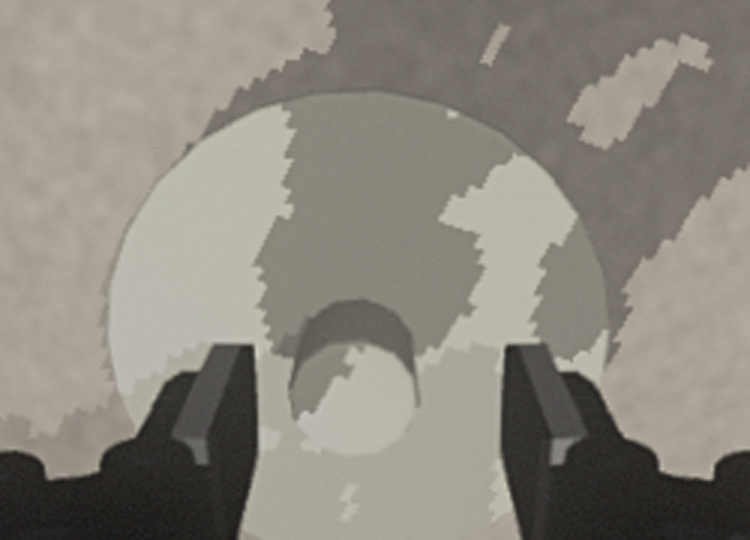

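```bash
python3 - <<'E'
from h import *
T=T_tool();X=onz("wrist",(354/3+130,398/3+110),.034,T);print(X,(np.linalg.inv(T)@np.append(X,1)).round(4))
E
```

```text
[ 0.4817427  -0.16814786  0.034     ] [ 0.0032 -0.003   0.0061  1.    ]
```

```bash
python3 -m crank '[{"angular":[0,0,0],"delta_pos":[0.1,-0.1,0],"gripper":0.5},{"angular":[0,0,0],"delta_pos":[0,0,0.15],"gripper":0.5},{"angular":[0,0,0],"delta_pos":[0,0,0.1],"gripper":0.5},{"angular":[0,0,0],"delta_pos":[0,0,0],"gripper":0.4}]'; python3 -m crank '[{"angular":[0,0,0],"delta_pos":[0,0,0],"gripper":0.2},{"angular":[0,0,0],"delta_pos":[0,0,0],"gripper":0.0},{"angular":[0,0,0],"delta_pos":[0,0,0],"gripper":0.0},{"angular":[0,0,0],"delta_pos":[0,0,0],"gripper":0.0},{"angular":[0,0,0],"delta_pos":[0,0,0],"gripper":0.0}]'
```

```text
time: 40.33
tool_pos: [0.4809, -0.1679, 0.0314]
tool_rot: [-0.0, 0.589, 0.808, -0.0]
contact_force: [-0.3, -0.1, 0.3]
gripper_width: 0.4
time: 40.95
tool_pos: [0.4814, -0.1682, 0.0319]
tool_rot: [0.0, 0.589, 0.808, 0.0]
contact_force: [0.9, -0.7, 1.1]
gripper_width: 0.228
```

```bash
python3 -m crank '[{"angular":[0,0,0],"delta_pos":[0,0,-0.5],"gripper":0.0},{"angular":[0,0,0],"delta_pos":[0,0,-0.9],"gripper":0.0},{"angular":[0,0,0],"delta_pos":[0,0,-0.9],"gripper":0.0},{"angular":[0,0,0],"delta_pos":[0,0,-0.9],"gripper":0.0},{"angular":[0,0,0],"delta_pos":[0,0,-0.9],"gripper":0.0},{"angular":[0,0,0],"delta_pos":[0,0,-0.9],"gripper":0.0},{"angular":[0,0,0],"delta_pos":[0,0,0],"gripper":0.0}]';python3 - <<'E'
from h import *
save("wrist","aa_w");print(T_tool()[:3,3],state()["gripper_width"],plan([.670,-.005,.175]))
E
```

```text
time: 41.82
tool_pos: [0.4825, -0.1687, 0.185]
tool_rot: [0.003, 0.589, 0.808, 0.0]
contact_force: [-0.3, -0.7, -0.7]
gripper_width: 0.226
[ 0.48153326 -0.16823567  0.18284461] 0.226312378111384 [3.25 7.65 0.27]
```

View pics/aa_w.png

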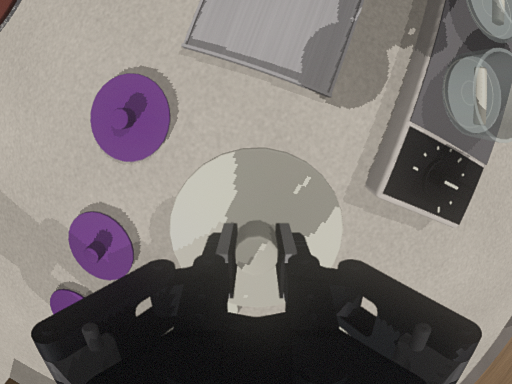

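```bash
python3 -m crank '[{"angular":[0,0,0],"delta_pos":[0.4,0.95,0],"gripper":0.0},{"angular":[0,0,0],"delta_pos":[0.4,0.95,0],"gripper":0.0},{"angular":[0,0,0],"delta_pos":[0.4,0.95,0],"gripper":0.0},{"angular":[0,0,0],"delta_pos":[0.4,0.95,0],"gripper":0.0},{"angular":[0,0,0],"delta_pos":[0.4,0.95,0],"gripper":0.0},{"angular":[0,0,0],"delta_pos":[0.4,0.95,0],"gripper":0.0},{"angular":[0,0,0],"delta_pos":[0.4,0.95,0],"gripper":0.0},{"angular":[0,0,0],"delta_pos":[0.4,0.95,0],"gripper":0.0},{"angular":[0,0,0],"delta_pos":[0,0,0.2],"gripper":0.0},{"angular":[0,0,0],"delta_pos":[0,0,0],"gripper":0.0}]';python3 - <<'E'
from h import *
save("wrist","ab_w");T=T_tool();print(T[:3,3],state()["gripper_width"],plan([.670,-.005,.14]))
im=cv2.imread("pics/ab_w.png")
for d in [(.667,.228),(.670,.112),(.670,-.006)]:
  for z,r in((.1,.045),(.055,.041)):
    P=np.array([proj("wrist",[d[0]+r*np.cos(a),d[1]+r*np.sin(a),z],T) for a in np.linspace(0,6.28,60)]).astype(int)
    cv2.polylines(im,[P],True,(0,0,255) if z==.1 else (0,255,0),1)
cv2.imwrite("pics/ab_w.png",im)
save("scene","ab_s",(230,150,390,290),4)
E
```

```text
time: 43.12
tool_pos: [0.667, -0.0068, 0.1729]
tool_rot: [-0.002, 0.589, 0.808, -0.001]
contact_force: [-0.5, 0.1, -0.7]
gripper_width: 0.235
[ 0.66721457 -0.00708386  0.17374352] 0.23107876753447343 [0.04 0.11 1.12]
```

View pics/ab_w.png

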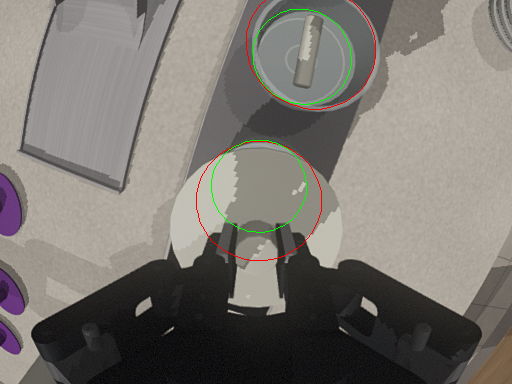

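View pics/ab_s.png

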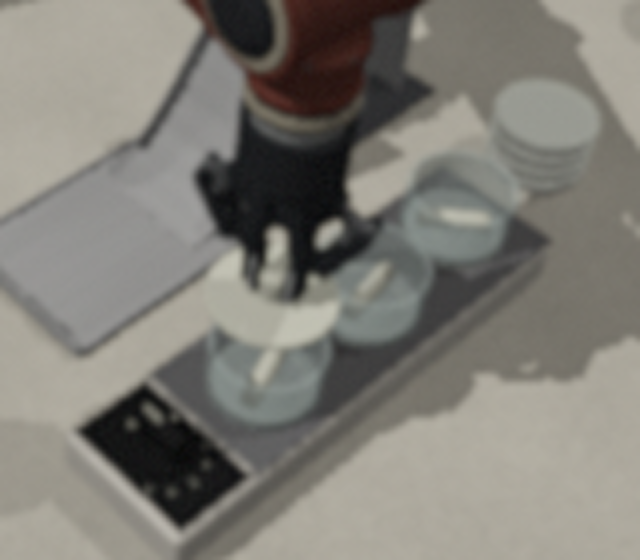

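```bash
python3 -m crank '[{"angular":[0,0,0],"delta_pos":[0.0,0.13,0.6],"gripper":0.0},{"angular":[0,0,0],"delta_pos":[0,0,0.5],"gripper":0.0},{"angular":[0,0,0],"delta_pos":[0,0,0],"gripper":0.0}]';python3 - <<'E'
from h import *
save("scene","ac_s",(250,180,350,270),6);save("top","ac_t",(200,80,320,190),6);print(T_tool()[:3,3])
E
```

```text
time: 43.6
tool_pos: [0.6705, -0.0054, 0.1395]
tool_rot: [-0.002, 0.589, 0.808, -0.001]
contact_force: [0.1, -0.1, -1.1]
gripper_width: 0.233
[ 0.67205972 -0.00552868  0.14205314]
```

View pics/ac_s.png

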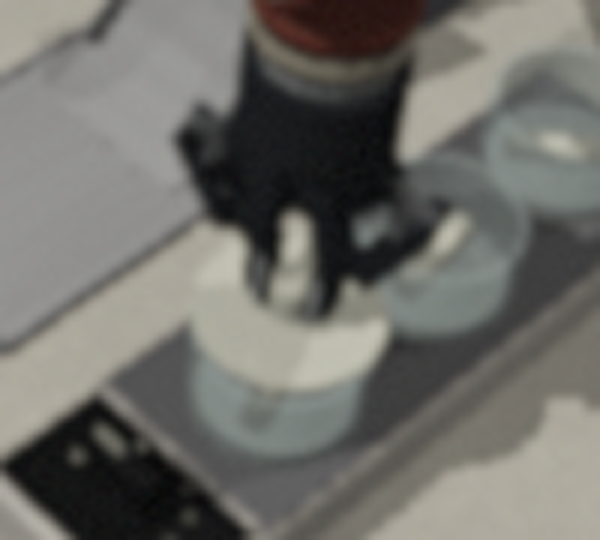

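```bash
python3 -m crank '[{"angular":[0,0,0],"delta_pos":[0,0,0.15],"gripper":0.0},{"angular":[0,0,0],"delta_pos":[0,0,0.15],"gripper":0.0},{"angular":[0,0,0],"delta_pos":[0,0,0],"gripper":0.0}]';python3 -m crank '[{"angular":[0,0,0],"delta_pos":[0,0,0.1],"gripper":0.0},{"angular":[0,0,0],"delta_pos":[0,0,0.1],"gripper":0.0},{"angular":[0,0,0],"delta_pos":[0,0,0],"gripper":0.0}]'
```

```text
time: 44.08
tool_pos: [0.672, -0.0054, 0.1332]
tool_rot: [-0.0, 0.589, 0.808, -0.0]
contact_force: [0.8, -0.0, -0.9]
gripper_width: 0.233
time: 44.45
tool_pos: [0.6721, -0.0054, 0.1272]
tool_rot: [-0.0, 0.589, 0.808, -0.0]
contact_force: [-0.2, 0.6, -1.0]
gripper_width: 0.235
```

```bash
python3 -m crank '[{"angular":[0,0,0],"delta_pos":[0,0,0.07],"gripper":0.0},{"angular":[0,0,0],"delta_pos":[0,0,0],"gripper":0.0}]'; python3 -m crank '[{"angular":[0,0,0],"delta_pos":[0,0,0.05],"gripper":0.0},{"angular":[0,0,0],"delta_pos":[0,0,0],"gripper":0.0}]'
```

```text
time: 44.7
tool_pos: [0.6723, -0.0055, 0.1254]
tool_rot: [-0.0, 0.589, 0.808, -0.0]
contact_force: [-0.1, -0.0, -0.8]
gripper_width: 0.232
time: 44.95
tool_pos: [0.6723, -0.0055, 0.124]
tool_rot: [-0.0, 0.589, 0.808, -0.0]
contact_force: [0.1, -0.3, -0.4]
gripper_width: 0.232
```

Height matches seating. Releasing.

```bash
python3 -m crank '[{"angular":[0,0,0],"delta_pos":[0,0,0.04],"gripper":0.0},{"angular":[0,0,0],"delta_pos":[0,0,0],"gripper":0.5},{"angular":[0,0,0],"delta_pos":[0,0,0],"gripper":0.5},{"angular":[0,0,0],"delta_pos":[0,0,0],"gripper":0.5},{"angular":[0,0,0],"delta_pos":[0,0,-0.5],"gripper":0.5},{"angular":[0,0,0],"delta_pos":[0,0,-1],"gripper":0.5},{"angular":[0,0,0],"delta_pos":[0,0,-1],"gripper":0.5},{"angular":[0,0,0],"delta_pos":[0,0,0],"gripper":0.5}]';python3 - <<'E'
from h import *
save("wrist","ad_w");save("top","ad_t",(270,120,440,290),3.4);save("scene","ad_s",(230,150,390,290),4)
print(T_tool()[:3,3],plan([.626,-.344,.2]))
E
```

```text
time: 45.95
tool_pos: [0.6746, -0.0057, 0.203]
tool_rot: [0.004, 0.589, 0.808, 0.002]
contact_force: [-0.4, -0.3, 0.2]
gripper_width: 0.499
[ 0.67185597 -0.00538843  0.19703295] [-10.27  -4.92  -0.1 ]
```

View pics/ad_w.png

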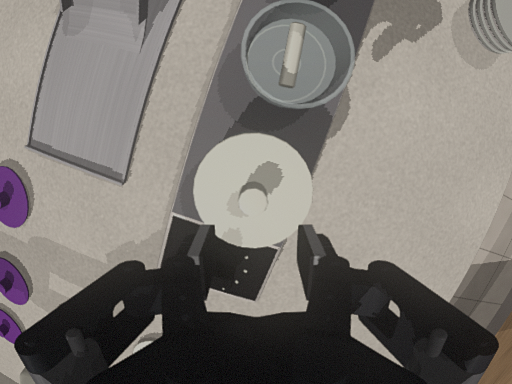

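View pics/ad_t.png

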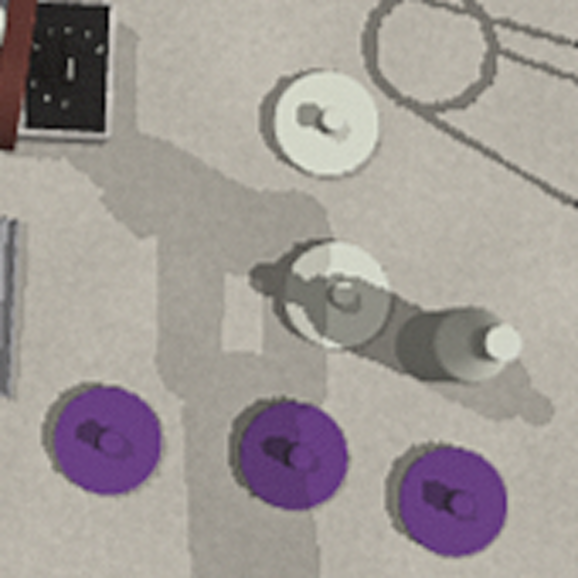

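View pics/ad_s.png

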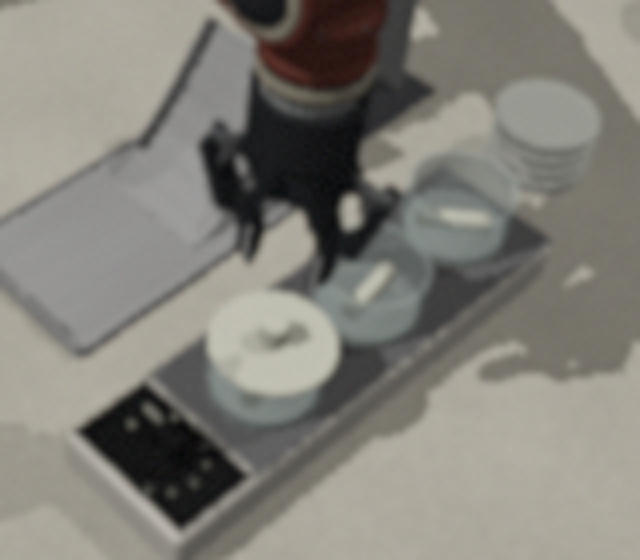

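Cover 1 is seated on dish 3 (wrist px 253,190). The cover near the wash bottle has been knocked aside to about top px (369,207). I'm going for the one at (366,156).

```bash
python3 -m crank '[{"angular":[0,0,0],"delta_pos":[-0.86,-0.41,0],"gripper":0.5},{"angular":[0,0,0],"delta_pos":[-0.86,-0.41,0],"gripper":0.5},{"angular":[0,0,0],"delta_pos":[-0.86,-0.41,0],"gripper":0.5},{"angular":[0,0,0],"delta_pos":[-0.86,-0.41,0],"gripper":0.5},{"angular":[0,0,0],"delta_pos":[-0.86,-0.41,0],"gripper":0.5},{"angular":[0,0,0],"delta_pos":[-0.86,-0.41,0],"gripper":0.5},{"angular":[0,0,0],"delta_pos":[-0.86,-0.41,0],"gripper":0.5},{"angular":[0,0,0],"delta_pos":[-0.86,-0.41,0],"gripper":0.5},{"angular":[0,0,0],"delta_pos":[-0.86,-0.41,0],"gripper":0.5},{"angular":[0,0,0],"delta_pos":[-0.86,-0.41,0],"gripper":0.5},{"angular":[0,0,0],"delta_pos":[-0.86,-0.41,0],"gripper":0.5},{"angular":[0,0,0],"delta_pos":[-0.86,-0.41,0],"gripper":0.5}]';python3 -m crank '[{"angular":[0,0,0],"delta_pos":[0,0,0.8],"gripper":0.5},{"angular":[0,0,0],"delta_pos":[0,0,0.8],"gripper":0.5},{"angular":[0,0,0],"delta_pos":[0,0,0.8],"gripper":0.5},{"angular":[0,0,0],"delta_pos":[0,0,0],"gripper":0.5},{"angular":[0,0,0],"delta_pos":[0,0,0],"gripper":0.5}]';python3 - <<'E'
from h import *
save("wrist","ae_w");T=T_tool();print(T[:3,3])
r=landmark_of("wrist","cover1_knob");print([(q["pixel"],q["conf"],onz("wrist",q["pixel"],.023,T).round(4)) for q in r])
E
```

```text
time: 47.6
tool_pos: [0.6264, -0.3465, 0.1967]
tool_rot: [-0.001, 0.589, 0.808, 0.0]
contact_force: [-0.8, -0.3, 0.4]
gripper_width: 0.5
time: 48.22
tool_pos: [0.6273, -0.3451, 0.1261]
tool_rot: [0.0, 0.588, 0.809, 0.0]
contact_force: [0.6, 0.5, 0.8]
gripper_width: 0.5
[ 0.62771927 -0.34545559  0.12704585]
[]
```

View pics/ae_w.png

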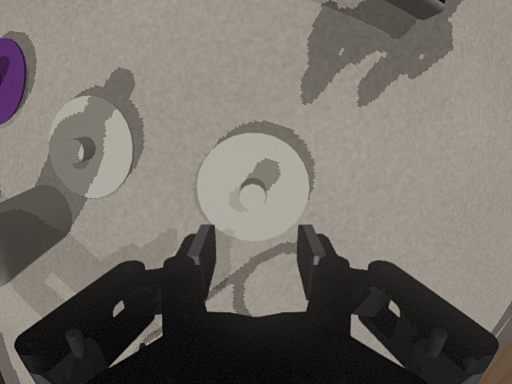

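```bash
python3 - <<'E'
from h import *
T=T_tool();X=onz("wrist",(253,196.5),.034,T);print(X,(np.linalg.inv(T)@np.append(X,1)/.03).round(2))
X=onz("wrist",(84,150),.034,T);print(X)
E
```

```text
[ 0.62662191 -0.3460158   0.034     ] [ 1.000e-02 -5.000e-02  3.120e+00  3.333e+01]
[ 0.47980766 -0.35154277  0.034     ]
```

```bash
python3 -m crank '[{"angular":[0,0,0],"delta_pos":[0.01,-0.05,0.8],"gripper":0.5},{"angular":[0,0,0],"delta_pos":[0,0,0.8],"gripper":0.5},{"angular":[0,0,0],"delta_pos":[0,0,0.8],"gripper":0.5},{"angular":[0,0,0],"delta_pos":[0,0,0.4],"gripper":0.5},{"angular":[0,0,0],"delta_pos":[0,0,0],"gripper":0.5},{"angular":[0,0,0],"delta_pos":[0,0,0],"gripper":0.5}]';python3 - <<'E'
from h import *
save("wrist","af_w",(130,110,380,290),3)
T=T_tool();print(T[:3,3].round(4))
E
```

```text
time: 49.08
tool_pos: [0.6261, -0.3461, 0.0428]
tool_rot: [0.001, 0.589, 0.808, 0.0]
contact_force: [0.3, 0.0, 0.3]
gripper_width: 0.502
[ 0.6263 -0.3462  0.0433]
```

View pics/af_w.png

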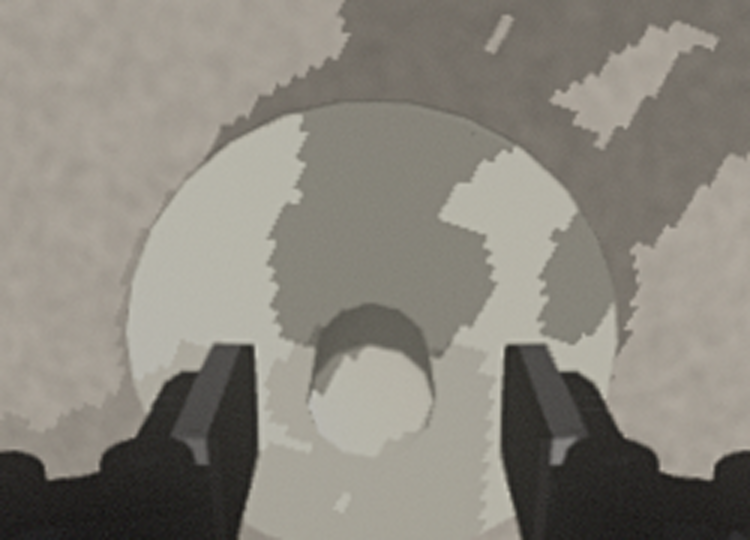

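```bash
python3 -m crank '[{"angular":[0,0,0],"delta_pos":[0.08,-0.03,0.1],"gripper":0.5},{"angular":[0,0,0],"delta_pos":[0,0,0.15],"gripper":0.5},{"angular":[0,0,0],"delta_pos":[0,0,0.12],"gripper":0.5},{"angular":[0,0,0],"delta_pos":[0,0,0],"gripper":0.4},{"angular":[0,0,0],"delta_pos":[0,0,0],"gripper":0.2},{"angular":[0,0,0],"delta_pos":[0,0,0],"gripper":0.0},{"angular":[0,0,0],"delta_pos":[0,0,0],"gripper":0.0},{"angular":[0,0,0],"delta_pos":[0,0,0],"gripper":0.0},{"angular":[0,0,0],"delta_pos":[0,0,0],"gripper":0.0}]';python3 -m crank '[{"angular":[0,0,0],"delta_pos":[0,0,-0.5],"gripper":0.0},{"angular":[0,0,0],"delta_pos":[0,0,-0.9],"gripper":0.0},{"angular":[0,0,0],"delta_pos":[0,0,-0.9],"gripper":0.0},{"angular":[0,0,0],"delta_pos":[0,0,-0.9],"gripper":0.0},{"angular":[0,0,0],"delta_pos":[0,0,-0.9],"gripper":0.0},{"angular":[0,0,0],"delta_pos":[0,0,-0.9],"gripper":0.0},{"angular":[0,0,0],"delta_pos":[0,0,-0.5],"gripper":0.0},{"angular":[0,0,0],"delta_pos":[0,0,0],"gripper":0.0}]';python3 - <<'E'
from h import *
save("wrist","ag_w");print(T_tool()[:3,3],state()["gripper_width"],plan([.671,.112,.195]))
E
```

```text
time: 50.25
tool_pos: [0.624, -0.3437, 0.0309]
tool_rot: [0.0, 0.589, 0.808, -0.0]
contact_force: [0.1, -0.4, 0.6]
gripper_width: 0.23
time: 51.25
tool_pos: [0.6245, -0.3441, 0.198]
tool_rot: [0.002, 0.589, 0.808, 0.0]
contact_force: [0.4, -0.4, -0.8]
gripper_width: 0.232
[ 0.62386131 -0.34360621  0.19605906] 0.23275587483746954 [13.97  6.16  0.03]
```

View pics/ag_w.png

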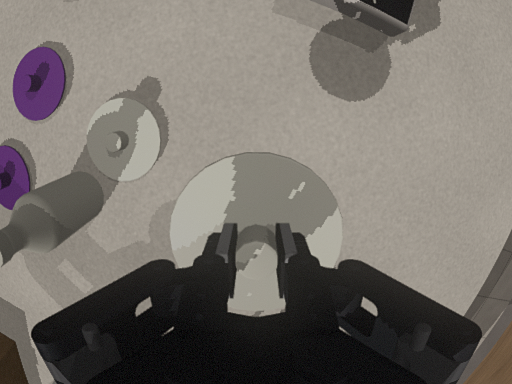

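```bash
python3 -m crank '[{"angular":[0,0,0],"delta_pos":[0.99,0.44,0],"gripper":0.0},{"angular":[0,0,0],"delta_pos":[0.99,0.44,0],"gripper":0.0},{"angular":[0,0,0],"delta_pos":[0.99,0.44,0],"gripper":0.0},{"angular":[0,0,0],"delta_pos":[0.99,0.44,0],"gripper":0.0},{"angular":[0,0,0],"delta_pos":[0.99,0.44,0],"gripper":0.0},{"angular":[0,0,0],"delta_pos":[0.99,0.44,0],"gripper":0.0},{"angular":[0,0,0],"delta_pos":[0.99,0.44,0],"gripper":0.0},{"angular":[0,0,0],"delta_pos":[0.99,0.44,0],"gripper":0.0},{"angular":[0,0,0],"delta_pos":[0.99,0.44,0],"gripper":0.0},{"angular":[0,0,0],"delta_pos":[0.99,0.44,0],"gripper":0.0},{"angular":[0,0,0],"delta_pos":[0.99,0.44,0],"gripper":0.0},{"angular":[0,0,0],"delta_pos":[0.99,0.44,0],"gripper":0.0}]';python3 - <<'E'
from h import *
save("wrist","ah_w");T=T_tool();print(T[:3,3],state()["gripper_width"],plan([.671,.112,.195]))
im=cv2.imread("pics/ah_w.png")
for d in [(.668,.228),(.671,.112)]:
  for z,r in((.1,.045),(.055,.041)):
    P=np.array([proj("wrist",[d[0]+r*np.cos(a),d[1]+r*np.sin(a),z],T) for a in np.linspace(0,6.28,60)]).astype(int)
    cv2.polylines(im,[P],True,(0,0,255) if z==.1 else (0,255,0),1)
cv2.imwrite("pics/ah_w.png",im)
E
```

```text
time: 52.8
tool_pos: [0.6642, 0.0453, 0.1935]
tool_rot: [-0.001, 0.589, 0.808, -0.001]
contact_force: [-0.7, -1.3, -1.0]
gripper_width: 0.233
[0.66421481 0.04915144 0.19350529] 0.23302631859597686 [ 1.92  0.86 -0.04]
```

View pics/ah_w.png

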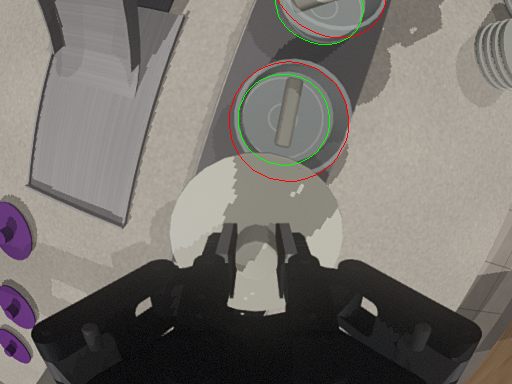

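```bash
python3 -m crank '[{"angular":[0,0,0],"delta_pos":[0.99,0.44,0],"gripper":0.0},{"angular":[0,0,0],"delta_pos":[0.99,0.45,0],"gripper":0.0},{"angular":[0,0,0],"delta_pos":[0,0,0.8],"gripper":0.0},{"angular":[0,0,0],"delta_pos":[0,0,0.7],"gripper":0.0},{"angular":[0,0,0],"delta_pos":[0,0,0],"gripper":0.0},{"angular":[0,0,0],"delta_pos":[0,0,0],"gripper":0.0}]';python3 - <<'E'
from h import *
T=T_tool();print(T[:3,3],state()["gripper_width"],plan([.672,.113,.133]))
save("scene","ai_s",(270,160,370,250),6)
E
```

```text
time: 53.6
tool_pos: [0.6724, 0.1084, 0.1508]
tool_rot: [-0.0, 0.589, 0.808, -0.0]
contact_force: [1.0, -0.4, -0.2]
gripper_width: 0.236
[0.67238279 0.10841928 0.15075837] 0.2361280979389304 [0.15 0.03 0.59]
```

View pics/ai_s.png

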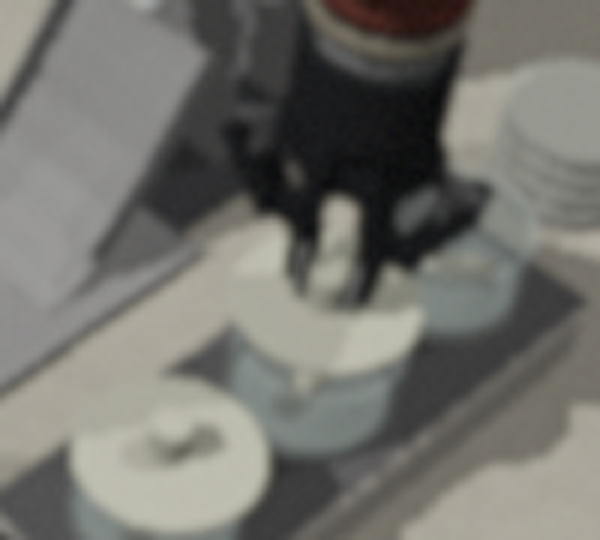

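```bash
python3 -m crank '[{"angular":[0,0,0],"delta_pos":[0.13,0.02,0.3],"gripper":0.0},{"angular":[0,0,0],"delta_pos":[0,0,0.25],"gripper":0.0},{"angular":[0,0,0],"delta_pos":[0,0,0],"gripper":0.0}]';python3 -m crank '[{"angular":[0,0,0],"delta_pos":[0,0,0.1],"gripper":0.0},{"angular":[0,0,0],"delta_pos":[0,0,0.1],"gripper":0.0},{"angular":[0,0,0],"delta_pos":[0,0,0],"gripper":0.0}]'
```

```text
time: 54.02
tool_pos: [0.6709, 0.1129, 0.133]
tool_rot: [-0.001, 0.589, 0.808, -0.001]
contact_force: [-1.3, 0.1, -0.5]
gripper_width: 0.231
time: 54.4
tool_pos: [0.6715, 0.1128, 0.128]
tool_rot: [-0.0, 0.589, 0.808, -0.0]
contact_force: [-0.3, -0.7, -0.8]
gripper_width: 0.232
```

```bash
python3 -m crank '[{"angular":[0,0,0],"delta_pos":[0,0,0.1],"gripper":0.0},{"angular":[0,0,0],"delta_pos":[0,0,0],"gripper":0.0}]'
```

```text
time: 54.65
tool_pos: [0.6715, 0.1128, 0.125]
tool_rot: [-0.0, 0.589, 0.808, -0.0]
contact_force: [-0.1, -0.1, -0.4]
gripper_width: 0.233
```

```bash
python3 -m crank '[{"angular":[0,0,0],"delta_pos":[0,0,0.06],"gripper":0.0},{"angular":[0,0,0],"delta_pos":[0,0,0],"gripper":0.5},{"angular":[0,0,0],"delta_pos":[0,0,0],"gripper":0.5},{"angular":[0,0,0],"delta_pos":[0,0,0],"gripper":0.5},{"angular":[0,0,0],"delta_pos":[0,0,-0.5],"gripper":0.5},{"angular":[0,0,0],"delta_pos":[0,0,-1],"gripper":0.5},{"angular":[0,0,0],"delta_pos":[0,0,-1],"gripper":0.5},{"angular":[0,0,0],"delta_pos":[0,0,0],"gripper":0.5}]';python3 - <<'E'
from h import *
save("wrist","aj_w");save("top","aj_t",(270,120,440,290),3.4);save("scene","aj_s",(230,150,390,290),4)
print(T_tool()[:3,3],plan([.480,-.351,.2]))
E
```

```text
time: 55.65
tool_pos: [0.674, 0.113, 0.2038]
tool_rot: [0.003, 0.589, 0.808, 0.003]
contact_force: [-0.4, -0.5, -0.1]
gripper_width: 0.499
[0.67115789 0.11283418 0.19764584] [-12.76 -10.81  -0.07]
```

View pics/aj_w.png

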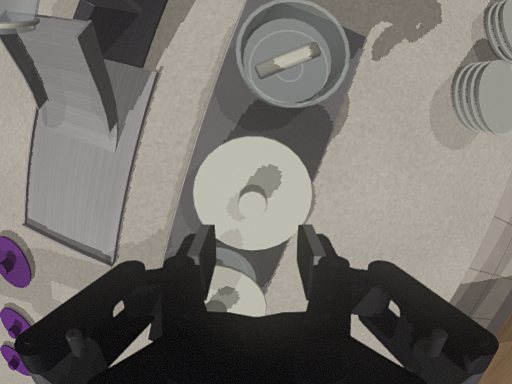

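View pics/aj_s.png

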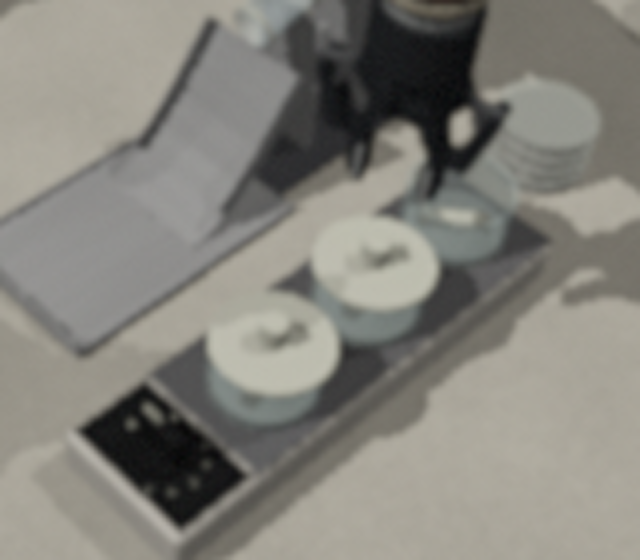

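View pics/aj_t.png

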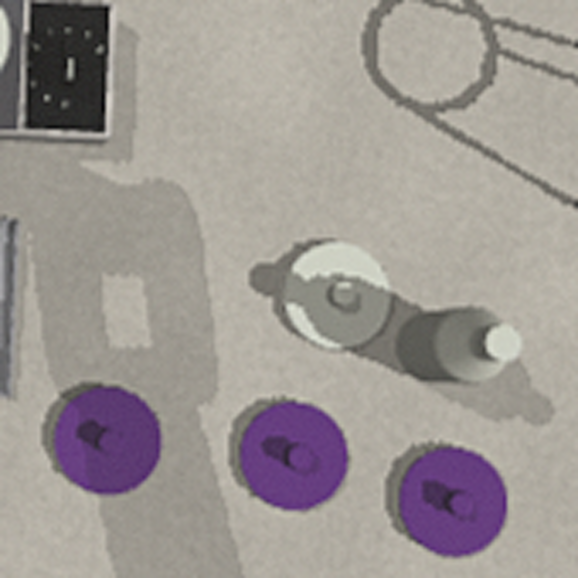

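```bash
python3 -m crank '[{"angular":[0,0,0],"delta_pos":[-0.98,-0.83,0],"gripper":0.5},{"angular":[0,0,0],"delta_pos":[-0.98,-0.83,0],"gripper":0.5},{"angular":[0,0,0],"delta_pos":[-0.98,-0.83,0],"gripper":0.5},{"angular":[0,0,0],"delta_pos":[-0.98,-0.83,0],"gripper":0.5},{"angular":[0,0,0],"delta_pos":[-0.98,-0.83,0],"gripper":0.5},{"angular":[0,0,0],"delta_pos":[-0.98,-0.83,0],"gripper":0.5},{"angular":[0,0,0],"delta_pos":[-0.98,-0.83,0],"gripper":0.5},{"angular":[0,0,0],"delta_pos":[-0.98,-0.83,0],"gripper":0.5},{"angular":[0,0,0],"delta_pos":[-0.98,-0.83,0],"gripper":0.5},{"angular":[0,0,0],"delta_pos":[-0.98,-0.83,0],"gripper":0.5},{"angular":[0,0,0],"delta_pos":[-0.98,-0.83,0],"gripper":0.5},{"angular":[0,0,0],"delta_pos":[-0.98,-0.83,0],"gripper":0.5}]';python3 -m crank '[{"angular":[0,0,0],"delta_pos":[-0.95,-0.84,0],"gripper":0.5},{"angular":[0,0,0],"delta_pos":[0,0,0.3],"gripper":0.5},{"angular":[0,0,0],"delta_pos":[0,0,0],"gripper":0.5},{"angular":[0,0,0],"delta_pos":[0,0,0],"gripper":0.5}]';python3 - <<'E'
from h import *
save("wrist","ak_w");T=T_tool();print(T[:3,3]);print(onz("top",(369.4,206.8),.012))
r=landmark_of("wrist","cover1_knob");print([(q["pixel"],q["conf"],onz("wrist",q["pixel"],.023,T).round(4)) for q in r])
E
```

```text
time: 57.3
tool_pos: [0.4943, -0.3152, 0.1965]
tool_rot: [-0.002, 0.589, 0.808, 0.0]
contact_force: [1.0, 0.1, 0.4]
gripper_width: 0.498
time: 57.8
tool_pos: [0.4806, -0.3483, 0.1887]
tool_rot: [-0.001, 0.588, 0.809, 0.0]
contact_force: [-0.1, -0.4, -0.5]
gripper_width: 0.5
[ 0.48079208 -0.34851596  0.18916349]
[ 0.46532075 -0.3571435   0.012     ]
[]
```

View pics/ak_w.png

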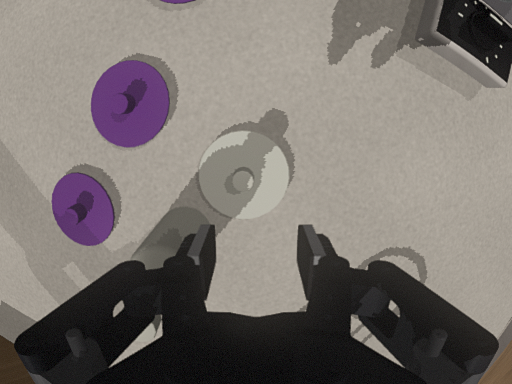

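```bash
python3 - <<'E'
from h import *
T=T_tool();X=onz("wrist",(243,181.5),.034,T);print(X,((np.linalg.inv(T)@np.append(X,1))/.03).round(2),onz("wrist",(244,174.5),.012,T))
print([onz("top",p,.17) for p in [(90+0,0)]] and onz("top",(270+500/3.4,120+342/3.4),.17))
Ti=np.linalg.inv(T)
for w in [(.425,-.447),onz("top",(270+500/3.4,120+342/3.4),.17)[:2]]: print((Ti@np.array([*w,.17,1])).round(3))
E
```

```text
[ 0.47064286 -0.35554296  0.034     ] [-0.11 -0.4   5.18 33.33] [ 0.47012454 -0.35356978  0.012     ]
[ 0.42188027 -0.43914278  0.17      ]
[-0.076 -0.084  0.02   1.   ]
[-0.068 -0.084  0.02   1.   ]
```

```bash
python3 -m crank '[{"angular":[0,0,0],"delta_pos":[-0.11,-0.4,0],"gripper":0.5},{"angular":[0,0,1],"delta_pos":[0,0,0],"gripper":0.5},{"angular":[0,0,1],"delta_pos":[0,0,0],"gripper":0.5},{"angular":[0,0,1],"delta_pos":[0,0,0],"gripper":0.5},{"angular":[0,0,1],"delta_pos":[0,0,0],"gripper":0.5},{"angular":[0,0,1],"delta_pos":[0,0,0],"gripper":0.5},{"angular":[0,0,1],"delta_pos":[0,0,0],"gripper":0.5},{"angular":[0,0,1],"delta_pos":[0,0,0],"gripper":0.5},{"angular":[0,0,1],"delta_pos":[0,0,0],"gripper":0.5},{"angular":[0,0,1],"delta_pos":[0,0,0.5],"gripper":0.5},{"angular":[0,0,0.6],"delta_pos":[0,0,0.5],"gripper":0.5},{"angular":[0,0,0],"delta_pos":[0,0,0.5],"gripper":0.5}]';python3 -m crank '[{"angular":[0,0,0],"delta_pos":[0,0,0],"gripper":0.5},{"angular":[0,0,0],"delta_pos":[0,0,0],"gripper":0.5}]';python3 - <<'E'
from h import *
save("wrist","al_w");T=T_tool();print(T.round(3))
E
```

```text
time: 59.4
tool_pos: [0.4698, -0.3566, 0.1443]
tool_rot: [0.0, 0.866, 0.499, -0.0]
contact_force: [-0.4, -0.5, -0.9]
gripper_width: 0.499
time: 59.65
tool_pos: [0.4702, -0.3566, 0.145]
tool_rot: [0.0, 0.866, 0.499, 0.0]
contact_force: [0.7, -0.5, -0.4]
gripper_width: 0.502
[[ 0.501  0.865  0.001  0.47 ]
 [ 0.865 -0.501 -0.001 -0.357]
 [-0.     0.001 -1.     0.145]
 [ 0.     0.     0.     1.   ]]
```

View pics/al_w.png

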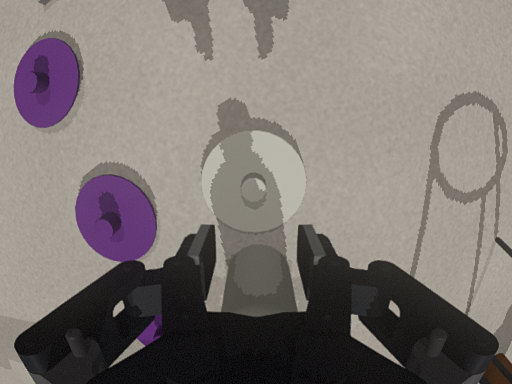

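```bash
python3 - <<'E'
from h import *
T=T_tool();X=onz("wrist",(254.5,190),.034,T);print(X,((np.linalg.inv(T)@np.append(X,1))/.03).round(2))
E
python3 -m crank '[{"angular":[0,0,0],"delta_pos":[0,0,0.8],"gripper":0.5},{"angular":[0,0,0],"delta_pos":[0,0,0.8],"gripper":0.5},{"angular":[0,0,0],"delta_pos":[0,0,0.8],"gripper":0.5},{"angular":[0,0,0],"delta_pos":[0,0,0.8],"gripper":0.5},{"angular":[0,0,0],"delta_pos":[0,0,0.2],"gripper":0.5},{"angular":[0,0,0],"delta_pos":[0,0,0],"gripper":0.5},{"angular":[0,0,0],"delta_pos":[0,0,0],"gripper":0.5}]';python3 - <<'E'
from h import *
save("wrist","am_w",(130,110,380,290),3)
T=T_tool();print(T[:3,3].round(4))
E
```

```text
[ 0.47039621 -0.35555079  0.034     ] [ 4.000e-02 -2.000e-02  3.710e+00  3.333e+01]
time: 60.58
tool_pos: [0.4709, -0.3571, 0.0441]
tool_rot: [0.001, 0.866, 0.499, 0.0]
contact_force: [-0.9, 0.9, 0.7]
gripper_width: 0.498
[ 0.4708 -0.3571  0.0441]
```

View pics/am_w.png

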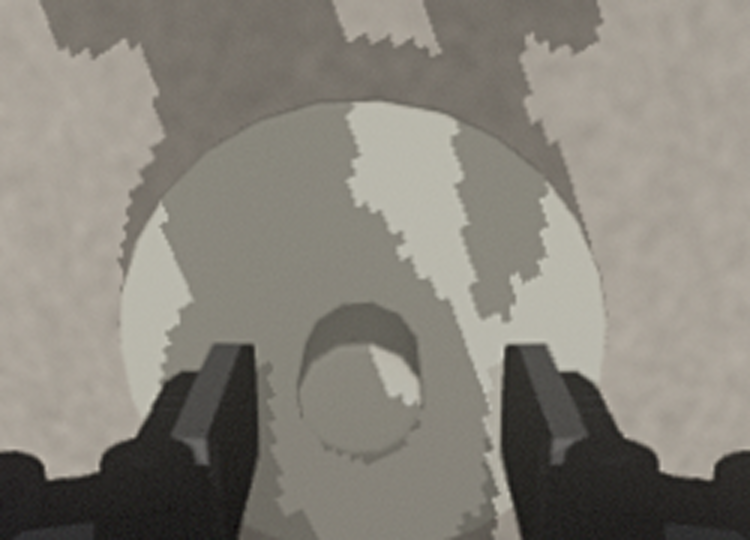

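```bash
python3 -m crank '[{"angular":[0,0,0],"delta_pos":[0.09,-0.07,0.1],"gripper":0.5},{"angular":[0,0,0],"delta_pos":[0,0,0.2],"gripper":0.5},{"angular":[0,0,0],"delta_pos":[0,0,0.12],"gripper":0.5},{"angular":[0,0,0],"delta_pos":[0,0,0],"gripper":0.4},{"angular":[0,0,0],"delta_pos":[0,0,0],"gripper":0.2},{"angular":[0,0,0],"delta_pos":[0,0,0],"gripper":0.0},{"angular":[0,0,0],"delta_pos":[0,0,0],"gripper":0.0},{"angular":[0,0,0],"delta_pos":[0,0,0],"gripper":0.0},{"angular":[0,0,0],"delta_pos":[0,0,0],"gripper":0.0}]';python3 -m crank '[{"angular":[0,0,0],"delta_pos":[0,0,-0.5],"gripper":0.0},{"angular":[0,0,0],"delta_pos":[0,0,-0.9],"gripper":0.0},{"angular":[0,0,0],"delta_pos":[0,0,-0.9],"gripper":0.0},{"angular":[0,0,0],"delta_pos":[0,0,-0.9],"gripper":0.0},{"angular":[0,0,0],"delta_pos":[0,0,-0.9],"gripper":0.0},{"angular":[0,0,0],"delta_pos":[0,0,-0.9],"gripper":0.0},{"angular":[0,0,0],"delta_pos":[0,0,-0.6],"gripper":0.0},{"angular":[0,0,0],"delta_pos":[0,0,0],"gripper":0.0}]';python3 - <<'E'
from h import *
save("wrist","an_w");print(T_tool()[:3,3],state()["gripper_width"],plan([.669,.228,.195]))
E
```

```text
time: 61.75
tool_pos: [0.4697, -0.3531, 0.03]
tool_rot: [0.0, 0.867, 0.499, 0.0]
contact_force: [-0.7, -0.1, 0.3]
gripper_width: 0.232
time: 62.75
tool_pos: [0.4703, -0.3536, 0.2002]
tool_rot: [0.002, 0.867, 0.499, 0.001]
contact_force: [0.0, 0.8, -0.5]
gripper_width: 0.232
[ 0.46970508 -0.35305679  0.19842809] 0.2292432539485073 [20.09 -3.97  0.11]
```

View pics/an_w.png

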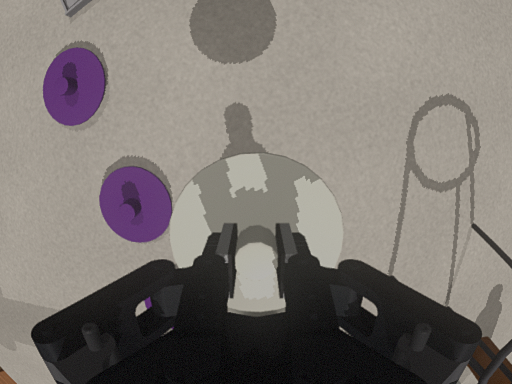

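```bash
python3 -m crank '[{"angular":[0,0,0],"delta_pos":[0.96,-0.19,0],"gripper":0.0},{"angular":[0,0,0],"delta_pos":[0.96,-0.19,0],"gripper":0.0},{"angular":[0,0,0],"delta_pos":[0.96,-0.19,0],"gripper":0.0},{"angular":[0,0,0],"delta_pos":[0.96,-0.19,0],"gripper":0.0},{"angular":[0,0,0],"delta_pos":[0.96,-0.19,0],"gripper":0.0},{"angular":[0,0,0],"delta_pos":[0.96,-0.19,0],"gripper":0.0},{"angular":[0,0,0],"delta_pos":[0.96,-0.19,0],"gripper":0.0},{"angular":[0,0,0],"delta_pos":[0.96,-0.19,0],"gripper":0.0},{"angular":[0,0,0],"delta_pos":[0.96,-0.19,0],"gripper":0.0},{"angular":[0,0,0],"delta_pos":[0.96,-0.19,0],"gripper":0.0},{"angular":[0,0,0],"delta_pos":[0.96,-0.19,0],"gripper":0.0},{"angular":[0,0,0],"delta_pos":[0.96,-0.19,0],"gripper":0.0}]';python3 -m crank '[{"angular":[0,0,0],"delta_pos":[0.96,-0.19,0],"gripper":0.0},{"angular":[0,0,0],"delta_pos":[0.96,-0.19,0],"gripper":0.0},{"angular":[0,0,0],"delta_pos":[0.96,-0.19,0],"gripper":0.0},{"angular":[0,0,0],"delta_pos":[0.96,-0.19,0],"gripper":0.0},{"angular":[0,0,0],"delta_pos":[0.96,-0.19,0],"gripper":0.0},{"angular":[0,0,0],"delta_pos":[0.96,-0.19,0],"gripper":0.0},{"angular":[0,0,0],"delta_pos":[0,0,0],"gripper":0.0}]';python3 - <<'E'
from h import *
save("wrist","ao_w");T=T_tool();print(T[:3,3],state()["gripper_width"],plan([.669,.228,.195]))
im=cv2.imread("pics/ao_w.png")
for d in [(.669,.228)]:
  for z,r in((.1,.045),(.055,.041)):
    P=np.array([proj("wrist",[d[0]+r*np.cos(a),d[1]+r*np.sin(a),z],T) for a in np.linspace(0,6.28,60)]).astype(int)
    cv2.polylines(im,[P],True,(0,0,255) if z==.1 else (0,255,0),1)
cv2.imwrite("pics/ao_w.png",im)
E
```

```text
time: 64.3
tool_pos: [0.583, -0.0186, 0.1957]
tool_rot: [-0.001, 0.867, 0.499, -0.001]
contact_force: [0.3, -1.2, -0.3]
gripper_width: 0.233
time: 65.18
tool_pos: [0.6402, 0.1484, 0.1956]
tool_rot: [-0.001, 0.866, 0.5, -0.002]
contact_force: [-0.2, -0.1, -0.3]
gripper_width: 0.233
[0.64006543 0.14734971 0.19581104] 0.2289258142951541 [ 2.81 -0.51  0.02]
```

View pics/ao_w.png

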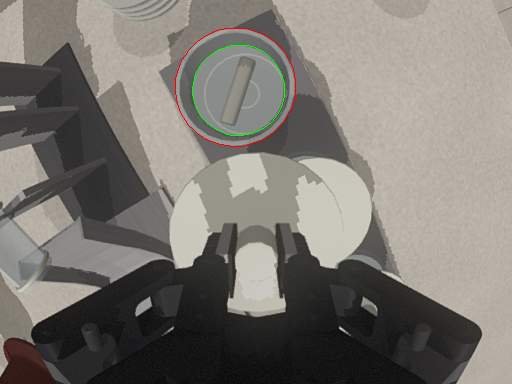

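Overlay fits dish 1 at (0.669, 0.228). Continuing.

```bash
python3 -m crank '[{"angular":[0,0,0],"delta_pos":[0.96,-0.18,0],"gripper":0.0},{"angular":[0,0,0],"delta_pos":[0.96,-0.18,0],"gripper":0.0},{"angular":[0,0,0],"delta_pos":[0.89,-0.15,0],"gripper":0.0},{"angular":[0,0,0],"delta_pos":[0,0,0.8],"gripper":0.0},{"angular":[0,0,0],"delta_pos":[0,0,0.7],"gripper":0.0},{"angular":[0,0,0],"delta_pos":[0,0,0],"gripper":0.0},{"angular":[0,0,0],"delta_pos":[0,0,0],"gripper":0.0}]';python3 - <<'E'
from h import *
T=T_tool();print(T[:3,3],state()["gripper_width"],plan([.669,.228,.133]))
save("scene","ap_s",(290,140,390,230),6)
E
```

```text
time: 66.1
tool_pos: [0.6698, 0.2267, 0.1526]
tool_rot: [-0.0, 0.867, 0.499, -0.0]
contact_force: [0.2, -0.9, -0.2]
gripper_width: 0.233
[0.66982644 0.22668505 0.15256099] 0.23325079848230243 [ 0.02 -0.05  0.65]
```

View pics/ap_s.png

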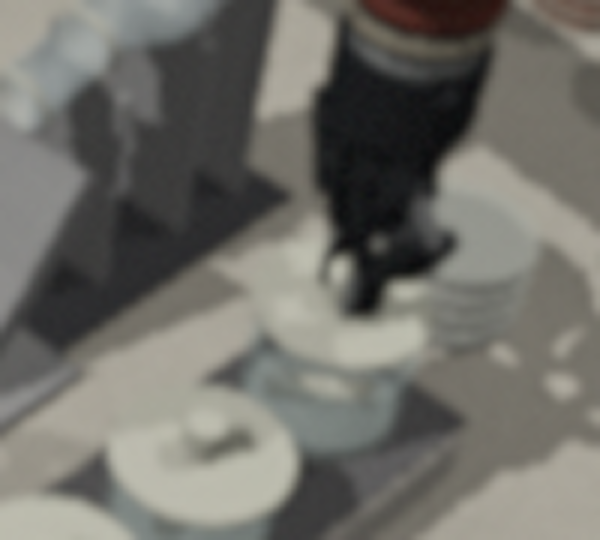

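```bash
python3 -m crank '[{"angular":[0,0,0],"delta_pos":[0.02,-0.05,0.35],"gripper":0.0},{"angular":[0,0,0],"delta_pos":[0,0,0.3],"gripper":0.0},{"angular":[0,0,0],"delta_pos":[0,0,0],"gripper":0.0}]';python3 -m crank '[{"angular":[0,0,0],"delta_pos":[0,0,0.1],"gripper":0.0},{"angular":[0,0,0],"delta_pos":[0,0,0.1],"gripper":0.0},{"angular":[0,0,0],"delta_pos":[0,0,0],"gripper":0.0}]'
```

```text
time: 66.53
tool_pos: [0.6681, 0.2286, 0.1317]
tool_rot: [-0.0, 0.866, 0.499, -0.001]
contact_force: [0.0, -0.7, -0.6]
gripper_width: 0.234
time: 66.9
tool_pos: [0.6689, 0.2288, 0.1271]
tool_rot: [-0.0, 0.867, 0.499, -0.0]
contact_force: [0.1, 0.4, -0.8]
gripper_width: 0.231
```

```bash
python3 -m crank '[{"angular":[0,0,0],"delta_pos":[0,0,0.1],"gripper":0.0},{"angular":[0,0,0],"delta_pos":[0,0,0],"gripper":0.0}]'
```

```text
time: 67.15
tool_pos: [0.6688, 0.2288, 0.1241]
tool_rot: [-0.0, 0.867, 0.499, -0.0]
contact_force: [-0.5, -0.8, 0.2]
gripper_width: 0.232
```

```bash
python3 -m crank '[{"angular":[0,0,0],"delta_pos":[0,0,0.06],"gripper":0.0},{"angular":[0,0,0],"delta_pos":[0,0,0],"gripper":0.5},{"angular":[0,0,0],"delta_pos":[0,0,0],"gripper":0.5},{"angular":[0,0,0],"delta_pos":[0,0,0],"gripper":0.5},{"angular":[0,0,0],"delta_pos":[0,0,-0.5],"gripper":0.5},{"angular":[0,0,0],"delta_pos":[0,0,-1],"gripper":0.5},{"angular":[0,0,0],"delta_pos":[0,0,-1],"gripper":0.5},{"angular":[0,0,0],"delta_pos":[0,0,0],"gripper":0.5}]';python3 - <<'E'
from h import *
save("wrist","aq_w");save("scene","aq_s",(230,140,390,280),4);save("top","aq_t",(260,100,320,180),7)
print(T_tool()[:3,3],plan([.663,-.102,.2]))
E
```

```text
time: 68.15
tool_pos: [0.6712, 0.2293, 0.203]
tool_rot: [0.001, 0.867, 0.499, 0.004]
contact_force: [0.2, 0.6, 0.6]
gripper_width: 0.496
[0.66845263 0.22868698 0.19658524] [-9.63  5.37 -0.11]
```

View pics/aq_w.png

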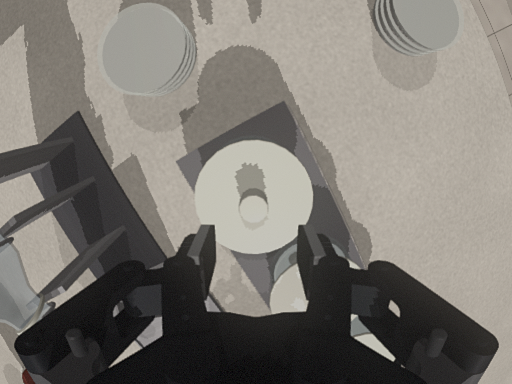

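View pics/aq_s.png

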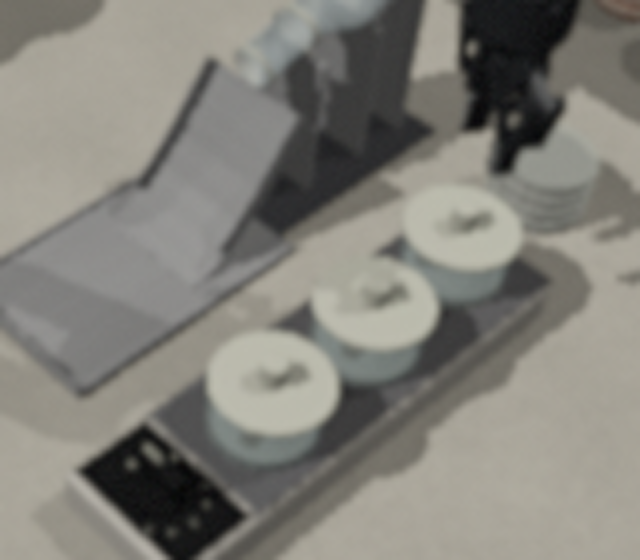

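View pics/aq_t.png

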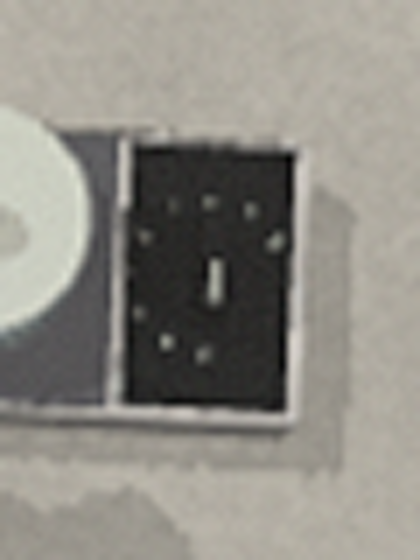

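All three covers look seated. Now the dial.

```bash
python3 -m crank '[{"angular":[0,0,0],"delta_pos":[-0.96,0.54,0],"gripper":0.5},{"angular":[0,0,0],"delta_pos":[-0.96,0.54,0],"gripper":0.5},{"angular":[0,0,0],"delta_pos":[-0.96,0.54,0],"gripper":0.5},{"angular":[0,0,0],"delta_pos":[-0.96,0.54,0],"gripper":0.5},{"angular":[0,0,0],"delta_pos":[-0.96,0.54,0],"gripper":0.5},{"angular":[0,0,0],"delta_pos":[-0.96,0.54,0],"gripper":0.5},{"angular":[0,0,0],"delta_pos":[-0.96,0.54,0],"gripper":0.5},{"angular":[0,0,0],"delta_pos":[-0.96,0.54,0],"gripper":0.5},{"angular":[0,0,0],"delta_pos":[-0.96,0.54,0],"gripper":0.5},{"angular":[0,0,0],"delta_pos":[-0.96,0.54,0],"gripper":0.5},{"angular":[0,0,0],"delta_pos":[0,0,0],"gripper":0.5},{"angular":[0,0,0],"delta_pos":[0,0,0],"gripper":0.5}]';python3 - <<'E'
from h import *
save("wrist","ar_w",(130,80,380,260),3);T=T_tool();print(T[:3,3],np.round(state()["joint_pos"],2))
r=landmark_of("wrist","dial_grip");print([(q["pixel"],q["conf"],onz("wrist",q["pixel"],.075,T).round(4)) for q in r])
save("wrist","ar_f")
E
```

```text
time: 69.8
tool_pos: [0.664, -0.101, 0.1961]
tool_rot: [-0.001, 0.867, 0.499, -0.001]
contact_force: [-0.2, 0.4, 0.4]
gripper_width: 0.497
[ 0.66417104 -0.10063677  0.19642753] [-0.26  0.2   1.54  0.    1.4   0.26]
[([261.2, 193.2], 0.85, array([ 0.666 , -0.1071,  0.075 ]))]
```

View pics/ar_w.png

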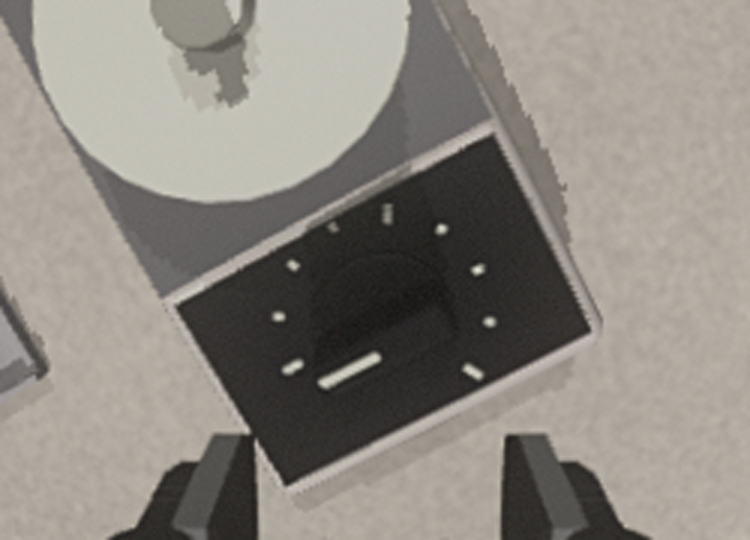

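View pics/ar_f.png

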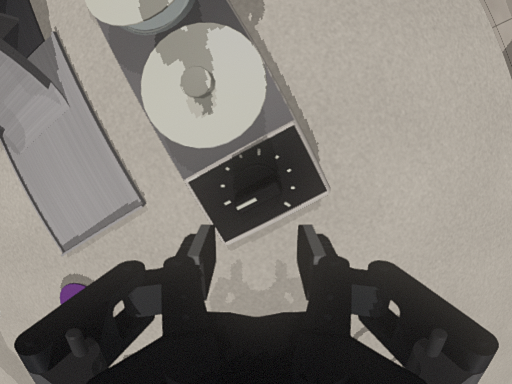

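```bash
python3 -m crank '[{"angular":[0,0,-1],"delta_pos":[0,0,0],"gripper":0.4},{"angular":[0,0,-1],"delta_pos":[0,0,0],"gripper":0.4},{"angular":[0,0,-1],"delta_pos":[0,0,0],"gripper":0.4},{"angular":[0,0,-1],"delta_pos":[0,0,0],"gripper":0.4},{"angular":[0,0,-1],"delta_pos":[0,0,0],"gripper":0.4},{"angular":[0,0,-1],"delta_pos":[0,0,0],"gripper":0.4},{"angular":[0,0,-1],"delta_pos":[0,0,0],"gripper":0.4},{"angular":[0,0,-1],"delta_pos":[0,0,0],"gripper":0.4},{"angular":[0,0,-1],"delta_pos":[0,0,0],"gripper":0.4},{"angular":[0,0,-1],"delta_pos":[0,0,0],"gripper":0.4},{"angular":[0,0,-1],"delta_pos":[0,0,0],"gripper":0.4},{"angular":[0,0,-1],"delta_pos":[0,0,0],"gripper":0.4}]';python3 -m crank '[{"angular":[0,0,-1],"delta_pos":[0,0,0],"gripper":0.4},{"angular":[0,0,-1],"delta_pos":[0,0,0],"gripper":0.4},{"angular":[0,0,-1],"delta_pos":[0,0,0],"gripper":0.4},{"angular":[0,0,-1],"delta_pos":[0,0,0],"gripper":0.4},{"angular":[0,0,-1],"delta_pos":[0,0,0],"gripper":0.4},{"angular":[0,0,-1],"delta_pos":[0,0,0],"gripper":0.4},{"angular":[0,0,-1],"delta_pos":[0,0,0],"gripper":0.4},{"angular":[0,0,-1],"delta_pos":[0,0,0],"gripper":0.4},{"angular":[0,0,-1],"delta_pos":[0,0,0],"gripper":0.4},{"angular":[0,0,-1],"delta_pos":[0,0,0],"gripper":0.4},{"angular":[0,0,0],"delta_pos":[0,0,0],"gripper":0.4},{"angular":[0,0,0],"delta_pos":[0,0,0],"gripper":0.4}]';python3 - <<'E'
from h import *
save("wrist","as_w",(130,80,380,260),3);T=T_tool();print(T.round(4).tolist(),np.round(state()["joint_pos"],2))
r=landmark_of("wrist","dial_grip");print([(q["pixel"],q["conf"],onz("wrist",q["pixel"],.075,T).round(4)) for q in r])
E
```

```text
time: 71.45
tool_pos: [0.6647, -0.1005, 0.1976]
tool_rot: [-0.0, 0.499, 0.867, 0.0]
contact_force: [1.1, 0.3, 0.0]
gripper_width: 0.397
time: 72.95
tool_pos: [0.6646, -0.1011, 0.1976]
tool_rot: [-0.0, 0.088, 0.996, 0.0]
contact_force: [-0.3, -0.1, -0.4]
gripper_width: 0.402
[[-0.9844, 0.1761, 0.0001, 0.6647], [0.1761, 0.9844, 0.0, -0.1012], [-0.0001, 0.0, -1.0, 0.1976], [0.0, 0.0, 0.0, 1.0]] [-0.26  0.2   1.54  0.    1.4  -1.66]
[([247.5, 188.2], 0.83, array([ 0.6653, -0.1084,  0.075 ]))]
```

View pics/as_w.png

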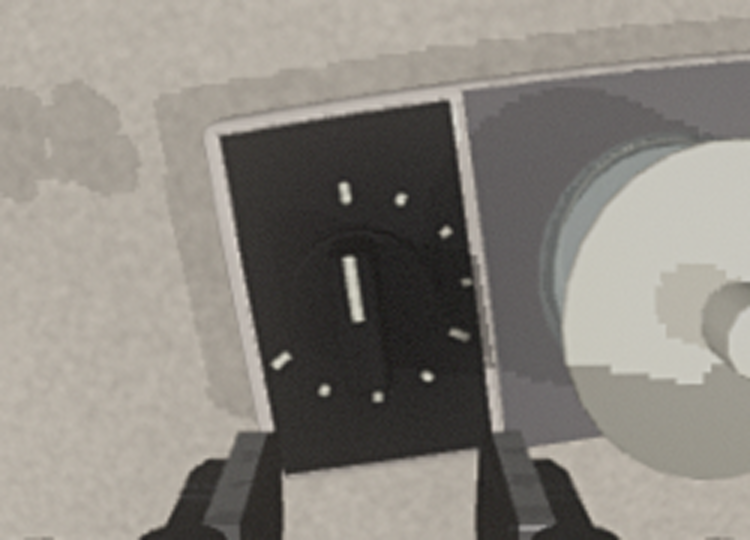

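```bash
python3 - <<'E'
from h import *
T2=T_tool();T1=np.eye(4);T1[:3,:3]=R.from_quat([.867,.499,-.001,-.001]).as_matrix();T1[:3,3]=[.6642,-.1006,.1964]
f=lambda u,v:(u/3+130-.33,v/3+80-.33)
o=tri(ray("wrist",f(322,383),T1),ray("wrist",f(349,258),T2));i=tri(ray("wrist",f(378,358),T1),ray("wrist",f(358,320),T2));print(o,i)
d=i[0]-o[0];print(np.linalg.norm(d),np.degrees(np.arctan2(d[1],d[0])))
for z in (.08,.085,.09):
  A=onz("wrist",f(322,383),z,T1),onz("wrist",f(378,358),z,T1);B=onz("wrist",f(349,258),z,T2),onz("wrist",f(358,320),z,T2)
  print(z,np.round(A,4)[:,:2].tolist(),np.round(B,4)[:,:2].tolist())
# marks z=.05: circle fit
m=[(345,192),(401,199),(446,232),(466,282),(458,334),(428,377),(377,397),(324,390),(282,360)]
P=np.array([onz("wrist",f(*p),.051,T2)[:2] for p in m]);A=np.c_[2*P,np.ones(9)];s=np.linalg.lstsq(A,(P**2).sum(1),rcond=None)[0];print("centre",s[:2],np.sqrt(s[2]+s[:2]@s[:2]))
print(np.degrees(np.arctan2(P[:,1]-s[1],P[:,0]-s[0])).round(1))
E
```

```text
(array([ 0.64316029, -0.10532087,  0.08778488]), [7.255656560646168e-05, 7.255656560640629e-05]) (array([ 0.66040249, -0.10624996,  0.08894432]), [0.00035313594776204227, 0.00035313594776198155])
0.017306098819802683 -3.084385290057258
0.08 [[0.6414, -0.1074], [0.6591, -0.109]] [[0.6446, -0.1058], [0.6626, -0.1066]]
0.085 [[0.6425, -0.1061], [0.6599, -0.1076]] [[0.6436, -0.1054], [0.6613, -0.1062]]
0.09 [[0.6437, -0.1048], [0.6607, -0.1063]] [[0.6427, -0.1051], [0.66, -0.1059]]
centre [ 0.66295954 -0.10618132] 0.03336875652702508
[178.4 148.4 118.3  88.4  58.4  28.6  -2.  -32.  -61.3]
```

```bash
python3 -m crank '[{"angular":[0,0,-1],"delta_pos":[0,0,0],"gripper":0.35},{"angular":[0,0,-0.65],"delta_pos":[0,0,0],"gripper":0.35},{"angular":[0,0,0],"delta_pos":[0.05,-0.17,0.7],"gripper":0.35},{"angular":[0,0,0],"delta_pos":[0,0,0.8],"gripper":0.35},{"angular":[0,0,0],"delta_pos":[0,0,0.8],"gripper":0.35},{"angular":[0,0,0],"delta_pos":[0,0,0],"gripper":0.35},{"angular":[0,0,0],"delta_pos":[0,0,0],"gripper":0.35}]';python3 - <<'E'
from h import *
save("wrist","at_w",(130,80,380,260),3);T=T_tool();print(T[:3,3],np.degrees(np.arctan2(T[1,1],T[0,1])),plan([.663,-.1063,.086]))
E
```

```text
time: 73.92
tool_pos: [0.663, -0.1069, 0.1286]
tool_rot: [0.0, 0.017, 1.0, -0.0]
contact_force: [1.1, 0.0, 0.2]
gripper_width: 0.355
[ 0.66352371 -0.1069422   0.12955426] 88.10390031497205 [0.02 0.02 1.45]
```

View pics/at_w.png

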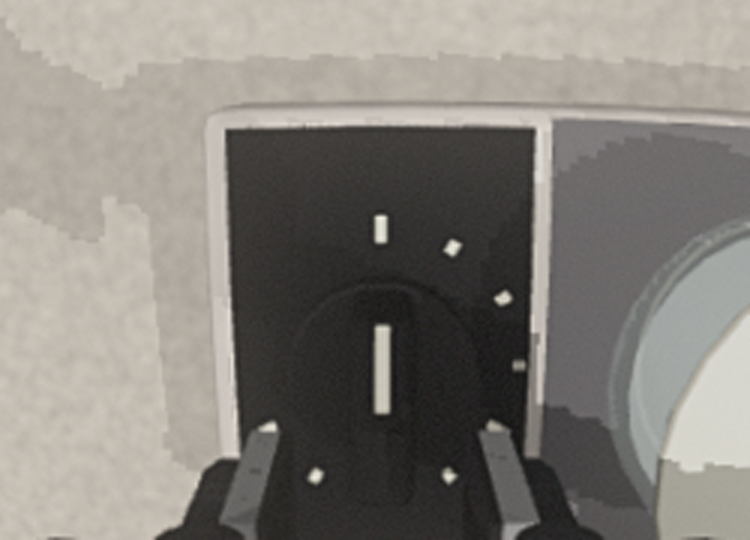

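Aligned: the white line at px (257,203) points straight at the off stroke, so the dial is at 0. Lowering and gripping.

```bash
python3 -m crank '[{"angular":[0,0,0],"delta_pos":[0.01,0.03,0.6],"gripper":0.35},{"angular":[0,0,0],"delta_pos":[0,0,0.5],"gripper":0.35},{"angular":[0,0,0],"delta_pos":[0,0,0.3],"gripper":0.35},{"angular":[0,0,0],"delta_pos":[0,0,0],"gripper":0.35}]';python3 -m crank '[{"angular":[0,0,0],"delta_pos":[0,0,0],"gripper":0.2},{"angular":[0,0,0],"delta_pos":[0,0,0],"gripper":0.0},{"angular":[0,0,0],"delta_pos":[0,0,0],"gripper":0.0},{"angular":[0,0,0],"delta_pos":[0,0,0],"gripper":0.0}]'
```

```text
time: 74.47
tool_pos: [0.6618, -0.1054, 0.0848]
tool_rot: [-0.001, 0.016, 1.0, 0.0]
contact_force: [0.3, -0.0, -0.7]
gripper_width: 0.349
time: 74.97
tool_pos: [0.6631, -0.1062, 0.0874]
tool_rot: [0.001, 0.016, 1.0, -0.0]
contact_force: [-1.0, -1.9, 2.0]
gripper_width: 0.142
```

```bash
python3 -m crank '[{"angular":[0,0,1],"delta_pos":[0,0,0],"gripper":0.0},{"angular":[0,0,1],"delta_pos":[0,0,0],"gripper":0.0},{"angular":[0,0,1],"delta_pos":[0,0,0],"gripper":0.0},{"angular":[0,0,1],"delta_pos":[0,0,0],"gripper":0.0},{"angular":[0,0,1],"delta_pos":[0,0,0],"gripper":0.0},{"angular":[0,0,1],"delta_pos":[0,0,0],"gripper":0.0},{"angular":[0,0,0],"delta_pos":[0,0,0],"gripper":0.0}]'
```

```text
time: 75.85
tool_pos: [0.6631, -0.1065, 0.0874]
tool_rot: [0.001, 0.273, 0.962, -0.001]
contact_force: [-0.6, -4.9, 2.9]
gripper_width: 0.142
```

```bash
python3 -m crank '[{"angular":[0,0,1],"delta_pos":[0,0,0],"gripper":0.0},{"angular":[0,0,1],"delta_pos":[0,0,0],"gripper":0.0},{"angular":[0,0,1],"delta_pos":[0,0,0],"gripper":0.0},{"angular":[0,0,1],"delta_pos":[0,0,0],"gripper":0.0},{"angular":[0,0,1],"delta_pos":[0,0,0],"gripper":0.0},{"angular":[0,0,1],"delta_pos":[0,0,0],"gripper":0.0},{"angular":[0,0,0],"delta_pos":[0,0,0],"gripper":0.0}]'
```

```text
time: 76.72
tool_pos: [0.6628, -0.1068, 0.0874]
tool_rot: [0.001, 0.513, 0.858, -0.001]
contact_force: [-1.9, -5.4, 2.9]
gripper_width: 0.146
```

```bash
python3 -m crank '[{"angular":[0,0,1],"delta_pos":[0,0,0],"gripper":0.0},{"angular":[0,0,1],"delta_pos":[0,0,0],"gripper":0.0},{"angular":[0,0,1],"delta_pos":[0,0,0],"gripper":0.0},{"angular":[0,0,1],"delta_pos":[0,0,0],"gripper":0.0},{"angular":[0,0,1],"delta_pos":[0,0,0],"gripper":0.0},{"angular":[0,0,1],"delta_pos":[0,0,0],"gripper":0.0},{"angular":[0,0,0],"delta_pos":[0,0,0],"gripper":0.0}]'
```

```text
time: 77.6
tool_pos: [0.6625, -0.1069, 0.0874]
tool_rot: [0.001, 0.718, 0.696, -0.001]
contact_force: [-2.9, -5.1, 4.3]
gripper_width: 0.144
```

```bash
python3 -m crank '[{"angular":[0,0,1],"delta_pos":[0,0,0],"gripper":0.0},{"angular":[0,0,1],"delta_pos":[0,0,0],"gripper":0.0},{"angular":[0,0,1],"delta_pos":[0,0,0],"gripper":0.0},{"angular":[0,0,1],"delta_pos":[0,0,0],"gripper":0.0},{"angular":[0,0,1],"delta_pos":[0,0,0],"gripper":0.0},{"angular":[0,0,0.9],"delta_pos":[0,0,0],"gripper":0.0},{"angular":[0,0,0],"delta_pos":[0,0,0],"gripper":0.0}]'; python3 -c "
from h import *
T=T_tool();print(np.degrees(np.arctan2(T[1,1],T[0,1])))"
```

```text
time: 78.47
tool_pos: [0.6621, -0.1068, 0.0874]
tool_rot: [0.001, 0.871, 0.491, -0.001]
contact_force: [-4.6, -5.0, 4.7]
gripper_width: 0.147
-31.241728598262867
```

```bash
python3 -m crank '[{"angular":[0,0,0],"delta_pos":[0,0,0],"gripper":0.4},{"angular":[0,0,0],"delta_pos":[0,0,0],"gripper":0.4},{"angular":[0,0,0],"delta_pos":[0,0,0],"gripper":0.4},{"angular":[0,0,0],"delta_pos":[0,0,-0.5],"gripper":0.4},{"angular":[0,0,0],"delta_pos":[0,0,-1],"gripper":0.4},{"angular":[0,0,0],"delta_pos":[0,0,-1],"gripper":0.4},{"angular":[0,0,0],"delta_pos":[0,0,-1],"gripper":0.4},{"angular":[0,0,0],"delta_pos":[0,0,0],"gripper":0.4},{"angular":[0,0,0],"delta_pos":[0,0,0],"gripper":0.4}]';python3 - <<'E'
from h import *
save("wrist","au_w",(100,0,400,230),2.6);T=T_tool();print(T[:3,3])
save("wrist","au_f");save("scene","au_s",(100,120,400,345),2.6)
E
```

```text
time: 79.6
tool_pos: [0.6624, -0.1056, 0.1911]
tool_rot: [-0.0, 0.872, 0.49, -0.0]
contact_force: [-0.2, -0.2, -0.4]
gripper_width: 0.394
[ 0.66192464 -0.10547321  0.19004985]
```

View pics/au_w.png

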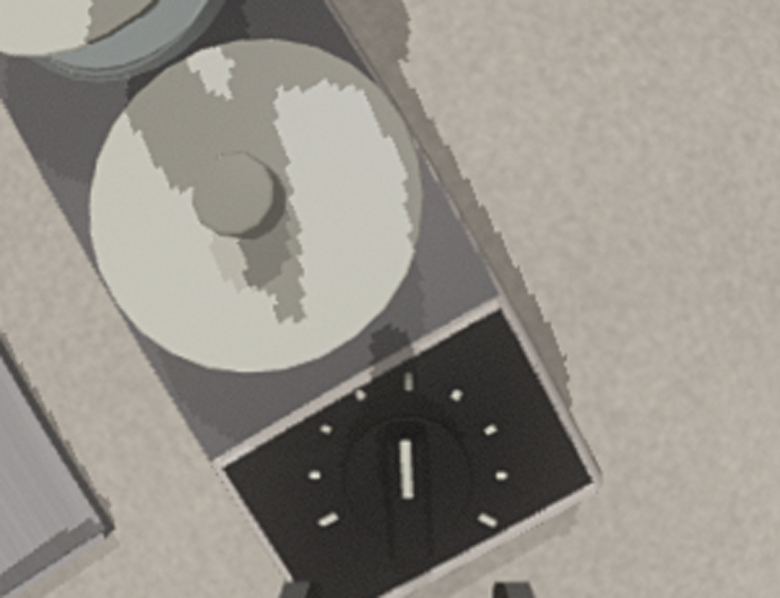

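View pics/au_s.png

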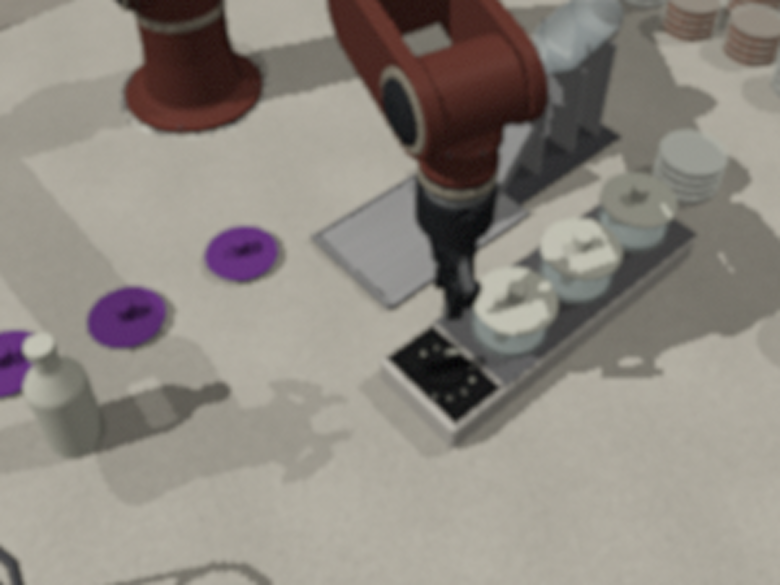

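Dial line points at the long click-4 stroke. I'll raise for a final check of all the covers.

```bash
python3 -m crank '[{"angular":[0,0,0],"delta_pos":[0,0,-1],"gripper":0.4},{"angular":[0,0,0],"delta_pos":[0,0,-1],"gripper":0.4},{"angular":[0,0,0],"delta_pos":[0.5,0,-1],"gripper":0.4},{"angular":[0,0,0],"delta_pos":[0.5,0,-1],"gripper":0.4},{"angular":[0,0,0],"delta_pos":[0.5,0,0],"gripper":0.4},{"angular":[0,0,0],"delta_pos":[0,0,0],"gripper":0.4},{"angular":[0,0,0],"delta_pos":[0,0,0],"gripper":0.4}]';python3 - <<'E'
from h import *
f=grab_frame("wrist");T=T_tool();print(T[:3,3])
im=f[:,:,::-1].copy();cv2.imwrite("pics/av_raw.png",im)
for d in [(.669,.228),(.672,.113),(.671,-.006)]:
  for z,r,c in((.104,.048,(0,0,255)),(.126,.011,(0,255,0)),(.05,.045,(255,0,0))):
    P=np.array([proj("wrist",[d[0]+r*np.cos(a),d[1]+r*np.sin(a),z],T) for a in np.linspace(0,6.28,60)])
    cv2.polylines(im,[(P*16).astype(int)],True,c,1,shift=4)
cv2.imwrite("pics/av.png",cv2.resize(im[0:260,60:380],None,fx=2.3,fy=2.3))
E
```

```text
time: 80.62
tool_pos: [0.6852, -0.0674, 0.3086]
tool_rot: [-0.001, 0.872, 0.49, -0.002]
contact_force: [0.9, -0.3, 0.3]
gripper_width: 0.399
[ 0.68530778 -0.06753107  0.30902864]
```

View pics/av.png

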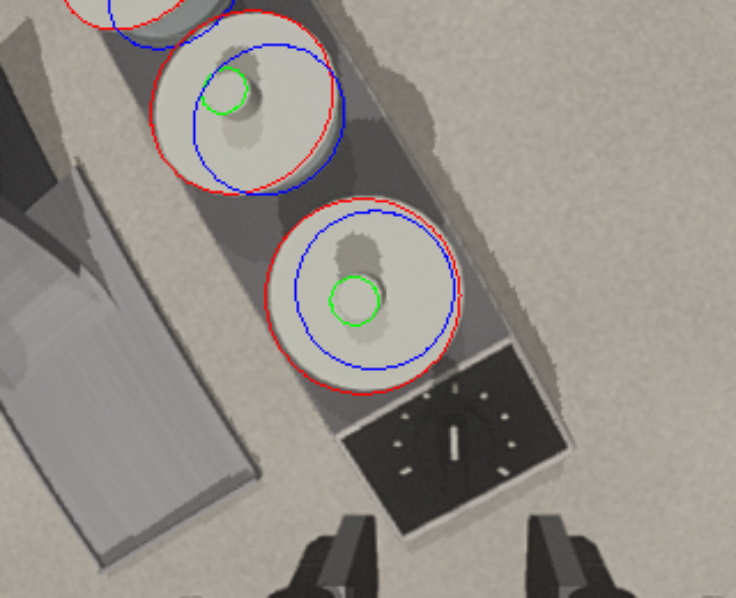

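```bash
python3 - <<'E'
from h import *
f=grab_frame("top");im=f[:,:,::-1].copy()
im=cv2.resize(im,None,fx=3,fy=3,interpolation=cv2.INTER_CUBIC)
for d in [(.669,.228),(.672,.113),(.671,-.006)]:
  for z,r,c in((.104,.048,(0,0,255)),(.126,.011,(0,255,0))):
    P=np.array([proj("top",[d[0]+r*np.cos(a),d[1]+r*np.sin(a),z])*3+1 for a in np.linspace(0,6.28,60)])
    cv2.polylines(im,[(P*16).astype(int)],True,c,1,shift=4)
cv2.imwrite("pics/aw.png",im[270:570,400:940])
s=grab_frame("scene")[:,:,::-1];im=cv2.resize(s,None,fx=4,fy=4,interpolation=cv2.INTER_CUBIC)
for d in [(.669,.228),(.672,.113),(.671,-.006)]:
  for z,r,c in((.104,.048,(0,0,255)),(.126,.011,(0,255,0))):
    P=np.array([proj("scene",[d[0]+r*np.cos(a),d[1]+r*np.sin(a),z])*4+1.5 for a in np.linspace(0,6.28,60)])
    cv2.polylines(im,[(P*16).astype(int)],True,c,1,shift=4)
cv2.imwrite("pics/ax.png",im[640:1120,1000:1560])
E
```

```text
(no output)
```

View pics/aw.png

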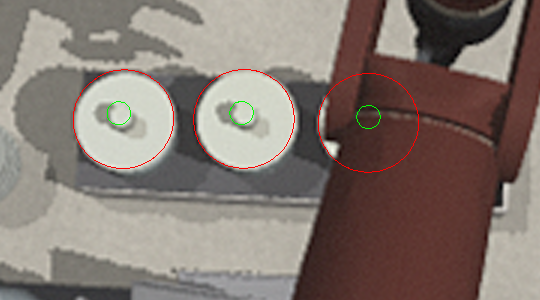

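View pics/ax.png

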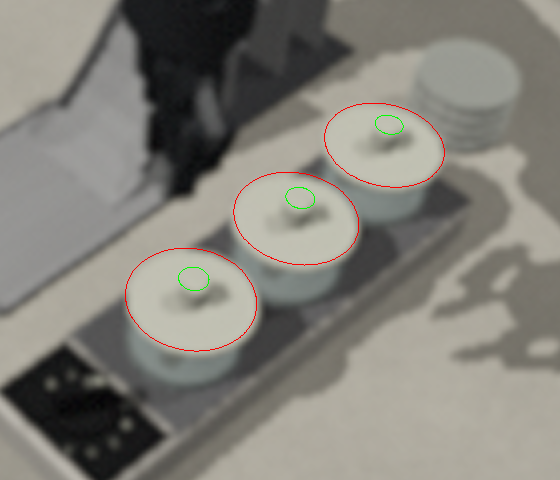

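All three covers match the seated height and position in the scene, top and wrist views, within about 2 mm. Handing in.

```bash
python3 -c "
from plant import *
print(state()['contact_force'],state()['time']);print(job_done())"
```

```text
[ 0.57764177  0.0010678  -0.81445424] 80.775
the job is handed in; nothing more can be done
None
```

The job is handed in at 80.8 s of the 210 s allowed; `job_done()` reports no verdict, so these are my own checks.

- **Bars:** About eight brisk taps on the bottle's neck dropped all three bars into the tray. I put one in each of the three dishes, so there was no spare bar to leave. While I was gripping the second bar it shifted slightly between the fingers, but it was placed normally.
- **Covers:** I set a white cover on each dish. One of them had been knocked a few centimetres aside before I picked it up, so I located it again first. In the last checks, all three covers matched the expected seated height, centre and level to within about 2 mm. In the last top view the arm hid the cover on dish 3, so I checked that one in the scene and wrist pictures instead.
- **Dial:** It started at off. I turned it 119° clockwise, and after release its white line points at the long stroke for click 4.
- **Other objects:** I did not touch the Petri dishes or the wash bottle, and the gripper was clear of everything at the end. I did not read the peak force on the bottle during the taps. The only contact I measured was the slow first touch, at about 4 N.

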